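# Clear the carving bench and lay the lino blocks out for inking

## Robot

A 7-joint arm with a two-finger parallel gripper is mounted at the origin on the work surface. World frame = base frame: x ahead of the robot, y to its left, z up, the work surface at z = 0. Lengths are in m, angles in rad, forces in N, time in s.
With the tool pointing down it reaches from about 0.4 to 0.875 m from the base axis. Payload 19.3 kg.
Tool frame: the origin (TCP) lies midway between the tips of the shut fingers; the grasp point (between the pads) lies 19 mm behind it; x points along the fingers, y is the direction in which the jaws open and shut, and the axes are right-handed (so a half turn about x gives the same grasp; the last joint's range is limited). The gripper opens to 85 mm and grips with 20 to 120 N. Pads are 22 mm wide; open, the fingers measure 114 mm over their backs; the gripper's body (76 mm by 85 mm) begins 54 mm behind the grasp point. The pads swing forward as they close: fully open they stand 13 mm farther back than shut.
Start: joints at [1.153, 0.521, -0.036, 1.599, 0.021, 1.021, -0.113], TCP at [0.213, -0.588, 0.205] pointing down, gripper open.
Joint ranges: [-2.91, 2.91], [-0.3, 2.13], [-1.5, 1.42], [0.17, 2.43], [-1.26, 4.41], [0.16, 1.93], [-2.52, 2.52]. Speed limits (rad/s): [1.89, 1.89, 2.39, 2.39, 3.01, 3.01, 3.01].

## Interface

Orientations are given as [roll, pitch, yaw] about the fixed x, y, z axes, in that order (R = Rz(yaw) Ry(pitch) Rx(roll)).
In Python, from plant import env gives the robot as it stands.
- The arm moves only by the tool carry_out, never from a script. Its argument "commands" is a list of rows, each an object with "offset": the shift along the tool's x, y, z in m, a list of three; "turn": the turn, a rotation vector about the tool's x, y, z in rad, a list of three; "fingers": the finger opening in m, from 0 to 0.0854. A call has exactly 5 rows; each row shifts and turns the pose as measured when the row begins, along the tool's axes as they then stand; what a row does not reach is not made up. A row lasts 1/10 s, in which the tool goes at most 50 mm and 8.59 degrees, less where a joint would pass 70% of its speed; a pose out of reach is approached as far as the arm can. A call with a gripper value outside its range is refused whole. The fingers move at their own pace and stop on an object; "newtons" is the grip in N (left out, the last holds). Time passes only in rows, so rows that do not move let the fingers close, or fill a call up. It gives the time, the measured TCP pose, the force and the opening at its end, in the units of the state.
- env.sense(): the state, without advancing time (a new reading comes with each control period).
- env.grab_frame(name): name is "scene" or "top" or "wrist"; returns a dict with "pixels" (400x640x3 uint8, red, green, blue), "camera_matrix" (3x3 intrinsics, pixels), "cam_to_world" (4x4, takes a point from camera to world coordinates); the wrist camera has in their place "tool_from_camera" (4x4, takes a point from camera to tool coordinates, whose origin is the TCP and whose axes are the tool frame's). Camera axes: x right, y up, looking along -z (the intrinsics and any distortion apply to the point x, -y, -z); pixel columns grow to the right and rows downward; lengths in m; the calibration is good to about 2 mm. A picture is of the moment at which its call begins: read the wrist's pose just before it. There is no depth.
- env.finish_job(): hands the job in, once; it reports no verdict.
Trained networks look in a picture, given as the dict that the camera call returned (one of the last four; its "shot" number tells which), for a name from the list of things; names that differ only in an ending like _2 or _b are one class to them, and where a whole thing is asked for, a point or a joint stands for the part that bears it (a point fixed in the world has none). Each returns a list of dicts, best first, with "conf" (0 to 1); they miss things now and then, are a little off and sometimes report something else, mostly with a low value. They report only what shows in the picture. A call takes as long as a camera call. They do not tell look-alikes from the thing itself.
- env.recognise(name, picture): "extent" ([left, top, right, bottom] in pixels, round what is visible of it).
- env.spot_point(name, picture): "uv" ([column, row] in pixels: a listed point, or the origin of a listed thing).
The state is a dict: "t": time; "qpos": joint angles; "joint_velocities": joint speeds; "effort": joint torques, N m; "position": TCP position; "orientation": TCP orientation; "contact_force": force on the tool from outside, world axes, zero at the start; "wrist_torque": the same for the moment, N m; "width": finger opening in m.
Only numpy, scipy, OpenCV 4.12 (cv2) and the standard library are available. Lean on these libraries where they do the work, as an engineer would, in place of code of your own. Each camera call takes 0.05 s, during which the arm holds its last target.

## Task

Get the low wooden bench ready for inking: with the mallet, knock both steel bench dogs down flush with the bench top (never push them with the gripper), and put the mallet back in its cradle. Turn over every lino block that lies carved face down on the table and lay it flat on the bench, carved face up, wholly on the top and with its long side running along the bench from left to right, parallel to its long edges. Leave the other things on the table where they are.

Things in the scene. Friction and masses are not known exactly. Their poses are not given: they have to be found in the camera images.
- bench_top (a point): centre of the top of the low pale wooden bench (fixed; its place and yaw vary). The top is 240 mm (x, front to back) x 320 mm (y, left to right) and 58 mm above the table; z up, x away from the robot. A fixed shelf of tins, 118 mm high, lines the table's far edge beyond x = 0.83
- dog_left (a joint): slide of the left bench dog (a steel peg in the bench, 80 mm to the left, +y, of the bench's centre), m: 0 = 25 mm proud of the bench top, 0.025 = flush with it (fully down). A spring holds it by friction wherever it is: about 9 N moves it down, and it stays
- dog_right (a joint): slide of the right bench dog (80 mm to the right, -y, of the bench's centre); as dog_left
- dog_left_top (a point): centre of the struck top of the left dog: a steel disc 25 mm across and 8 mm thick on a 19 mm shank; its height falls as the dog goes down
- dog_right_top (a point): centre of the struck top of the right dog, same size
- mallet: round carver's mallet, 0.42 kg, struck with the side of its barrel: wooden head 70 mm in diameter, 100 mm long along x; flat-sided pale handle on the same axis (24 mm wide in y, 26 mm in z) from x = -50 to -190 mm. Origin at the head's centre, x from handle to head; centre of mass at about x = -20 mm. Starts level in the cradle, handle free, axis 57 mm above the table
- cradle_seat (a point): the mallet's place in the dark wooden cradle (fixed; place and yaw vary): where the head's centre lies when home, 57 mm above the table; the mallet starts pointing along +x. The cradle is 110 mm (x) x 90 mm; the head lies between two rails along x, 44 mm apart, tops 30 mm above the table
- block_green: linocut printing block, 110 x 60 x 22 mm, 0.11 kg: a pale plywood mount with a green lino face, carved with a leaf. Starts lying carved face DOWN (plywood up) on the table. Origin at the block's centre; x along the 110 mm length, y along the 60 mm width, z out of the carved face. May be absent (None): three or four blocks are present
- block_blue: linocut printing block, 110 x 60 x 22 mm, 0.11 kg: a pale plywood mount with a blue lino face, carved with a sun and waves. Starts lying carved face DOWN (plywood up) on the table. Origin at the block's centre; x along the 110 mm length, y along the 60 mm width, z out of the carved face. May be absent (None): three or four blocks are present
- block_red: linocut printing block, 110 x 60 x 22 mm, 0.11 kg: a pale plywood mount with a terracotta red lino face, carved with a shell of arcs. Starts lying carved face DOWN (plywood up) on the table. Origin at the block's centre; x along the 110 mm length, y along the 60 mm width, z out of the carved face. May be absent (None): three or four blocks are present
- block_grey: linocut printing block, 110 x 60 x 22 mm, 0.11 kg: a pale plywood mount with a grey lino face, carved with a row of hills. Starts lying carved face DOWN (plywood up) on the table. Origin at the block's centre; x along the 110 mm length, y along the 60 mm width, z out of the carved face. May be absent (None): three or four blocks are present
- brayer: ink roller with a red handle and blue roller, about 170 x 105 x 40 mm; to be left alone; origin on its underside
- jar: glass jar of bolts, 76 mm diameter, 90 mm high; to be left alone; origin on its underside
- tape: black and orange tape measure, 75 x 70 x 38 mm; to be left alone; origin on its underside
- ink_tube: green ink tube, 120 x 40 x 30 mm, lying; to be left alone; origin on its underside
- ink_tin: grey ink tin, 72 mm diameter, 75 mm high; to be left alone; origin on its underside
- water_bottle: blue drinking bottle, 76 mm diameter, 180 mm high; to be left alone; origin on its underside
Mind the look-alikes: they are no part of the job. Leave any pink look-alike of the block_green alone.

How it is judged:
On the way, in this order (a step that is already met when the one before it is completed fails the run):
1. the mallet is brought down on a bench dog ((contact force between mallet and dog_left above 1 N or contact force between mallet and dog_right above 1 N)).
2. both bench dogs are flush with the bench top (value of joint each of dog_left, dog_right above 0.0225 m), for 0.2 s.
At the end, for the whole second after the job is handed in: dogs within 2.5 mm of flush; mallet in its cradle (head centre within 30 mm along, 12 mm across, 8 mm in height, 0.2 rad); each block carved face up, flat (0.12 rad), centre within 93 mm (x) and 108 mm (y) of the bench top's centre, long side within 0.25 rad of y; all at rest (all of step 2 and x of mallet in the frame of cradle_seat between -0.03 and 0.03 m and y of mallet in the frame of cradle_seat between -0.012 and 0.012 m and z of mallet in the frame of cradle_seat between -0.008 and 0.008 m and angle between the x axis of mallet and the x axis of cradle_seat, either way round below 0.2 rad and linear speed of each of mallet, block_green, block_blue, block_red, block_grey below 0.03 m/s and angle between each of block_green, block_blue, block_red, block_grey's own z axis and vertical below 0.12 rad and x of block_green in the frame of bench_top between -0.093 and 0.093 m and y of block_green in the frame of bench_top between -0.108 and 0.108 m and z of block_green in the frame of bench_top between 0.006 and 0.016 m and angle between the x axis of each of block_green, block_blue, block_red, block_grey and the y axis of bench_top, either way round below 0.25 rad and x of block_blue in the frame of bench_top between -0.093 and 0.093 m and y of block_blue in the frame of bench_top between -0.108 and 0.108 m and z of block_blue in the frame of bench_top between 0.006 and 0.016 m and x of block_red in the frame of bench_top between -0.093 and 0.093 m and y of block_red in the frame of bench_top between -0.108 and 0.108 m and z of block_red in the frame of bench_top between 0.006 and 0.016 m and x of block_grey in the frame of bench_top between -0.093 and 0.093 m and y of block_grey in the frame of bench_top between -0.108 and 0.108 m and z of block_grey in the frame of bench_top between 0.006 and 0.016 m); the robot touches nothing.
It fails at once if a bench dog not yet flush is pushed by the gripper or arm instead of the mallet ((contact force between the fingers and dog_left above 3 N and value of joint dog_left below 0.0225 m) or (contact force between the fingers and dog_right above 3 N and value of joint dog_right below 0.0225 m) or (contact force between the arm and dog_left above 3 N and value of joint dog_left below 0.0225 m) or (contact force between the arm and dog_right above 3 N and value of joint dog_right below 0.0225 m)).
It fails at once if another thing on the table is shifted by more than 4 cm (distance of any of brayer, jar, tape, ink_tube, ink_tin, water_bottle from where it was at the start of the episode above 0.04 m).
Of block_green, block_blue, block_red, block_grey only 3 to 4 are there at a start; the rules pass over those that are not, and their reading is None.
At some moment in a run one of block_green, block_blue, block_red, block_grey may be knocked a few centimetres aside while the robot is not near it.
It also fails if it takes over 210 s, if anything falls off the work surface, if the arm or the gripper's body presses on something with over 40 N, if the wrist force passes 120 N, or if a joint passes its speed limit or range.

## Working session

There is one attempt and no reset: what is moved stays moved. The work goes in short steps, Python scripts to look and compute and a tool call to move; the robot and the scene stay as the last step left them, time stands still between calls to the robot, and variables do not carry over. Pictures are saved under pics/ and viewed, and the job is handed in when it is done.

Besides the shell and the picture viewer there is one more tool, called as name(argument=value, ...) on one line, values as JSON. carry_out: Moves the arm, as the interface text tells. Its arguments: {"type":"object","properties":{"commands":{"type":"array"},"newtons":{"type":"number"}},"required":["commands"]}

```bash
ls; mkdir -p pics; cat > h.py <<'E'
import numpy as np, cv2
from plant import env
from scipy.spatial.transform import Rotation as R
def save(f,n,crop=None,sc=1):
    p=f["pixels"]
    if crop: p=p[crop[1]:crop[3],crop[0]:crop[2]]
    p=cv2.cvtColor(np.ascontiguousarray(p),cv2.COLOR_RGB2BGR)
    if sc!=1: p=cv2.resize(p,None,fx=sc,fy=sc,interpolation=cv2.INTER_CUBIC)
    cv2.imwrite("pics/"+n+".png",p)
def T_of(s):
    T=np.eye(4);T[:3,:3]=R.from_euler('xyz',s["orientation"]).as_matrix();T[:3,3]=s["position"];return T
def cam(f,s=None):
    if "cam_to_world" in f: return np.array(f["cam_to_world"])
    return T_of(s)@np.array(f["tool_from_camera"])
def back(f,uv,z,s=None):
    C=cam(f,s);K=np.array(f["camera_matrix"])
    d=np.linalg.solve(K,[uv[0],uv[1],1]);d=C[:3,:3]@np.array([d[0],-d[1],-d[2]])
    o=C[:3,3];return o+d*(z-o[2])/d[2]
def proj(f,p,s=None):
    C=cam(f,s);K=np.array(f["camera_matrix"])
    q=C[:3,:3].T@(np.array(p)-C[:3,3]);q=K@np.array([q[0],-q[1],-q[2]]);return q[:2]/q[2]
E
python3 - <<'E'
from h import *
s=env.sense();print(s)
for n in ("scene","top","wrist"):
    s=env.sense();f=env.grab_frame(n);save(f,n+"0")
    print(n,f.keys(),np.round(cam(f,s),3).tolist(),np.array(f["camera_matrix"]).tolist())
E
```

```text
pics
{'t': 0.0, 'qpos': array([ 1.15279418,  0.52199312, -0.03632871,  1.60001173,  0.02118956,
        1.02108244, -0.11282455]), 'joint_velocities': array([ 1.63018116e-04, -9.08837403e-05,  1.11208572e-03,  1.60642635e-03,
       -4.77047388e-04, -1.11375440e-03,  1.90133962e-04]), 'effort': array([ 4.70764353e-04, -9.27114415e+01,  1.98044904e+00, -3.69927120e+01,
        1.80597551e-02,  8.01047572e-03, -1.45140307e-04]), 'position': array([ 0.21286313, -0.58724668,  0.20453741]), 'orientation': array([-1.50815908,  1.56968627,  1.98119695]), 'contact_force': array([-0.1239427 ,  0.05337211, -0.41112896]), 'wrist_torque': array([0.06166886, 0.00707177, 0.01093744]), 'width': 0.08527762752878293}
scene dict_keys(['pixels', 'camera_matrix', 'cam_to_world', 'shot']) [[-0.829, -0.479, 0.289, 0.838], [0.559, -0.722, 0.407, 0.37], [0.014, 0.499, 0.866, 0.915], [0.0, 0.0, 0.0, 1.0]] [[397.2994616407605, 0.0, 317.9670527172806], [0.0, 397.2994616407605, 195.91127358625116], [0.0, 0.0, 1.0]]
top dict_keys(['pixels', 'camera_matrix', 'cam_to_world', 'shot']) [[-0.007, 0.996, -0.09, 0.482], [-1.0, -0.008, -0.013, -0.035], [-0.014, 0.09, 0.996, 1.291], [0.0, 0.0, 0.0, 1.0]] [[384.25290087772095, 0.0, 320.43734590786977], [0.0, 384.25290087772095, 199.9581393962718], [0.0, 0.0, 1.0]]
wrist dict_keys(['pixels', 'camera_matrix', 'tool_from_camera', 'shot']) [[0.341, 0.899, 0.276, 0.284], [-0.94, 0.326, 0.1, -0.562], [-0.0, -0.293, 0.956, 0.374], [0.0, 0.0, 0.0, 1.0]] [[312.3429888778555, 0.0, 314.14507525639635], [0.0, 312.3429888778555, 198.34141381456215], [0.0, 0.0, 1.0]]
```

```bash
python3 - <<'E'
from h import *
f=env.grab_frame("top")
save(f,"top1",(160,110,480,330),2.5)
for n in ("block_green","block_blue","block_red","block_grey","mallet","dog_left","dog_right"):
    print(n,[(np.round(d["conf"],2),np.round(d["extent"])) for d in env.recognise(n,f)[:4]])
for n,z in (("block_green",.011),("block_blue",.011),("block_red",.011),("block_grey",.011),("mallet",.057),("cradle_seat",.057),("bench_top",.058),("dog_left_top",.083),("dog_right_top",.083),("jar",0),("tape",0),("ink_tube",0),("ink_tin",0),("water_bottle",0),("brayer",0)):
    print(n,[(np.round(d["conf"],2),np.round(d["uv"],1),np.round(back(f,d["uv"],z),3)) for d in env.spot_point(n,f)[:4]])
w=env.grab_frame("wrist");print(np.round(w["tool_from_camera"],3))
E
```

```text
block_green [(np.float64(0.79), array([258., 235., 299., 264.])), (np.float64(0.65), array([251., 180., 288., 217.])), (np.float64(0.21), array([196., 208., 228., 228.]))]
block_blue [(np.float64(0.65), array([193., 245., 229., 277.]))]
block_red []
block_grey []
mallet [(np.float64(0.71), array([438., 204., 463., 283.]))]
dog_left [(np.float64(0.53), array([342., 206., 346., 212.]))]
dog_right [(np.float64(0.5), array([195., 244., 229., 276.]))]
block_green [(np.float64(0.95), array([276.8, 249.4]), array([0.435, 0.127, 0.011]))]
block_blue [(np.float64(0.72), array([211.5, 259.5]), array([0.403, 0.344, 0.011]))]
block_red []
block_grey [(np.float64(0.59), array([217. , 217.5]), array([0.542, 0.328, 0.011]))]
mallet [(np.float64(0.83), array([452.3, 222.4]), array([ 0.519, -0.44 ,  0.057])), (np.float64(0.45), array([368. , 206.2]), array([ 0.573, -0.172,  0.057]))]
cradle_seat [(np.float64(0.73), array([450.2, 226.9]), array([ 0.504, -0.432,  0.057])), (np.float64(0.65), array([212.9, 259.2]), array([0.407, 0.326, 0.057]))]
bench_top [(np.float64(0.82), array([366.2, 208. ]), array
[... 512 characters left out ...]
))]
tape [(np.float64(0.93), array([400.6, 267.2]), array([ 0.373, -0.282,  0.   ]))]
ink_tube [(np.float64(0.54), array([322.8, 269. ]), array([ 0.369, -0.025,  0.   ])), (np.float64(0.54), array([340.5, 209.4]), array([ 0.567, -0.086,  0.   ]))]
ink_tin [(np.float64(0.57), array([317.3, 145.2]), array([ 0.787, -0.009,  0.   ]))]
water_bottle [(np.float64(0.62), array([405.2, 157.8]), array([ 0.741, -0.307,  0.   ])), (np.float64(0.36), array([450. , 228.5]), array([ 0.5 , -0.45,  0.  ]))]
brayer [(np.float64(0.7), array([208.2, 164.6]), array([0.724, 0.364, 0.   ]))]
[[-0.001  0.293 -0.956 -0.169]
 [ 1.    -0.    -0.001  0.001]
 [-0.    -0.956 -0.293 -0.076]
 [ 0.     0.     0.     1.   ]]
```

```bash
python3 - <<'E'
from h import *
f=env.grab_frame("top")
c=lambda u,v:(u/2.5+160,v/2.5+110)
P=lambda u,v,z:np.round(back(f,c(u,v),z),3)
B=[P(*p,.058) for p in((390,163),(632,148),(648,332),(402,347))];print(B,np.mean(B,0))
print("len",np.linalg.norm(B[0]-B[1]),np.linalg.norm(B[1]-B[2]))
d=B[0]-B[1]+B[3]-B[2];print("yaw",np.degrees(np.arctan2(-d[0],d[1])))
print("dogs",P(456,248,.083),P(583,240,.083))
for p in((735,250,.057),(727,330,.057),(725,333,.07),(713,437,.07),(722,333,.07),(702,436,.07),(733,332,.07),(723,439,.07)):print(p,P(*p))
bl=f["pixels"]
hsv=cv2.cvtColor(bl,cv2.COLOR_RGB2HSV)
for u,v in((213,219),(270,196),(214,263),(280,247)):
    print(bl[v,u],hsv[v,u])
E
```

```text
[array([ 0.675, -0.005,  0.058]), array([ 0.691, -0.318,  0.058]), array([ 0.455, -0.332,  0.058]), array([ 0.438, -0.019,  0.058])] [ 0.56475 -0.1685   0.058  ]
len 0.31340867888429635 0.23641488954801465
yaw 3.0175913760185655
dogs [ 0.562 -0.088  0.083] [ 0.571 -0.248  0.083]
(735, 250, 0.057) [ 0.558 -0.446  0.057]
(727, 330, 0.057) [ 0.456 -0.432  0.057]
(725, 333, 0.07) [ 0.453 -0.426  0.07 ]
(713, 437, 0.07) [ 0.324 -0.406  0.07 ]
(722, 333, 0.07) [ 0.453 -0.422  0.07 ]
(702, 436, 0.07) [ 0.326 -0.392  0.07 ]
(733, 332, 0.07) [ 0.454 -0.436  0.07 ]
(723, 439, 0.07) [ 0.322 -0.418  0.07 ]
[116 103  83] [ 18  73 116]
[110  97  78] [ 18  74 110]
[115 101  81] [ 18  75 115]
[131  87  99] [172  86 131]
```

```bash
cat >> h.py <<'E'
def down(yaw,tilt=0):
    "tool x down; tool y at world yaw (deg); tilt: rotation about tool y (deg)"
    a=np.radians(yaw);y=np.array([np.cos(a),np.sin(a),0]);x=np.array([0,0,-1.]);z=np.cross(x,y)
    return np.stack([x,y,z],1)@R.from_rotvec([0,np.radians(tilt),0]).as_matrix()
def rows(*wps,s=None,vmax=.048,wmax=8.3,quiet=False):
    "wps: (pos,Rot) list; prints rows"
    s=s or env.sense();T=T_of(s);p=T[:3,3];Q=T[:3,:3]
    for (tp,tR) in wps:
        tp=np.array(tp,float)
        if tR is None:tR=Q
        rv=R.from_matrix(Q.T@tR).as_rotvec();D=tp-p
        n=max(1,int(np.ceil(max(np.linalg.norm(D)/vmax,np.degrees(np.linalg.norm(rv))/wmax))))
        for i in range(n):
            o=Q.T@(D/n);print(np.round(o,3).tolist(),np.round(rv/n,3).tolist())
            Q=Q@R.from_rotvec(rv/n).as_matrix();p=p+D/n
        print('--',n)
def st():
    s=env.sense();T=T_of(s);print('t',round(s['t'],2),'p',np.round(s['position'],4),'w',round(s['width'],4),'F',np.round(s['contact_force'],1));print('x',np.round(T[:3,0],3),'y',np.round(T[:3,1],3));print('q',np.round(s['qpos'],2))
E
python3 - <<'E'
from h import *
st()
rows(([.423,-.4265,.16],down(-98.5)),([.423,-.4265,.038],None))
E
```

```text
t 1.4 p [ 0.213  -0.5876  0.2051] w 0.0855 F [-0.7  0.1  0.2]
x [-0.  0. -1.] y [ 0.341 -0.94  -0.   ]
q [ 1.15  0.52 -0.04  1.6   0.02  1.02 -0.11]
[0.008, -0.013, -0.042] [0.083, 0.0, 0.0]
[0.008, -0.017, -0.041] [0.083, 0.0, 0.0]
[0.008, -0.02, -0.039] [0.083, 0.0, 0.0]
[0.008, -0.023, -0.038] [0.083, 0.0, 0.0]
[0.008, -0.026, -0.035] [0.083, 0.0, 0.0]
[0.008, -0.029, -0.033] [0.083, 0.0, 0.0]
-- 6
[0.041, -0.0, 0.0] [0.0, 0.0, 0.0]
[0.041, -0.0, 0.0] [0.0, 0.0, 0.0]
[0.041, -0.0, 0.0] [0.0, 0.0, 0.0]
-- 3
```

carry_out(commands=[{"offset":[0.008,-0.013,-0.042],"turn":[0.083,0,0],"fingers":0.085},{"offset":[0.008,-0.017,-0.041],"turn":[0.083,0,0],"fingers":0.085},{"offset":[0.008,-0.02,-0.039],"turn":[0.083,0,0],"fingers":0.085},{"offset":[0.008,-0.023,-0.038],"turn":[0.083,0,0],"fingers":0.085},{"offset":[0.008,-0.026,-0.035],"turn":[0.083,0,0],"fingers":0.085}], newtons=100)

```text
t: 1.9
position: [0.3881, -0.4565, 0.1645]
orientation: [1.509, 1.566, -1.726]
contact_force: [0.9, -0.8, 0.3]
width: 0.0849
```

```bash
python3 - <<'E'
from h import *
st();s=env.sense();f=env.grab_frame("wrist");save(f,"w1")
for q in ([.422,-.4265,.057],[.456,-.432,.057],[.324,-.406,.07]): print(proj(f,q,s))
for n in ("mallet","cradle_seat"):
    print(n,[(np.round(d["conf"],2),np.round(d["uv"],1),np.round(back(f,d["uv"],.057,s),3)) for d in env.spot_point(n,f)[:3]])
rows(([.423,-.4265,.16],down(-98.5)),([.423,-.4265,.038],None))
E
```

```text
t 1.9 p [ 0.3881 -0.4565  0.1645] w 0.0849 F [ 0.9 -0.8  0.3]
x [-0.001 -0.004 -1.   ] y [-0.093 -0.996  0.004]
q [ 0.74  0.52  0.04  1.72 -0.02  0.9  -0.88]
[275.73004036 155.47022419]
[276.99183133 115.47778844]
[265.97074515 262.95306159]
mallet [(np.float64(0.73), array([276.5,  44. ]), array([ 0.511, -0.439,  0.057]))]
cradle_seat []
[0.004, -0.031, -0.031] [0.064, 0.0, -0.003]
-- 1
[0.041, -0.0, -0.0] [0.0, 0.0, 0.0]
[0.041, -0.0, -0.0] [0.0, 0.0, 0.0]
[0.041, -0.0, -0.0] [0.0, 0.0, 0.0]
-- 3
```

carry_out(commands=[{"offset":[0.004,-0.031,-0.031],"turn":[0.064,0,0],"fingers":0.085},{"offset":[0.041,0,0],"turn":[0,0,0],"fingers":0.085},{"offset":[0.041,0,0],"turn":[0,0,0],"fingers":0.085},{"offset":[0.038,0,0],"turn":[0,0,0],"fingers":0.085},{"offset":[0,0,0],"turn":[0,0,0],"fingers":0.085}])

```text
t: 2.55
position: [0.4227, -0.4312, 0.0389]
orientation: [1.996, 1.563, -1.297]
contact_force: [-0.8, -0.1, -0.4]
width: 0.0852
```

```bash
python3 - <<'E'
from h import *
st();s=env.sense();f=env.grab_frame("wrist");save(f,"w2")
rows(([.423,-.4265,.038],down(-98.5)))
E
```

```text
t 2.55 p [ 0.4227 -0.4312  0.0389] w 0.0852 F [-0.8 -0.1 -0.4]
x [ 0.002 -0.008 -1.   ] y [-0.15  -0.989  0.008]
q [ 0.67  0.7   0.03  1.79 -0.03  0.65 -1.  ]
[0.003, -0.006, 0.002] [-0.003, -0.006, -0.009]
-- 1
```

carry_out(commands=[{"offset":[0.001,-0.006,0.002],"turn":[0,0,-0.009],"fingers":0.085},{"offset":[0,0,0],"turn":[0,0,0],"fingers":0.01},{"offset":[0,0,0],"turn":[0,0,0],"fingers":0.01},{"offset":[0,0,0],"turn":[0,0,0],"fingers":0.01},{"offset":[0,0,0],"turn":[0,0,0],"fingers":0.01}], newtons=120)

```text
t: 3.1
position: [0.4239, -0.4295, 0.0479]
orientation: [2.81, 1.557, -0.484]
contact_force: [0.9, -0.5, -0.1]
width: 0.0281
```

carry_out(commands=[{"offset":[0,0,0],"turn":[0,0,0],"fingers":0.01},{"offset":[0,0,0],"turn":[0,0,0],"fingers":0.01},{"offset":[-0.03,0,0],"turn":[0,0,0],"fingers":0.01},{"offset":[-0.045,0,0],"turn":[0,0,0],"fingers":0.01},{"offset":[-0.045,0,0],"turn":[0,0,0],"fingers":0.01}])

```text
t: 3.6
position: [0.4203, -0.4264, 0.1661]
orientation: [-3.01, 1.566, -0.02]
contact_force: [1.1, -1.0, -0.1]
width: 0.01
```

```bash
python3 - <<'E'
from h import *
st();s=env.sense();f=env.grab_frame("wrist");save(f,"w3");g=env.grab_frame("scene");save(g,"s3",(160,20,400,170),3)
E
```

```text
t 3.6 p [ 0.4203 -0.4264  0.1661] w 0.01 F [ 1.1 -1.  -0.1]
x [ 0.005 -0.    -1.   ] y [-0.152 -0.988 -0.001]
q [ 0.66  0.52  0.04  1.72 -0.03  0.9  -1.  ]
```

```bash
python3 - <<'E'
from h import *
st()
rows(([.423,-.4265,.032],down(-98.5)))
E
```

```text
t 3.7 p [ 0.4226 -0.4287  0.1707] w 0.0098 F [ 0.9 -0.7 -0.5]
x [ 0.012 -0.006 -1.   ] y [-0.152 -0.988  0.004]
q [ 0.66  0.52  0.04  1.71 -0.03  0.9  -1.  ]
[0.046, -0.001, 0.001] [-0.001, -0.004, -0.001]
[0.046, -0.001, 0.0] [-0.001, -0.004, -0.001]
[0.046, -0.001, 0.0] [-0.001, -0.004, -0.001]
-- 3
```

carry_out(commands=[{"offset":[0,0,0],"turn":[0,0,0],"fingers":0.085},{"offset":[0,0,0],"turn":[0,0,0],"fingers":0.085},{"offset":[0,0,0],"turn":[0,0,0],"fingers":0.085},{"offset":[0,0,0],"turn":[0,0,0],"fingers":0.085},{"offset":[0,0,0],"turn":[0,0,0],"fingers":0.085}])

```text
t: 4.2
position: [0.4219, -0.4278, 0.1685]
orientation: [2.888, 1.56, -0.406]
contact_force: [-0.4, -0.1, -0.2]
width: 0.081
```

carry_out(commands=[{"offset":[0.044,0,0.001],"turn":[0,0,0],"fingers":0.085},{"offset":[0.044,0,0.001],"turn":[0,0,0],"fingers":0.085},{"offset":[0.044,0,0],"turn":[0,0,0],"fingers":0.085},{"offset":[0,0,0],"turn":[0,0,0],"fingers":0.085},{"offset":[0,0,0],"turn":[0,0,0],"fingers":0.085}])

```text
t: 4.7
position: [0.4218, -0.4286, 0.033]
orientation: [2.864, 1.559, -0.43]
contact_force: [0.9, -0.6, 0.8]
width: 0.0852
```

```bash
python3 - <<'E'
from h import *
st()
rows(([.423,-.4265,.032],down(-98.5)))
s=env.sense();f=env.grab_frame("wrist");save(f,"w4")
E
```

```text
t 4.7 p [ 0.4218 -0.4286  0.033 ] w 0.0852 F [ 0.9 -0.6  0.8]
x [ 0.011 -0.005 -1.   ] y [-0.152 -0.988  0.003]
q [ 0.68  0.7   0.03  1.8  -0.04  0.63 -1.  ]
[0.001, -0.002, -0.001] [-0.004, -0.011, -0.003]
-- 1
```

carry_out(commands=[{"offset":[0.003,-0.003,0],"turn":[0,-0.011,0],"fingers":0.06},{"offset":[0,0,0],"turn":[0,0,0],"fingers":0.04},{"offset":[0,0,0],"turn":[0,0,0],"fingers":0.03},{"offset":[0,0,0],"turn":[0,0,0],"fingers":0.02},{"offset":[0,0,0],"turn":[0,0,0],"fingers":0.015}], newtons=120)

```text
t: 5.25
position: [0.425, -0.4269, 0.0364]
orientation: [2.295, 1.562, -0.998]
contact_force: [0.2, 3.1, 0.4]
width: 0.0199
```

carry_out(commands=[{"offset":[0,0,0],"turn":[0,0,0],"fingers":0.01},{"offset":[0,0,0],"turn":[0,0,0],"fingers":0.01},{"offset":[0,0,0],"turn":[0,0,0],"fingers":0.01},{"offset":[0,0,0],"turn":[0,0,0],"fingers":0.01},{"offset":[0,0,0],"turn":[0,0,0],"fingers":0.01}])

```text
t: 5.75
position: [0.4252, -0.4268, 0.0366]
orientation: [2.333, 1.561, -0.961]
contact_force: [0.1, 1.5, 0.1]
width: 0.0201
```

```bash
python3 - <<'E'
from h import *
st()
s=env.sense();f=env.grab_frame("wrist");save(f,"w5")
E
```

```text
t 5.75 p [ 0.4252 -0.4268  0.0366] w 0.0201 F [0.1 1.5 0.1]
x [ 0.005 -0.008 -1.   ] y [-0.151 -0.988  0.007]
q [ 0.66  0.7   0.03  1.79 -0.03  0.64 -1.01]
```

```bash
python3 - <<'E'
from h import *
np.save("home.npy",T_of(env.sense()))
E
```

carry_out(commands=[{"offset":[-0.02,0,0],"turn":[0,0,0],"fingers":0.01},{"offset":[-0.03,0,0],"turn":[0,0,0],"fingers":0.01},{"offset":[-0.035,0,0],"turn":[0,0,0],"fingers":0.01},{"offset":[-0.035,0,0],"turn":[0,0,0],"fingers":0.01},{"offset":[0,0,0],"turn":[0,0,0],"fingers":0.01}])

```text
t: 6.3
position: [0.4222, -0.4257, 0.1584]
orientation: [1.758, 1.566, -1.537]
contact_force: [-0.3, -1.2, -3.9]
width: 0.0201
```

```bash
python3 - <<'E'
from h import *
st()
s=env.sense();f=env.grab_frame("wrist");save(f,"w6");g=env.grab_frame("scene");save(g,"s6",(160,0,400,170),3)
E
```

```text
t 6.3 p [ 0.4222 -0.4257  0.1584] w 0.0201 F [-0.3 -1.2 -3.9]
x [ 0.    -0.005 -1.   ] y [-0.153 -0.988  0.005]
q [ 0.65  0.53  0.05  1.72 -0.03  0.88 -1.01]
```

```bash
python3 - <<'E'
from h import *
rows(([.508,-.239,.158],down(-98.5)),([.508,-.239,.107],None))
E
```

```text
[-0.001, -0.039, -0.012] [-0.001, 0.001, -0.0]
[-0.001, -0.039, -0.012] [-0.001, 0.001, -0.0]
[-0.001, -0.039, -0.012] [-0.001, 0.001, -0.0]
[-0.001, -0.039, -0.012] [-0.001, 0.001, -0.0]
[-0.001, -0.039, -0.012] [-0.001, 0.001, -0.0]
-- 5
[0.025, -0.0, 0.0] [0.0, 0.0, 0.0]
[0.025, -0.0, 0.0] [0.0, 0.0, 0.0]
-- 2
```

carry_out(commands=[{"offset":[0,-0.039,-0.012],"turn":[0,0,0],"fingers":0.01},{"offset":[0,-0.039,-0.012],"turn":[0,0,0],"fingers":0.01},{"offset":[0,-0.039,-0.012],"turn":[0,0,0],"fingers":0.01},{"offset":[0,-0.039,-0.012],"turn":[0,0,0],"fingers":0.01},{"offset":[0,-0.039,-0.012],"turn":[0,0,0],"fingers":0.01}])

```text
t: 6.9
position: [0.5057, -0.2397, 0.1458]
orientation: [0.151, 1.556, 3.128]
contact_force: [0.3, 0.0, -3.8]
width: 0.0194
```

```bash
python3 - <<'E'
from h import *
st()
rows(([.508,-.239,.112],down(-98.5)))
s=env.sense();f=env.grab_frame("wrist");save(f,"w7");f=env.grab_frame("top");save(f,"t7",(300,140,500,300),4)
E
```

```text
t 6.9 p [ 0.5057 -0.2397  0.1458] w 0.0194 F [ 0.3  0.  -3.8]
x [-0.015  0.    -1.   ] y [-0.163 -0.987  0.002]
q [ 0.31  0.5   0.03  1.82 -0.01  0.84 -1.39]
[0.034, -0.001, -0.003] [-0.016, 0.015, -0.002]
-- 1
```

carry_out(commands=[{"offset":[0.034,0,-0.003],"turn":[-0.016,0.015,0],"fingers":0.01},{"offset":[0.02,0,0],"turn":[0,0,0],"fingers":0.01},{"offset":[0.02,0,0],"turn":[0,0,0],"fingers":0.01},{"offset":[0.008,0,0],"turn":[0,0,0],"fingers":0.01},{"offset":[0,0,0],"turn":[0,0,0],"fingers":0.01}])

```text
t: 7.5
position: [0.51, -0.2363, 0.0605]
orientation: [2.031, 1.57, -1.249]
contact_force: [1.7, 1.8, 39.6]
width: 0.0201
```

```bash
python3 - <<'E'
from h import *
st()
s=env.sense();f=env.grab_frame("wrist");save(f,"w8");f=env.grab_frame("scene");save(f,"s8",(180,30,420,230),3)
E
```

```text
t 7.5 p [ 0.51   -0.2363  0.0605] w 0.0201 F [ 1.7  1.8 39.6]
x [ 0.    -0.001 -1.   ] y [-0.139 -0.99   0.001]
q [ 0.32  0.62  0.01  1.88 -0.01  0.64 -1.37]
```

carry_out(commands=[{"offset":[-0.03,0,0],"turn":[0,0,0],"fingers":0.01},{"offset":[-0.04,0,0],"turn":[0,0,0],"fingers":0.01},{"offset":[0,0.04,0],"turn":[0,0,0],"fingers":0.01},{"offset":[0,0.04,0],"turn":[0,0,0],"fingers":0.01},{"offset":[0,0,0],"turn":[0,0,0],"fingers":0.01}])

```text
t: 8.1
position: [0.4958, -0.3171, 0.1274]
orientation: [-0.082, 1.563, 2.924]
contact_force: [-0.3, -0.0, -4.0]
width: 0.0198
```

```bash
python3 - <<'E'
from h import *
st()
s=env.sense();f=env.grab_frame("wrist");save(f,"w9");f=env.grab_frame("scene");save(f,"s9",(180,30,420,230),3)
E
```

```text
t 8.1 p [ 0.4958 -0.3171  0.1274] w 0.0198 F [-0.3 -0.  -4. ]
x [-0.007  0.002 -1.   ] y [-0.135 -0.991 -0.001]
q [ 0.45  0.56  0.03  1.77 -0.02  0.82 -1.22]
```

```bash
cat >> h.py <<'E'
def rim(f,th,L=.033,gx=-.0204):
    C=np.array(f["tool_from_camera"]);K=np.array(f["camera_matrix"])
    a=np.array([-np.sin(th),0,-np.cos(th)]);n=np.array([-np.cos(th),0,np.sin(th)])
    ph=np.linspace(0,2*np.pi,73);P=np.array([gx,0,0])+L*a+.035*(np.cos(ph)[:,None]*np.array([0,1,0])+np.sin(ph)[:,None]*n)
    q=(P-C[:3,3])@C[:3,:3];q=np.stack([q[:,0],-q[:,1],-q[:,2]],1)@K.T;q=q[:,:2]/q[:,2:]
    return q[:,0].min(),q[:,0].max(),q[:37,1].max()
E
python3 - <<'E'
from h import *
f=env.grab_frame("wrist")
for L in (.03,.033,.036):
  for th in (0,.1,.2,.25,.3,.35,.4):print(L,th,np.round(rim(f,th,L)))
E
```

```text
0.03 0 [241. 385. 225.]
0.03 0.1 [240. 386. 237.]
0.03 0.2 [239. 387. 249.]
0.03 0.25 [238. 388. 255.]
0.03 0.3 [238. 389. 261.]
0.03 0.35 [237. 389. 267.]
0.03 0.4 [236. 390. 273.]
0.033 0 [241. 385. 218.]
0.033 0.1 [239. 387. 230.]
0.033 0.2 [238. 388. 243.]
0.033 0.25 [237. 389. 249.]
0.033 0.3 [237. 389. 255.]
0.033 0.35 [236. 390. 262.]
0.033 0.4 [235. 391. 269.]
0.036 0 [240. 386. 211.]
0.036 0.1 [239. 387. 223.]
0.036 0.2 [237. 389. 236.]
0.036 0.25 [236. 390. 243.]
0.036 0.3 [236. 390. 250.]
0.036 0.35 [235. 391. 256.]
0.036 0.4 [234. 392. 263.]
```

```bash
python3 - <<'E'
from h import *
s=env.sense();T=T_of(s);f=env.grab_frame("scene")
for dz in (0,.006):
  for th in (0,.1,.15,.2,.25,.3,.35):
    a=T[:3,:3]@np.array([-np.sin(th),0,-np.cos(th)]);g=T[:3,3]+T[:3,:3]@np.array([-.0204-dz,0,0])
    print(dz,th,[np.round((proj(f,g+d*a)-np.array([180,30]))*3) for d in (.133,.033,-.107)])
E
```

```text
0 0 [array([144., 237.]), array([253., 198.]), array([398., 147.])]
0 0.1 [array([142., 226.]), array([253., 196.]), array([398., 156.])]
0 0.15 [array([141., 220.]), array([253., 194.]), array([397., 161.])]
0 0.2 [array([141., 214.]), array([253., 193.]), array([396., 165.])]
0 0.25 [array([141., 208.]), array([253., 191.]), array([395., 170.])]
0 0.3 [array([142., 202.]), array([254., 190.]), array([394., 175.])]
0 0.35 [array([143., 195.]), array([254., 188.]), array([392., 179.])]
0.006 0 [array([143., 232.]), array([252., 193.]), array([398., 142.])]
0.006 0.1 [array([140., 221.]), array([252., 190.]), array([398., 151.])]
0.006 0.15 [array([140., 215.]), array([252., 189.]), array([397., 156.])]
0.006 0.2 [array([140., 209.]), array([252., 188.]), array([396., 160.])]
0.006 0.25 [array([140., 203.]), array([253., 186.]), array([395., 165.])]
0.006 0.3 [array([140., 196.]), array([253., 185.]), array([394., 170.])]
0.006 0.35 [array([141., 190.]), array([253., 183.]), array([392., 174.])]
```

```bash
python3 - <<'E'
from h import *
rows(([.499,-.079,.127],down(-98.5,-8.6)))
E
```

```text
[0.0, -0.046, 0.006] [0.004, -0.028, 0.0]
[0.0, -0.046, 0.006] [0.004, -0.028, 0.0]
[0.001, -0.046, 0.006] [0.004, -0.028, 0.0]
[0.001, -0.046, 0.006] [0.004, -0.028, 0.0]
[0.001, -0.046, 0.006] [0.004, -0.028, 0.0]
-- 5
```

carry_out(commands=[{"offset":[0,-0.046,0.006],"turn":[0.004,-0.028,0],"fingers":0.01},{"offset":[0,-0.046,0.006],"turn":[0.004,-0.028,0],"fingers":0.01},{"offset":[0.001,-0.046,0.006],"turn":[0.004,-0.028,0],"fingers":0.01},{"offset":[0.001,-0.046,0.006],"turn":[0.004,-0.028,0],"fingers":0.01},{"offset":[0.001,-0.046,0.006],"turn":[0.004,-0.028,0],"fingers":0.01}])

```text
t: 8.8
position: [0.497, -0.0739, 0.1245]
orientation: [0.004, 1.416, 2.99]
contact_force: [1.7, -0.2, -3.1]
width: 0.0198
```

```bash
python3 - <<'E'
from h import *
st()
rows(([.499,-.079,.105],down(-98.5,-8.6)))
s=env.sense();f=env.grab_frame("wrist");save(f,"w10");f=env.grab_frame("scene");save(f,"s10",(180,30,420,230),3)
E
```

```text
t 8.8 p [ 0.497  -0.0739  0.1245] w 0.0198 F [ 1.7 -0.2 -3.1]
x [-0.153  0.023 -0.988] y [-0.155 -0.988  0.001]
q [ 0.04  0.52  0.    1.86 -0.02  0.91 -1.67]
[0.019, 0.005, -0.006] [-0.007, 0.005, 0.0]
-- 1
```

carry_out(commands=[{"offset":[0.019,0.004,-0.005],"turn":[-0.007,0.005,0],"fingers":0.01},{"offset":[0.015,0,-0.002],"turn":[0,0,0],"fingers":0.01},{"offset":[0.012,0,-0.002],"turn":[0,0,0],"fingers":0.01},{"offset":[0.008,0,-0.001],"turn":[0,0,0],"fingers":0.01},{"offset":[0.005,0,-0.001],"turn":[0,0,0],"fingers":0.01}])

```text
t: 9.4
position: [0.4983, -0.0677, 0.0628]
orientation: [-0.032, 1.419, 2.981]
contact_force: [-18.4, 7.9, 41.8]
width: 0.0198
```

```bash
python3 - <<'E'
from h import *
st()
f=env.grab_frame("scene");save(f,"s11",(180,30,420,230),3)
E
```

```text
t 9.4 p [ 0.4983 -0.0677  0.0628] w 0.0198 F [-18.4   7.9  41.8]
x [-0.15   0.024 -0.988] y [-0.129 -0.992 -0.005]
q [ 0.04  0.61 -0.01  1.9  -0.02  0.78 -1.66]
```

carry_out(commands=[{"offset":[-0.03,0,0.005],"turn":[0,0,0],"fingers":0.01},{"offset":[-0.04,0,0.006],"turn":[0,0,0],"fingers":0.01},{"offset":[0,0.045,0],"turn":[0,0,0],"fingers":0.01},{"offset":[0,0.045,0],"turn":[0,0,0],"fingers":0.01},{"offset":[0,0.04,0],"turn":[0,0,0],"fingers":0.01}])

```text
t: 9.95
position: [0.483, -0.1923, 0.1335]
orientation: [-0.051, 1.418, 2.977]
contact_force: [1.0, -0.2, -3.4]
width: 0.02
```

```bash
python3 - <<'E'
from h import *
st()
s=env.sense();f=env.grab_frame("wrist");save(f,"w12");f=env.grab_frame("scene");save(f,"s12",(180,30,420,230),3)
E
```

```text
t 9.95 p [ 0.483  -0.1923  0.1335] w 0.02 F [ 1.  -0.2 -3.4]
x [-0.15   0.025 -0.988] y [-0.113 -0.994 -0.008]
q [ 0.24  0.53  0.03  1.81  0.    0.95 -1.42]
```

```bash
python3 - <<'E'
from h import *
s=env.sense();T=T_of(s);f=env.grab_frame("scene");im=f["pixels"].copy()
save(f,"s13",(230,60,360,150),6)
for dz in (.006,.01):
  for th in (.1,.15,.2,.25,.3,.35):
    a=T[:3,:3]@np.array([-np.sin(th),0,-np.cos(th)]);g=T[:3,3]+T[:3,:3]@np.array([-.0204-dz,0,0])
    print(dz,th,[np.round((proj(f,g+d*a)-np.array([230,60]))*6) for d in (.133,.033,-.107)])
E
```

```text
0.006 0.1 [array([146., 453.]), array([370., 359.]), array([668., 234.])]
0.006 0.15 [array([143., 443.]), array([369., 357.]), array([668., 243.])]
0.006 0.2 [array([142., 432.]), array([369., 354.]), array([667., 252.])]
0.006 0.25 [array([141., 421.]), array([369., 351.]), array([665., 261.])]
0.006 0.3 [array([140., 409.]), array([370., 348.]), array([663., 271.])]
0.006 0.35 [array([141., 397.]), array([370., 345.]), array([661., 280.])]
0.01 0.1 [array([143., 447.]), array([368., 353.]), array([668., 228.])]
0.01 0.15 [array([141., 437.]), array([368., 351.]), array([667., 237.])]
0.01 0.2 [array([139., 426.]), array([367., 348.]), array([666., 246.])]
0.01 0.25 [array([138., 415.]), array([368., 345.]), array([665., 255.])]
0.01 0.3 [array([138., 403.]), array([368., 342.]), array([663., 265.])]
0.01 0.35 [array([138., 391.]), array([368., 339.]), array([660., 274.])]
```

```bash
python3 - <<'E'
from h import *
rows(([.4203,-.426,.13],down(-98.7,-13.5)),([.4203,-.426,.045],None))
E
```

```text
[0.001, 0.04, 0.006] [0.006, -0.014, 0.0]
[0.001, 0.04, 0.005] [0.006, -0.014, 0.0]
[0.001, 0.04, 0.005] [0.006, -0.014, 0.0]
[0.001, 0.04, 0.005] [0.006, -0.014, 0.0]
[0.001, 0.04, 0.005] [0.006, -0.014, 0.0]
[0.001, 0.04, 0.004] [0.006, -0.014, 0.0]
-- 6
[0.041, 0.0, -0.01] [0.0, 0.0, 0.0]
[0.041, 0.0, -0.01] [0.0, 0.0, 0.0]
-- 2
```

carry_out(commands=[{"offset":[0.001,0.047,0.006],"turn":[0.007,-0.017,0],"fingers":0.01},{"offset":[0.001,0.047,0.006],"turn":[0.007,-0.017,0],"fingers":0.01},{"offset":[0.001,0.047,0.006],"turn":[0.007,-0.017,0],"fingers":0.01},{"offset":[0.001,0.047,0.006],"turn":[0.007,-0.017,0],"fingers":0.01},{"offset":[0.001,0.046,0.006],"turn":[0.007,-0.017,0],"fingers":0.01}])

```text
t: 10.6
position: [0.4261, -0.4168, 0.1299]
orientation: [-0.032, 1.33, 2.975]
contact_force: [0.6, 0.7, -3.6]
width: 0.0199
```

```bash
python3 - <<'E'
from h import *
st()
rows(([.4203,-.426,.09],down(-98.7,-13.5)),([.4203,-.426,.045],None))
s=env.sense();f=env.grab_frame("wrist");save(f,"w14");f=env.grab_frame("scene");save(f,"s14",(200,30,360,130),5)
E
```

```text
t 10.6 p [ 0.4261 -0.4168  0.1299] w 0.0199 F [ 0.6  0.7 -3.6]
x [-0.235  0.039 -0.971] y [-0.135 -0.991 -0.008]
q [ 0.55  0.68  0.1   1.56  0.05  1.12 -1.1 ]
[0.04, 0.01, -0.005] [0.018, 0.005, 0.003]
-- 1
[0.044, 0.0, -0.011] [0.0, 0.0, 0.0]
-- 1
```

carry_out(commands=[{"offset":[0.02,0.01,0],"turn":[0.018,0.005,0],"fingers":0.01},{"offset":[0.02,0.001,-0.005],"turn":[0,0,0],"fingers":0.01},{"offset":[0,0,0],"turn":[0,0,0],"fingers":0.01},{"offset":[0,0,0],"turn":[0,0,0],"fingers":0.01},{"offset":[0,0,0],"turn":[0,0,0],"fingers":0.01}])

```text
t: 11.2
position: [0.4198, -0.4284, 0.0875]
orientation: [-0.01, 1.335, 2.977]
contact_force: [0.7, 0.1, -3.3]
width: 0.0195
```

```bash
python3 - <<'E'
from h import *
st()
rows(([.4203,-.426,.06],down(-98.7,-13.5)),([.4203,-.426,.040],None))
E
```

```text
t 11.2 p [ 0.4198 -0.4284  0.0875] w 0.0195 F [ 0.7  0.1 -3.3]
x [-0.231  0.038 -0.972] y [-0.155 -0.988 -0.002]
q [ 0.57  0.74  0.1   1.58  0.05  1.04 -1.1 ]
[0.027, -0.002, -0.007] [-0.003, 0.001, 0.003]
-- 1
[0.019, -0.0, -0.005] [0.0, 0.0, 0.0]
-- 1
```

carry_out(commands=[{"offset":[0.026,-0.002,-0.007],"turn":[0,0,0],"fingers":0.01},{"offset":[0.014,0,-0.004],"turn":[0,0,0],"fingers":0.01},{"offset":[0.006,0,-0.002],"turn":[0,0,0],"fingers":0.01},{"offset":[0,0,0],"turn":[0,0,0],"fingers":0.01},{"offset":[0,0,0],"turn":[0,0,0],"fingers":0.01}])

```text
t: 11.7
position: [0.4253, -0.4266, 0.0422]
orientation: [-0.001, 1.339, 2.987]
contact_force: [0.2, -0.1, -4.0]
width: 0.0196
```

```bash
python3 - <<'E'
from h import *
st()
s=env.sense();f=env.grab_frame("wrist");save(f,"w15");f=env.grab_frame("scene");save(f,"s15",(200,30,360,130),5)
E
```

```text
t 11.7 p [ 0.4253 -0.4266  0.0422] w 0.0196 F [ 0.2 -0.1 -4. ]
x [-0.227  0.035 -0.973] y [-0.152 -0.988 -0.   ]
q [ 0.56  0.8   0.1   1.59  0.05  0.96 -1.11]
```

carry_out(commands=[{"offset":[0.004,0,0.003],"turn":[0,0,0],"fingers":0.01},{"offset":[0.003,0,0],"turn":[0,0,0],"fingers":0.01},{"offset":[0.002,0,0],"turn":[0,0,0],"fingers":0.01},{"offset":[0,0,0],"turn":[0,0,0],"fingers":0.01},{"offset":[0,0,0],"turn":[0,0,0],"fingers":0.01}])

```text
t: 12.3
position: [0.42, -0.4265, 0.0347]
orientation: [0.003, 1.341, 2.991]
contact_force: [0.9, -0.4, -4.7]
width: 0.0201
```

carry_out(commands=[{"offset":[0.002,0,0],"turn":[0,0,0],"fingers":0.01},{"offset":[0.002,0,0],"turn":[0,0,0],"fingers":0.01},{"offset":[0.001,0,0],"turn":[0,0,0],"fingers":0.01},{"offset":[0,0,0],"turn":[0,0,0],"fingers":0.01},{"offset":[0,0,0],"turn":[0,0,0],"fingers":0.01}])

```text
t: 12.8
position: [0.4193, -0.4267, 0.0324]
orientation: [0.006, 1.342, 2.994]
contact_force: [-0.6, 1.5, 5.5]
width: 0.0198
```

```bash
python3 - <<'E'
from h import *
st()
s=env.sense();f=env.grab_frame("scene");save(f,"s16",(200,30,360,130),5)
E
```

```text
t 12.8 p [ 0.4193 -0.4267  0.0324] w 0.0198 F [-0.6  1.5  5.5]
x [-0.224  0.033 -0.974] y [-0.153 -0.988  0.001]
q [ 0.57  0.8   0.1   1.61  0.05  0.93 -1.11]
```

carry_out(commands=[{"offset":[0,0,0],"turn":[0,0,0],"fingers":0.04},{"offset":[0,0,0],"turn":[0,0,0],"fingers":0.085},{"offset":[0,0,0],"turn":[0,0,0],"fingers":0.085},{"offset":[0,0,0],"turn":[0,0,0],"fingers":0.085},{"offset":[0,0,0],"turn":[0,0,0],"fingers":0.085}])

```text
t: 13.35
position: [0.4199, -0.4271, 0.0327]
orientation: [0.01, 1.344, 2.998]
contact_force: [-0.6, -0.1, 0.3]
width: 0.0851
```

carry_out(commands=[{"offset":[-0.035,0,0.008],"turn":[0,0.05,0],"fingers":0.085},{"offset":[-0.045,0,0.01],"turn":[0,0.05,0],"fingers":0.085},{"offset":[-0.045,0,0.01],"turn":[0,0.05,0],"fingers":0.085},{"offset":[-0.045,0,0.005],"turn":[0,0.05,0],"fingers":0.085},{"offset":[-0.02,0,0],"turn":[0,0.03,0],"fingers":0.085}])

```text
t: 13.85
position: [0.4121, -0.4239, 0.2279]
orientation: [-2.92, 1.566, 0.07]
contact_force: [0.1, -1.3, 0.3]
width: 0.0846
```

```bash
python3 - <<'E'
from h import *
st()
s=env.sense();f=env.grab_frame("scene");save(f,"s17",(180,20,420,220),3)
f=env.grab_frame("wrist");save(f,"w17")
E
```

```text
t 13.85 p [ 0.4121 -0.4239  0.2279] w 0.0846 F [ 0.1 -1.3  0.3]
x [ 0.004  0.    -1.   ] y [-0.151 -0.989 -0.001]
q [ 0.66  0.44  0.05  1.67 -0.03  1.02 -0.99]
```

```bash
cat >> h.py <<'E'
def blocks(f,s=None,z=.022,show=None):
    "plywood-top quads -> world centre & long-axis angle"
    hsv=cv2.cvtColor(f["pixels"],cv2.COLOR_RGB2HSV)
    m=((hsv[...,0]>=12)&(hsv[...,0]<=25)&(hsv[...,1]>50)&(hsv[...,2]>85)).astype(np.uint8)*255
    m=cv2.morphologyEx(m,cv2.MORPH_OPEN,np.ones((3,3)))
    out=[]
    for c in cv2.findContours(m,cv2.RETR_EXTERNAL,cv2.CHAIN_APPROX_NONE)[0]:
        if cv2.contourArea(c)<250: continue
        w=np.array([back(f,p[0],z,s)[:2] for p in c],np.float32)*1000
        r=cv2.minAreaRect(w);(cx,cy),(a,b),ang=r
        if a<b: a,b,ang=b,a,ang+90
        ang=(ang+90)%180-90
        out.append((round(cx/1000,4),round(cy/1000,4),round(a),round(b),round(ang,1),c.reshape(-1,2).mean(0).round().tolist()))
    return out
E
python3 - <<'E'
from h import *
f=env.grab_frame("top")
for b in blocks(f):print(b)
print([(np.round(d["conf"],2),np.round(back(f,d["uv"],.057),3)) for d in env.spot_point("mallet",f)[:2]])
save(f,"t17",(160,110,480,330),2.5)
E
```

```text
(0.2067, 0.7425, 60, 50, -11.8, [87.0, 321.0])
(0.2945, 0.7424, 58, 50, -0.3, [89.0, 294.0])
(0.3928, 0.3376, 109, 59, -70.4, [212.0, 263.0])
(0.3934, -0.4318, 142, 28, -8.5, [448.0, 261.0])
(0.5387, 0.3423, 109, 59, -84.1, [212.0, 218.0])
(0.6088, 0.1504, 110, 59, 57.0, [269.0, 197.0])
(0.5687, -0.1706, 328, 247, -86.6, [366.0, 208.0])
(0.8756, -0.0194, 579, 56, 89.4, [318.0, 122.0])
[(np.float64(0.85), array([ 0.525, -0.427,  0.057])), (np.float64(0.37), array([ 0.503, -0.442,  0.057]))]
```

```bash
python3 - <<'E'
from h import *
rows(([.54,.34,.25],down(6)))
E
```

```text
[-0.001, -0.046, -0.001] [-0.107, -0.0, 0.0]
[-0.001, -0.045, -0.006] [-0.107, -0.0, 0.0]
[-0.001, -0.044, -0.01] [-0.107, -0.0, 0.0]
[-0.001, -0.043, -0.015] [-0.107, -0.0, 0.0]
[-0.001, -0.041, -0.02] [-0.107, -0.0, 0.0]
[-0.001, -0.039, -0.024] [-0.107, -0.0, 0.0]
[-0.001, -0.036, -0.028] [-0.107, -0.0, 0.0]
[-0.001, -0.033, -0.032] [-0.107, -0.0, 0.0]
[-0.001, -0.029, -0.035] [-0.107, -0.0, 0.0]
[-0.001, -0.025, -0.038] [-0.107, -0.0, 0.0]
[-0.001, -0.021, -0.04] [-0.107, -0.0, 0.0]
[-0.002, -0.017, -0.042] [-0.107, -0.0, 0.0]
[-0.002, -0.012, -0.044] [-0.107, -0.0, 0.0]
[-0.002, -0.007, -0.045] [-0.107, -0.0, 0.0]
[-0.002, -0.002, -0.045] [-0.107, -0.0, 0.0]
[-0.002, 0.003, -0.045] [-0.107, -0.0, 0.0]
[-0.002, 0.007, -0.045] [-0.107, -0.0, 0.0]
-- 17
```

carry_out(commands=[{"offset":[-0.001,-0.046,-0.001],"turn":[-0.107,0,0],"fingers":0.085},{"offset":[-0.001,-0.045,-0.006],"turn":[-0.107,0,0],"fingers":0.085},{"offset":[-0.001,-0.044,-0.01],"turn":[-0.107,0,0],"fingers":0.085},{"offset":[-0.001,-0.043,-0.015],"turn":[-0.107,0,0],"fingers":0.085},{"offset":[-0.001,-0.041,-0.02],"turn":[-0.107,0,0],"fingers":0.085}])

```text
t: 14.55
position: [0.4472, -0.1943, 0.222]
orientation: [-0.842, 1.556, 2.695]
contact_force: [1.7, 0.4, -0.4]
width: 0.0848
```

carry_out(commands=[{"offset":[-0.001,-0.039,-0.024],"turn":[-0.107,0,0],"fingers":0.085},{"offset":[-0.001,-0.036,-0.028],"turn":[-0.107,0,0],"fingers":0.085},{"offset":[-0.001,-0.033,-0.032],"turn":[-0.107,0,0],"fingers":0.085},{"offset":[-0.001,-0.029,-0.035],"turn":[-0.107,0,0],"fingers":0.085},{"offset":[-0.001,-0.025,-0.038],"turn":[-0.107,0,0],"fingers":0.085}])

```text
t: 15.05
position: [0.4791, 0.0424, 0.2222]
orientation: [-1.248, 1.545, 2.851]
contact_force: [1.2, -0.4, -0.2]
width: 0.0851
```

carry_out(commands=[{"offset":[-0.001,-0.021,-0.04],"turn":[-0.107,0,0],"fingers":0.085},{"offset":[-0.002,-0.017,-0.042],"turn":[-0.107,0,0],"fingers":0.085},{"offset":[-0.002,-0.012,-0.044],"turn":[-0.107,0,0],"fingers":0.085},{"offset":[-0.002,-0.007,-0.045],"turn":[-0.107,0,0],"fingers":0.085},{"offset":[-0.002,-0.002,-0.045],"turn":[-0.107,0,0],"fingers":0.085}])

```text
t: 15.55
position: [0.5043, 0.2778, 0.2253]
orientation: [-1.65, 1.533, 3.008]
contact_force: [1.8, -1.0, 0.1]
width: 0.0846
```

```bash
python3 - <<'E'
from h import *
st()
rows(([.54,.34,.25],down(6)),([.54,.34,.25],down(6,40)),([.54,.34,.25],down(6,-45)))
f=env.grab_frame("wrist");save(f,"w18")
E
```

```text
t 15.55 p [0.5043 0.2778 0.2253] w 0.0846 F [ 1.8 -1.   0.1]
x [-0.037  0.005 -0.999] y [ 0.998 -0.054 -0.037]
q [-0.21  0.48 -0.53  1.66  0.24  1.09 -0.87]
[-0.013, 0.016, -0.032] [-0.079, -0.003, 0.018]
[-0.013, 0.018, -0.031] [-0.079, -0.003, 0.018]
-- 2
[0.0, 0.0, 0.0] [-0.0, 0.14, -0.0]
[0.0, 0.0, 0.0] [-0.0, 0.14, -0.0]
[0.0, 0.0, 0.0] [-0.0, 0.14, -0.0]
[0.0, 0.0, 0.0] [-0.0, 0.14, -0.0]
[0.0, 0.0, 0.0] [-0.0, 0.14, -0.0]
-- 5
[0.0, 0.0, 0.0] [0.0, -0.135, 0.0]
[0.0, 0.0, 0.0] [0.0, -0.135, 0.0]
[0.0, 0.0, 0.0] [0.0, -0.135, 0.0]
[0.0, 0.0, 0.0] [0.0, -0.135, 0.0]
[0.0, 0.0, 0.0] [0.0, -0.135, 0.0]
[0.0, 0.0, 0.0] [0.0, -0.135, 0.0]
[0.0, 0.0, 0.0] [0.0, -0.135, 0.0]
[0.0, 0.0, 0.0] [0.0, -0.135, 0.0]
[0.0, 0.0, 0.0] [0.0, -0.135, 0.0]
[0.0, 0.0, 0.0] [0.0, -0.135, 0.0]
[0.0, 0.0, 0.0] [0.0, -0.135, 0.0]
-- 11
```

carry_out(commands=[{"offset":[-0.013,0.017,-0.032],"turn":[-0.079,0,0.018],"fingers":0.085},{"offset":[-0.013,0.017,-0.032],"turn":[-0.079,0,0.018],"fingers":0.085},{"offset":[0,0,0],"turn":[0,0.14,0],"fingers":0.085},{"offset":[0,0,0],"turn":[0,0.14,0],"fingers":0.085},{"offset":[0,0,0],"turn":[0,0.14,0],"fingers":0.085}])

```text
t: 16.1
position: [0.5291, 0.3694, 0.2449]
orientation: [-3.12, 1.127, 1.742]
contact_force: [0.8, 1.0, -0.6]
width: 0.0851
```

carry_out(commands=[{"offset":[0,0,0],"turn":[0,0.14,0],"fingers":0.085},{"offset":[0,0,0],"turn":[0,0.14,0],"fingers":0.085},{"offset":[0,0,0],"turn":[0,0.14,0],"fingers":0.085},{"offset":[0,0,0],"turn":[0,0.14,0],"fingers":0.085},{"offset":[0,0,0],"turn":[0,0,0],"fingers":0.085}])

```text
t: 16.6
position: [0.5304, 0.3658, 0.2395]
orientation: [-3.119, 0.535, 1.723]
contact_force: [0.9, -0.4, -1.3]
width: 0.0849
```

```bash
python3 - <<'E'
from h import *
st()
E
```

```text
t 16.6 p [0.5304 0.3658 0.2395] w 0.0849 F [ 0.9 -0.4 -1.3]
x [-0.131  0.851 -0.509] y [ 0.99   0.14  -0.019]
q [ 0.51  0.93 -1.15  1.79 -0.33  0.64  0.06]
```

carry_out(commands=[{"offset":[0,0,0],"turn":[0,-0.145,0],"fingers":0.085},{"offset":[0,0,0],"turn":[0,-0.145,0],"fingers":0.085},{"offset":[0,0,0],"turn":[0,-0.145,0],"fingers":0.085},{"offset":[0,0,0],"turn":[0,-0.145,0],"fingers":0.085},{"offset":[0,0,0],"turn":[0,-0.145,0],"fingers":0.085}])

```text
t: 17.1
position: [0.5321, 0.3614, 0.2375]
orientation: [-3.048, 1.254, 1.786]
contact_force: [0.3, -0.2, -1.3]
width: 0.0848
```

carry_out(commands=[{"offset":[0,0,0],"turn":[0,-0.145,0],"fingers":0.085},{"offset":[0,0,0],"turn":[0,-0.145,0],"fingers":0.085},{"offset":[0,0,0],"turn":[0,-0.145,0],"fingers":0.085},{"offset":[0,0,0],"turn":[0,-0.145,0],"fingers":0.085},{"offset":[0,0,0],"turn":[0,-0.145,0],"fingers":0.085}])

```text
t: 17.6
position: [0.5323, 0.3688, 0.2573]
orientation: [0.025, 1.146, -1.425]
contact_force: [0.6, -0.8, -0.7]
width: 0.0853
```

```bash
python3 - <<'E'
from h import *
st()
E
```

```text
t 17.6 p [0.5323 0.3688 0.2573] w 0.0853 F [ 0.6 -0.8 -0.7]
x [ 0.06  -0.408 -0.911] y [0.992 0.123 0.01 ]
q [-0.67  0.69 -0.37  1.26  0.51  1.57 -0.96]
```

carry_out(commands=[{"offset":[0,0,0],"turn":[0,-0.145,0],"fingers":0.085},{"offset":[0,0,0],"turn":[0,-0.145,0],"fingers":0.085},{"offset":[0,0,0],"turn":[0,-0.1,0],"fingers":0.085},{"offset":[0,0,0],"turn":[0,0,0],"fingers":0.085},{"offset":[0,0,0],"turn":[0,0,0],"fingers":0.085}])

```text
t: 18.1
position: [0.5253, 0.3824, 0.2676]
orientation: [0.05, 0.739, -1.401]
contact_force: [1.4, -0.6, -0.0]
width: 0.0848
```

```bash
python3 - <<'E'
from h import *
st()
E
```

```text
t 18.1 p [0.5253 0.3824 0.2676] w 0.0848 F [ 1.4 -0.6 -0. ]
x [ 0.125 -0.729 -0.673] y [0.99  0.136 0.037]
q [-0.9   0.88 -0.22  1.06  0.67  1.9  -0.99]
```

```bash
cat >> h.py <<'E'
def tcp_for(g,Q): return np.array(g)+.019*Q[:,0]
E
python3 - <<'E'
from h import *
f=env.grab_frame("top")
for b in blocks(f):
    if 60<b[2]<130: print(b)
Q=down(6,-30);t=tcp_for([.539,.342,.0205],Q);print(t)
rows((t-.09*Q[:,0],Q),(t,Q))
E
```

```text
(0.3929, 0.3376, 109, 60, -70.6, [212.0, 263.0])
(0.5387, 0.3423, 109, 59, -84.1, [212.0, 218.0])
(0.6088, 0.1504, 110, 59, 57.0, [269.0, 197.0])
[0.53999302 0.33255204 0.00404552]
[0.033, 0.001, -0.033] [0.0, 0.077, -0.012]
[0.035, 0.001, -0.031] [0.0, 0.077, -0.012]
[0.037, 0.001, -0.028] [0.0, 0.077, -0.012]
[0.039, 0.002, -0.025] [0.0, 0.077, -0.012]
-- 4
[0.045, 0.0, 0.0] [-0.0, 0.0, 0.0]
[0.045, 0.0, 0.0] [-0.0, 0.0, 0.0]
-- 2
```

carry_out(commands=[{"offset":[0.033,0.001,-0.033],"turn":[0,0.077,-0.012],"fingers":0.085},{"offset":[0.035,0.001,-0.031],"turn":[0,0.077,-0.012],"fingers":0.085},{"offset":[0.037,0.001,-0.028],"turn":[0,0.077,-0.012],"fingers":0.085},{"offset":[0.035,0.002,-0.025],"turn":[0,0.077,-0.012],"fingers":0.085},{"offset":[0,0,0],"turn":[0,0,0],"fingers":0.085}])

```text
t: 18.65
position: [0.5391, 0.3819, 0.0903]
orientation: [0.033, 1.077, -1.445]
contact_force: [-0.1, -0.6, 0.5]
width: 0.0846
```

```bash
python3 - <<'E'
from h import *
st()
Q=down(6,-30);t=tcp_for([.539,.342,.0205],Q);print(t)
rows((t-.03*Q[:,0],Q),(t,Q))
s=env.sense();f=env.grab_frame("wrist");save(f,"w19")
for b in blocks(f,s):print(b)
E
```

```text
t 18.65 p [0.5391 0.3819 0.0903] w 0.0846 F [-0.1 -0.6  0.5]
x [ 0.059 -0.471 -0.88 ] y [0.995 0.097 0.016]
q [-0.72  0.91 -0.32  1.3   0.58  1.4  -1.11]
[0.53999302 0.33255204 0.00404552]
[0.035, -0.002, 0.001] [-0.007, -0.015, -0.005]
[0.035, -0.002, 0.0] [-0.007, -0.015, -0.005]
-- 2
[0.03, 0.0, -0.0] [-0.0, -0.0, 0.0]
-- 1
(0.6076, 0.1611, 130, 79, 57.7, [355.0, 301.0])
(0.9225, 0.192, 291, 83, -47.6, [604.0, 292.0])
(0.5392, 0.3464, 122, 61, -84.2, [307.0, 183.0])
(0.3982, 0.3414, 118, 73, -70.5, [121.0, 177.0])
```

carry_out(commands=[{"offset":[0.033,-0.002,0.001],"turn":[-0.007,-0.015,-0.005],"fingers":0.085},{"offset":[0.033,-0.002,0],"turn":[-0.007,-0.015,-0.005],"fingers":0.085},{"offset":[0.026,0,0],"turn":[0,0,0],"fingers":0.085},{"offset":[0,0,0],"turn":[0,0,0],"fingers":0.085},{"offset":[0,0,0],"turn":[0,0,0],"fingers":0.085}])

```text
t: 19.2
position: [0.5452, 0.3441, 0.0274]
orientation: [0.037, 1.05, -1.431]
contact_force: [0.0, 0.7, 0.6]
width: 0.0852
```

```bash
python3 - <<'E'
from h import *
st()
Q=down(6,-30);t=tcp_for([.539,.342,.0205],Q)
rows((t,Q))
s=env.sense();f=env.grab_frame("wrist");save(f,"w20")
E
```

```text
t 19.2 p [0.5452 0.3441 0.0274] w 0.0852 F [0.  0.7 0.6]
x [ 0.069 -0.493 -0.867] y [0.994 0.107 0.019]
q [-0.7   0.96 -0.29  1.38  0.63  1.29 -1.14]
[0.026, -0.007, -0.002] [-0.007, -0.003, -0.017]
-- 1
```

```bash
python3 - <<'E'
from h import *
s=env.sense();f=env.grab_frame("wrist")
for uv in ((480,235),(525,268),(500,262)):print(back(f,uv,.02,s))
f=env.grab_frame("top")
for uv in ((160+62/2.5,110+165/2.5),(160+138/2.5,110+180/2.5)):print(back(f,uv,.03))
E
```

```text
[0.65309756 0.34236328 0.02      ]
[0.70729382 0.3057975  0.02      ]
[0.68388052 0.31234523 0.02      ]
[0.68018509 0.43256543 0.03      ]
[0.6591504  0.33057245 0.03      ]
```

carry_out(commands=[{"offset":[0.013,-0.007,-0.001],"turn":[-0.007,-0.003,-0.017],"fingers":0.085},{"offset":[0.012,0,-0.001],"turn":[0,0,0],"fingers":0.085},{"offset":[0,0,0],"turn":[0,0,0],"fingers":0.085},{"offset":[0,0,0],"turn":[0,0,0],"fingers":0.085},{"offset":[0,0,0],"turn":[0,0,0],"fingers":0.085}])

```text
t: 19.85
position: [0.5391, 0.3328, 0.0034]
orientation: [-0.001, 1.048, -1.467]
contact_force: [-0.3, -0.2, -0.6]
width: 0.0853
```

```bash
python3 - <<'E'
from h import *
st()
Q=down(6,-30);t=tcp_for([.539,.342,.0205],Q)
rows((t,Q))
s=env.sense();f=env.grab_frame("wrist");save(f,"w21")
E
```

```text
t 19.85 p [0.5391 0.3328 0.0034] w 0.0853 F [-0.3 -0.2 -0.6]
x [ 0.052 -0.496 -0.867] y [ 0.995  0.105 -0.   ]
q [-0.69  0.99 -0.29  1.4   0.63  1.26 -1.15]
[-0.0, 0.001, 0.001] [0.0, -0.001, 0.0]
-- 1
```

Aligned; close.

carry_out(commands=[{"offset":[0,0,0],"turn":[0,0,0],"fingers":0.065},{"offset":[0,0,0],"turn":[0,0,0],"fingers":0.05},{"offset":[0,0,0],"turn":[0,0,0],"fingers":0.045},{"offset":[0,0,0],"turn":[0,0,0],"fingers":0.045},{"offset":[0,0,0],"turn":[0,0,0],"fingers":0.045}], newtons=80)

```text
t: 20.4
position: [0.5394, 0.3334, 0.0041]
orientation: [0.001, 1.049, -1.465]
contact_force: [0.3, -0.5, -0.4]
width: 0.0448
```

```bash
python3 - <<'E'
from h import *
st()
s=env.sense();f=env.grab_frame("wrist");save(f,"w22")
E
```

```text
t 20.4 p [0.5394 0.3334 0.0041] w 0.0448 F [ 0.3 -0.5 -0.4]
x [ 0.053 -0.496 -0.867] y [0.994 0.105 0.001]
q [-0.69  0.99 -0.29  1.4   0.63  1.26 -1.14]
```

```bash
python3 - <<'E'
from h import *
s=env.sense();f=env.grab_frame("wrist")
u=np.array([-.105,.994,0]);v=np.array([.994,.105,0]);c=np.array([.5387,.3423,0])
for a in (.055,-.055):
  for b in (-.03,.03):
    for z in (0,.022):print(a,b,z,np.round(proj(f,c+a*u+b*v+[0,0,z],s)))
C=np.array(f["tool_from_camera"]);K=np.array(f["camera_matrix"])
for x in (-.03,-.02,-.01,0):
  for y in (.0224,.03):
    q=(np.array([x,y,0])-C[:3,3])@C[:3,:3];q=K@np.array([q[0],-q[1],-q[2]]);print(x,y,q[:2]/q[2])
E
```

```text
0.055 -0.03 0 [245. 142.]
0.055 -0.03 0.022 [237. 175.]
0.055 0.03 0 [380. 142.]
0.055 0.03 0.022 [388. 175.]
-0.055 -0.03 0 [271. 269.]
-0.055 -0.03 0.022 [267. 299.]
-0.055 0.03 0 [356. 269.]
-0.055 0.03 0.022 [359. 299.]
-0.03 0.0224 [357.51641483 259.18569269]
-0.03 0.03 [372.87908903 259.1822263 ]
-0.02 0.0224 [354.97825288 250.03620187]
-0.02 0.03 [369.44610275 250.03319487]
-0.01 0.0224 [352.71952393 241.89400283]
-0.01 0.03 [366.39105301 241.89137785]
0 0.0224 [350.69649029 234.60143125]
0 0.03 [363.65478554 234.59912702]
```

```bash
python3 - <<'E'
from h import *
f=env.grab_frame("scene");save(f,"s23",(300,200,540,400),3);f=env.grab_frame("wrist");save(f,"w23",(200,200,440,360),3.3)
E
python3 - <<'E'
from h import *
f=env.grab_frame("wrist")
C=np.array(f["tool_from_camera"]);K=np.array(f["camera_matrix"])
for x in (-.03,-.02,-.01,0):
  for z in (-.011,.011):
    q=(np.array([x,.0224,z])-C[:3,3])@C[:3,:3];q=K@np.array([q[0],-q[1],-q[2]]);print(x,z,((q[:2]/q[2])-[200,200])*3.3)
E
```

```text
-0.03 -0.011 [522.87429517 127.97691893]
-0.03 0.011 [516.86035226 259.88338264]
-0.02 -0.011 [514.14724648 101.17708436]
-0.02 0.011 [508.81472574 226.58592906]
-0.01 -0.011 [506.3992442   77.38379682]
-0.01 0.011 [501.63864363 196.88715289]
0 -0.011 [499.47428699  56.11799275]
0 0.011 [495.19836678 170.23356427]
```

carry_out(commands=[{"offset":[-0.005,0,0],"turn":[0,0,0],"fingers":0.085},{"offset":[0,0,0],"turn":[0,0,0],"fingers":0.085},{"offset":[0,0,0],"turn":[0,0,0],"fingers":0.085},{"offset":[0,0,0],"turn":[0,0,0],"fingers":0.085},{"offset":[0.01,0,0],"turn":[0,0,0],"fingers":0.085}])

```text
t: 21.15
position: [0.5398, 0.3321, 0.0007]
orientation: [0.003, 1.051, -1.462]
contact_force: [-0.0, 0.8, 0.7]
width: 0.085
```

carry_out(commands=[{"offset":[0.005,0,0],"turn":[0,0,0],"fingers":0.085},{"offset":[0.005,0,0],"turn":[0,0,0],"fingers":0.085},{"offset":[0.005,0,0],"turn":[0,0,0],"fingers":0.085},{"offset":[0,0,0],"turn":[0,0,0],"fingers":0.085},{"offset":[0,0,0],"turn":[0,0,0],"fingers":0.085}])

```text
t: 21.65
position: [0.5403, 0.3218, -0.0155]
orientation: [-0.001, 1.048, -1.467]
contact_force: [-0.1, -0.7, 0.4]
width: 0.0849
```

```bash
python3 - <<'E'
from h import *
st()
f=env.grab_frame("wrist");save(f,"w24",(160,100,480,340),2.5)
E
```

```text
t 21.65 p [ 0.5403  0.3218 -0.0155] w 0.0849 F [-0.1 -0.7  0.4]
x [ 0.052 -0.496 -0.867] y [ 0.995  0.104 -0.   ]
q [-0.68  1.   -0.29  1.43  0.65  1.23 -1.16]
```

carry_out(commands=[{"offset":[0,0,0],"turn":[0,0,0],"fingers":0.065},{"offset":[0,0,0],"turn":[0,0,0],"fingers":0.055},{"offset":[0,0,0],"turn":[0,0,0],"fingers":0.045},{"offset":[0,0,0],"turn":[0,0,0],"fingers":0.04},{"offset":[0,0,0],"turn":[0,0,0],"fingers":0.04}], newtons=80)

```text
t: 22.2
position: [0.5404, 0.3229, -0.0147]
orientation: [0.001, 1.05, -1.465]
contact_force: [-0.9, 0.5, -1.9]
width: 0.0575
```

```bash
python3 - <<'E'
from h import *
st()
f=env.grab_frame("wrist");save(f,"w25",(160,100,480,340),2.5)
E
```

```text
t 22.2 p [ 0.5404  0.3229 -0.0147] w 0.0575 F [-0.9  0.5 -1.9]
x [ 0.053 -0.495 -0.867] y [0.994 0.105 0.001]
q [-0.68  1.   -0.29  1.42  0.65  1.23 -1.16]
```

```bash
cat >> h.py <<'E'
def tcp_for(g,Q,o=.04): return np.array(g)+o*Q[:,0]
def gp(o=.04):
    T=T_of(env.sense());print('grasp',np.round(T[:3,3]-o*T[:3,0],4),'tilt/az',np.round(np.degrees(np.arcsin(np.hypot(*T[:2,0]))),1),'jaw yaw',np.round(np.degrees(np.arctan2(T[1,1],T[0,1])),1))
E
python3 - <<'E'
from h import *
gp()
w=lambda t,z:(tcp_for([.54,.34,z],down(6,t)),down(6,t))
rows(w(-30,.10),w(0,.15),w(30,.15),w(60,.12))
E
```

```text
grasp [0.5383 0.3427 0.02  ] tilt/az 29.9 jaw yaw 6.0
[-0.034, 0.001, 0.021] [0.0, -0.001, -0.0]
[-0.034, 0.001, 0.021] [0.0, -0.001, -0.0]
-- 2
[-0.012, -0.0, 0.001] [0.0, 0.131, -0.0]
[-0.012, -0.0, -0.0] [0.0, 0.131, -0.0]
[-0.012, -0.0, -0.002] [0.0, 0.131, -0.0]
[-0.012, -0.0, -0.004] [0.0, 0.131, -0.0]
-- 4
[-0.001, -0.0, -0.005] [0.0, 0.131, -0.0]
[-0.001, -0.0, -0.005] [0.0, 0.131, -0.0]
[-0.0, -0.0, -0.005] [0.0, 0.131, -0.0]
[0.001, -0.0, -0.005] [0.0, 0.131, -0.0]
-- 4
[0.005, -0.0, -0.001] [0.0, 0.131, 0.0]
[0.005, -0.0, -0.001] [0.0, 0.131, 0.0]
[0.005, -0.0, 0.0] [0.0, 0.131, 0.0]
[0.005, -0.0, 0.001] [0.0, 0.131, 0.0]
-- 4
```

carry_out(commands=[{"offset":[-0.034,0.001,0.021],"turn":[0,0,0],"fingers":0.04},{"offset":[-0.034,0.001,0.021],"turn":[0,0,0],"fingers":0.04},{"offset":[-0.012,0,0.001],"turn":[0,0.131,0],"fingers":0.04},{"offset":[-0.012,0,0],"turn":[0,0.131,0],"fingers":0.04},{"offset":[-0.012,0,-0.002],"turn":[0,0.131,0],"fingers":0.04}])

```text
t: 22.75
position: [0.5373, 0.3392, 0.0984]
orientation: [-0.032, 1.449, -1.489]
contact_force: [-0.1, -0.1, -3.1]
width: 0.0581
```

carry_out(commands=[{"offset":[-0.012,0,-0.004],"turn":[0,0.131,0],"fingers":0.04},{"offset":[-0.001,0,-0.005],"turn":[0,0.131,0],"fingers":0.04},{"offset":[-0.001,0,-0.005],"turn":[0,0.131,0],"fingers":0.04},{"offset":[0,0,-0.005],"turn":[0,0.131,0],"fingers":0.04},{"offset":[0.001,0,-0.005],"turn":[0,0.131,0],"fingers":0.04}])

```text
t: 23.25
position: [0.538, 0.3655, 0.1237]
orientation: [3.117, 1.013, 1.661]
contact_force: [-0.4, 1.0, -3.7]
width: 0.0577
```

```bash
python3 - <<'E'
from h import *
st();gp()
w=lambda t,z:(tcp_for([.54,.34,z],down(6,t)),down(6,t))
rows(w(60,.10))
f=env.grab_frame("wrist");save(f,"w26")
E
```

```text
t 23.25 p [0.538  0.3655 0.1237] w 0.0577 F [-0.4  1.  -3.7]
x [-0.048  0.527 -0.848] y [0.994 0.111 0.013]
q [ 0.18  0.79 -0.89  1.79  0.13  0.56 -0.46]
grasp [0.5399 0.3444 0.1576] tilt/az 32.0 jaw yaw 6.4
[0.01, -0.0, 0.004] [0.004, 0.122, -0.001]
[0.01, -0.0, 0.005] [0.004, 0.122, -0.001]
[0.009, -0.0, 0.006] [0.004, 0.122, -0.001]
[0.008, -0.0, 0.007] [0.004, 0.122, -0.001]
-- 4
```

carry_out(commands=[{"offset":[0.01,0,0.004],"turn":[0.004,0.122,0],"fingers":0.04},{"offset":[0.01,0,0.005],"turn":[0.004,0.122,0],"fingers":0.04},{"offset":[0.009,0,0.006],"turn":[0.004,0.122,0],"fingers":0.04},{"offset":[0.008,0,0.007],"turn":[0.004,0.122,0],"fingers":0.04},{"offset":[0,0,0],"turn":[0,0,0],"fingers":0.04}])

```text
t: 23.8
position: [0.5414, 0.366, 0.0754]
orientation: [-3.135, 0.517, 1.659]
contact_force: [0.0, -1.8, -3.4]
width: 0.058
```

```bash
python3 - <<'E'
from h import *
st();gp()
w=lambda t,z:(tcp_for([.54,.34,z],down(6,t)),down(6,t))
rows(w(60,.065))
f=env.grab_frame("scene");save(f,"s27",(300,200,540,400),3)
E
```

```text
t 23.8 p [0.5414 0.366  0.0754] w 0.058 F [ 0.  -1.8 -3.4]
x [-0.077  0.866 -0.494] y [ 0.996  0.085 -0.006]
q [ 0.53  1.3  -1.18  1.83  0.1   0.42 -0.08]
grasp [0.5445 0.3314 0.0952] tilt/az 60.4 jaw yaw 4.9
[0.023, -0.004, 0.022] [-0.015, -0.007, -0.014]
-- 1
```

carry_out(commands=[{"offset":[0.008,0,0.013],"turn":[0,-0.004,0],"fingers":0.04},{"offset":[0.008,0,0.013],"turn":[0,-0.003,0],"fingers":0.04},{"offset":[0.002,0,0.004],"turn":[0,0,0],"fingers":0.04},{"offset":[0,0,0],"turn":[0,0,0],"fingers":0.04},{"offset":[0,0,0],"turn":[0,0,0],"fingers":0.04}])

```text
t: 24.35
position: [0.5446, 0.3695, 0.0487]
orientation: [3.124, 0.545, 1.656]
contact_force: [0.4, -0.2, -1.1]
width: 0.0579
```

```bash
python3 - <<'E'
from h import *
st();gp()
E
```

```text
t 24.35 p [0.5446 0.3695 0.0487] w 0.0579 F [ 0.4 -0.2 -1.1]
x [-0.073  0.852 -0.519] y [0.995 0.094 0.015]
q [ 0.5   1.31 -1.14  1.81  0.13  0.39 -0.06]
grasp [0.5475 0.3354 0.0695] tilt/az 58.8 jaw yaw 5.4
```

carry_out(commands=[{"offset":[0.003,0,0.005],"turn":[0,0.01,0],"fingers":0.04},{"offset":[0.002,0,0.003],"turn":[0,0.01,0],"fingers":0.04},{"offset":[0.001,0,0.002],"turn":[0,0,0],"fingers":0.04},{"offset":[0,0,0],"turn":[0,0,0],"fingers":0.04},{"offset":[0,0,0],"turn":[0,0,0],"fingers":0.04}])

```text
t: 24.85
position: [0.5454, 0.3695, 0.0373]
orientation: [3.121, 0.524, 1.655]
contact_force: [0.1, 0.4, -1.9]
width: 0.0578
```

```bash
python3 - <<'E'
from h import *
st();gp()
E
```

```text
t 24.85 p [0.5454 0.3695 0.0373] w 0.0578 F [ 0.1  0.4 -1.9]
x [-0.073  0.863 -0.501] y [0.995 0.094 0.017]
q [ 0.51  1.35 -1.14  1.8   0.14  0.39 -0.04]
grasp [0.5483 0.335  0.0573] tilt/az 60.0 jaw yaw 5.4
```

carry_out(commands=[{"offset":[0.001,0,0.002],"turn":[0,0,0],"fingers":0.04},{"offset":[0.001,0,0.002],"turn":[0,0,0],"fingers":0.04},{"offset":[0.001,0,0.001],"turn":[0,0,0],"fingers":0.04},{"offset":[0,0,0],"turn":[0,0,0],"fingers":0.04},{"offset":[0,0,0],"turn":[0,0,0],"fingers":0.04}])

```text
t: 25.35
position: [0.546, 0.3711, 0.0361]
orientation: [3.12, 0.519, 1.655]
contact_force: [0.9, 0.1, -1.4]
width: 0.0577
```

```bash
python3 - <<'E'
from h import *
st();gp()
f=env.grab_frame("scene");save(f,"s28",(300,200,540,400),3)
E
```

```text
t 25.35 p [0.546  0.3711 0.0361] w 0.0577 F [ 0.9  0.1 -1.4]
x [-0.073  0.865 -0.496] y [0.995 0.094 0.019]
q [ 0.51  1.36 -1.15  1.8   0.14  0.39 -0.03]
grasp [0.5489 0.3365 0.0559] tilt/az 60.3 jaw yaw 5.4
```

carry_out(commands=[{"offset":[0.002,0,0.004],"turn":[0,0,0],"fingers":0.04},{"offset":[0.002,0,0.003],"turn":[0,0,0],"fingers":0.04},{"offset":[0,0,0],"turn":[0,0,0],"fingers":0.04},{"offset":[0,0,0],"turn":[0,0,0],"fingers":0.04},{"offset":[0,0,0],"turn":[0,0,0],"fingers":0.04}])

```text
t: 25.9
position: [0.5468, 0.3742, 0.0363]
orientation: [3.118, 0.51, 1.654]
contact_force: [0.0, 0.1, -0.7]
width: 0.0577
```

```bash
python3 - <<'E'
from h import *
st();gp()
E
```

```text
t 25.9 p [0.5468 0.3742 0.0363] w 0.0577 F [ 0.   0.1 -0.7]
x [-0.072  0.87  -0.488] y [0.995 0.095 0.021]
q [ 0.51  1.37 -1.15  1.8   0.14  0.39 -0.03]
grasp [0.5497 0.3394 0.0558] tilt/az 60.8 jaw yaw 5.4
```

carry_out(commands=[{"offset":[0,0,0],"turn":[0,0,0],"fingers":0.065},{"offset":[0,0,0],"turn":[0,0,0],"fingers":0.075},{"offset":[0,0,0],"turn":[0,0,0],"fingers":0.085},{"offset":[0,0,0],"turn":[0,0,0],"fingers":0.085},{"offset":[0,0,0],"turn":[0,0,0],"fingers":0.085}])

```text
t: 26.4
position: [0.5466, 0.3741, 0.0354]
orientation: [3.118, 0.51, 1.654]
contact_force: [0.1, -0.7, -0.3]
width: 0.085
```

```bash
python3 - <<'E'
from h import *
st();gp()
f=env.grab_frame("scene");save(f,"s29",(300,200,540,400),3)
f=env.grab_frame("wrist");save(f,"w29")
E
```

```text
t 26.4 p [0.5466 0.3741 0.0354] w 0.085 F [ 0.1 -0.7 -0.3]
x [-0.073  0.87  -0.488] y [0.995 0.095 0.02 ]
q [ 0.51  1.37 -1.15  1.8   0.14  0.39 -0.03]
grasp [0.5495 0.3393 0.055 ] tilt/az 60.8 jaw yaw 5.4
```

```bash
python3 - <<'E'
from h import *
s=env.sense();T=T_of(s)
Q=down(5.4,-35);t=tcp_for([.548,.3555,.09],Q)
p=T[:3,3]-.09*T[:3,0]
rows((p,None),(p+[0,.0,.17],down(5.4,15)),([.548,.40,.25],Q),(t-.06*Q[:,0],Q))
E
```

```text
[-0.045, -0.0, 0.0] [0.0, 0.0, 0.0]
[-0.045, -0.0, 0.0] [0.0, 0.0, 0.0]
-- 2
[-0.014, 0.001, -0.025] [0.002, -0.133, -0.003]
[-0.017, 0.0, -0.023] [0.002, -0.133, -0.003]
[-0.02, 0.0, -0.02] [0.002, -0.133, -0.003]
[-0.022, 0.0, -0.017] [0.002, -0.133, -0.003]
[-0.024, 0.0, -0.014] [0.002, -0.133, -0.003]
[-0.026, 0.0, -0.011] [0.002, -0.133, -0.003]
-- 6
[0.004, 0.001, -0.014] [-0.0, -0.125, 0.0]
[0.002, 0.001, -0.015] [-0.0, -0.125, 0.0]
[0.0, 0.001, -0.015] [-0.0, -0.125, 0.0]
[-0.002, 0.001, -0.015] [-0.0, -0.125, 0.0]
[-0.004, 0.001, -0.014] [-0.0, -0.125, 0.0]
[-0.005, 0.001, -0.014] [-0.0, -0.125, 0.0]
[-0.007, 0.001, -0.013] [-0.0, -0.125, 0.0]
-- 7
[0.034, -0.001, -0.014] [-0.0, -0.0, 0.0]
[0.034, -0.001, -0.014] [-0.0, -0.0, 0.0]
[0.034, -0.001, -0.014] [-0.0, -0.0, 0.0]
[0.034, -0.001, -0.014] [-0.0, -0.0, 0.0]
-- 4
```

carry_out(commands=[{"offset":[-0.045,0,0],"turn":[0,0,0],"fingers":0.085},{"offset":[-0.045,0,0],"turn":[0,0,0],"fingers":0.085},{"offset":[-0.014,0.001,-0.025],"turn":[0.002,-0.133,-0.003],"fingers":0.085},{"offset":[-0.017,0,-0.023],"turn":[0.002,-0.133,-0.003],"fingers":0.085},{"offset":[-0.02,0,-0.02],"turn":[0.002,-0.133,-0.003],"fingers":0.085}])

```text
t: 27.0
position: [0.553, 0.2872, 0.144]
orientation: [-3.134, 0.839, 1.669]
contact_force: [0.2, -0.2, -1.1]
width: 0.0853
```

carry_out(commands=[{"offset":[-0.022,0,-0.017],"turn":[0.002,-0.133,-0.003],"fingers":0.085},{"offset":[-0.024,0,-0.014],"turn":[0.002,-0.133,-0.003],"fingers":0.085},{"offset":[-0.026,0,-0.011],"turn":[0.002,-0.133,-0.003],"fingers":0.085},{"offset":[0.004,0.001,-0.014],"turn":[0,-0.125,0],"fingers":0.085},{"offset":[0.002,0.001,-0.015],"turn":[0,-0.125,0],"fingers":0.085}])

```text
t: 27.5
position: [0.5566, 0.3058, 0.2407]
orientation: [-3.107, 1.485, 1.686]
contact_force: [-0.3, -0.3, -1.7]
width: 0.0849
```

carry_out(commands=[{"offset":[0,0.001,-0.015],"turn":[0,-0.125,0],"fingers":0.085},{"offset":[-0.002,0.001,-0.015],"turn":[0,-0.125,0],"fingers":0.085},{"offset":[-0.004,0.001,-0.014],"turn":[0,-0.125,0],"fingers":0.085},{"offset":[-0.005,0.001,-0.014],"turn":[0,-0.125,0],"fingers":0.085},{"offset":[-0.007,0.001,-0.013],"turn":[0,-0.125,0],"fingers":0.085}])

```text
t: 28.0
position: [0.5557, 0.3833, 0.2538]
orientation: [0.021, 1.013, -1.474]
contact_force: [0.6, -1.1, 0.3]
width: 0.085
```

```bash
python3 - <<'E'
from h import *
st();gp()
Q=down(5.4,-35);t=tcp_for([.548,.3555,.09],Q)
rows((t-.06*Q[:,0],Q),(t,Q))
f=env.grab_frame("scene");save(f,"s30",(300,200,540,400),3)
s=env.sense();f=env.grab_frame("wrist");save(f,"w30")
u=np.array([-.094,.9955,0]);v=np.array([.9955,.094,0]);c=np.array([.548,.3484,0])
for a in (-.011,.011):
  for b in (-.03,.03):
    for z in (0,.11):print(a,b,z,np.round(proj(f,c+a*u+b*v+[0,0,z],s)))
E
```

```text
t 28.0 p [0.5557 0.3833 0.2538] w 0.085 F [ 0.6 -1.1  0.3]
x [ 0.051 -0.527 -0.849] y [0.997 0.079 0.011]
q [-0.65  0.84 -0.51  1.07  0.68  1.8  -1.04]
grasp [0.5537 0.4044 0.2878] tilt/az 31.9 jaw yaw 4.5
[0.033, -0.003, -0.016] [-0.005, -0.013, -0.0]
[0.033, -0.003, -0.017] [-0.005, -0.013, -0.0]
[0.033, -0.003, -0.017] [-0.005, -0.013, -0.0]
[0.033, -0.003, -0.018] [-0.005, -0.013, -0.0]
-- 4
[0.03, -0.0, -0.0] [-0.0, 0.0, 0.0]
[0.03, -0.0, -0.0] [-0.0, 0.0, 0.0]
-- 2
-0.011 -0.03 0 [283.  88.]
-0.011 -0.03 0.11 [276. 147.]
-0.011 0.03 0 [331.  88.]
-0.011 0.03 0.11 [336. 146.]
0.011 -0.03 0 [281.  71.]
0.011 -0.03 0.11 [273. 129.]
0.011 0.03 0 [332.  70.]
0.011 0.03 0.11 [337. 128.]
```

```bash
python3 - <<'E'
from h import *
f=env.grab_frame("top");save(f,"t30",(160,160,320,280),5)
f=env.grab_frame("wrist");save(f,"w31",(100,10,320,180),3.5)
E
python3 - <<'E'
from h import *
f=env.grab_frame("top")
c=lambda u,v:back(f,(u/5+160,v/5+160),.06)
P=[c(*p) for p in((226,316),(256,301),(310,458),(284,466))]
for p in P:print(p.round(4))
print("c",np.mean(P,0).round(4));d=(P[1]+P[0])-(P[2]+P[3]);print(np.linalg.norm(d)/2,np.degrees(np.arctan2(d[1],d[0])))
g=env.grab_frame("scene")
k=lambda u,v:back(g,(u/3+300,v/3+200),.06)
P=[k(*p) for p in((445,190),(467,232),(400,367),(368,353))]
for p in P:print(p.round(4))
print("c",np.mean(P,0).round(4))
E
```

```text
[0.5217 0.3517 0.06  ]
[0.5312 0.3326 0.06  ]
[0.4309 0.2961 0.06  ]
[0.4259 0.3126 0.06  ]
c [0.4774 0.3233 0.06  ]
0.10510897440068064 21.06603730141023
[0.4044 0.279  0.06  ]
[0.4136 0.3123 0.06  ]
[0.5218 0.3577 0.06  ]
[0.5341 0.3379 0.06  ]
c [0.4685 0.3217 0.06  ]
```

```bash
python3 - <<'E'
from h import *
rows((T_of(env.sense())[:3,3]+[0,-.03,.0],down(4.5,0)),([.484,.3255,.16],down(111)),([.484,.3255,.012],None))
E
```

```text
[0.004, -0.001, 0.006] [-0.001, 0.138, -0.002]
[0.003, -0.001, 0.007] [-0.001, 0.138, -0.002]
[0.002, -0.001, 0.007] [-0.001, 0.138, -0.002]
[0.001, -0.001, 0.007] [-0.001, 0.138, -0.002]
-- 4
[0.007, -0.006, 0.002] [-0.143, -0.0, 0.0]
[0.007, -0.006, 0.001] [-0.143, -0.0, 0.0]
[0.007, -0.006, -0.0] [-0.143, -0.0, 0.0]
[0.007, -0.006, -0.001] [-0.143, -0.0, 0.0]
[0.007, -0.006, -0.002] [-0.143, -0.0, 0.0]
[0.007, -0.005, -0.003] [-0.143, -0.0, 0.0]
[0.007, -0.005, -0.003] [-0.143, -0.0, 0.0]
[0.007, -0.004, -0.004] [-0.143, -0.0, 0.0]
[0.007, -0.004, -0.005] [-0.143, -0.0, 0.0]
[0.007, -0.003, -0.005] [-0.143, -0.0, 0.0]
[0.007, -0.002, -0.005] [-0.143, -0.0, 0.0]
[0.007, -0.002, -0.006] [-0.143, -0.0, 0.0]
[0.007, -0.001, -0.006] [-0.143, -0.0, 0.0]
-- 13
[0.037, -0.0, -0.0] [0.0, 0.0, 0.0]
[0.037, -0.0, -0.0] [0.0, 0.0, 0.0]
[0.037, -0.0, -0.0] [0.0, 0.0, 0.0]
[0.037, -0.0, -0.0] [0.0, 0.0, 0.0]
-- 4
```

carry_out(commands=[{"offset":[0.004,-0.001,0.006],"turn":[0,0.138,0],"fingers":0.06},{"offset":[0.003,-0.001,0.007],"turn":[0,0.138,0],"fingers":0.06},{"offset":[0.002,-0.001,0.007],"turn":[0,0.138,0],"fingers":0.06},{"offset":[0.001,-0.001,0.007],"turn":[0,0.138,0],"fingers":0.06},{"offset":[0.007,-0.006,0.002],"turn":[-0.143,0,0],"fingers":0.06}])

```text
t: 28.8
position: [0.5526, 0.3431, 0.2491]
orientation: [2.26, 1.542, 0.899]
contact_force: [2.4, -0.3, -0.3]
width: 0.0597
```

carry_out(commands=[{"offset":[0.007,-0.006,0],"turn":[-0.143,0,0],"fingers":0.06},{"offset":[0.007,-0.006,0],"turn":[-0.143,0,0],"fingers":0.06},{"offset":[0.007,-0.006,-0.001],"turn":[-0.143,0,0],"fingers":0.06},{"offset":[0.007,-0.006,-0.002],"turn":[-0.143,0,0],"fingers":0.06},{"offset":[0.007,-0.005,-0.003],"turn":[-0.143,0,0],"fingers":0.06}])

```text
t: 29.3
position: [0.5297, 0.3225, 0.2189]
orientation: [1.281, 1.531, 0.645]
contact_force: [0.9, 0.5, -0.6]
width: 0.0598
```

carry_out(commands=[{"offset":[0.007,-0.005,-0.003],"turn":[-0.143,0,0],"fingers":0.06},{"offset":[0.007,-0.004,-0.004],"turn":[-0.143,0,0],"fingers":0.06},{"offset":[0.007,-0.004,-0.005],"turn":[-0.143,0,0],"fingers":0.06},{"offset":[0.007,-0.003,-0.005],"turn":[-0.143,0,0],"fingers":0.06},{"offset":[0.007,-0.002,-0.005],"turn":[-0.143,0,0],"fingers":0.06}])

```text
t: 29.8
position: [0.507, 0.3043, 0.1867]
orientation: [0.394, 1.521, 0.49]
contact_force: [-0.2, -0.1, 0.2]
width: 0.06
```

```bash
python3 - <<'E'
from h import *
st();gp()
rows(([.484,.3255,.13],down(111)))
s=env.sense();f=env.grab_frame("wrist");save(f,"w32")
u=np.array([np.cos(np.radians(21)),np.sin(np.radians(21)),0]);v=np.array([-u[1],u[0],0]);c=np.array([.476,.3225,.06])
for a in (-.055,.055):
  for b in (-.011,.011):print(a,b,np.round(proj(f,c+a*u+b*v,s)))
E
```

```text
t 29.8 p [0.507  0.3043 0.1867] w 0.06 F [-0.2 -0.1  0.2]
x [ 0.044  0.023 -0.999] y [-0.097  0.995  0.019]
q [ 0.07  0.68 -1.09  1.72  0.69  1.11  0.44]
grasp [0.5052 0.3034 0.2266] tilt/az 2.9 jaw yaw 95.5
[0.028, 0.011, -0.012] [-0.135, 0.024, -0.006]
[0.028, 0.013, -0.009] [-0.135, 0.024, -0.006]
-- 2
-0.055 -0.011 [308.  89.]
-0.055 0.011 [332.  82.]
0.055 -0.011 [338. 202.]
0.055 0.011 [359. 196.]
```

```bash
python3 - <<'E'
from h import *
s=env.sense();f=env.grab_frame("wrist");save(f,"w33",(260,60,420,220),5)
E
python3 - <<'E'
from h import *
s=env.sense();f=env.grab_frame("wrist")
k=lambda u,v,z:back(f,(u/5+260,v/5+60),z,s)
lo=(k(412,727,.0587)+k(512,692,.0587))/2;hi=(k(235,208,.0815)+k(357,170,.0815))/2
lo=lo;d=hi-lo;print(lo,hi,np.linalg.norm(d),np.degrees(np.arctan2(-d[1],-d[0])),(lo+hi)/2)
print(np.linalg.norm(k(412,727,.0587)-k(512,692,.0587)),np.linalg.norm(k(235,208,.0815)-k(357,170,.0815)))
g=env.grab_frame("top")
for p in (hi,lo):print((proj(g,p)-160)*5)
E
```

```text
[0.52983715 0.34632391 0.0587    ] [0.43343322 0.30249548 0.0815    ] 0.10832584279712532 24.448122304216504 [0.48163518 0.3244097  0.0701    ]
0.021106072121242003 0.020943902012555957
[290.65262249 455.44824886]
[235.24679235 303.3872553 ]
```

```bash
python3 - <<'E'
from h import *
Q=down(114.4,12);print(Q[:,0])
t=tcp_for([.479,.3233,.057],Q,.037);print(t)
rows((t-.09*Q[:,0],Q),(t,Q))
E
```

```text
[-0.18934178 -0.08588924 -0.9781476 ]
[0.47199435 0.3201221  0.02080854]
[0.026, 0.008, -0.006] [-0.112, 0.085, -0.016]
[0.026, 0.008, -0.003] [-0.112, 0.085, -0.016]
[0.026, 0.009, -0.0] [-0.112, 0.085, -0.016]
-- 3
[0.045, -0.0, 0.0] [0.0, -0.0, -0.0]
[0.045, -0.0, 0.0] [0.0, -0.0, -0.0]
-- 2
```

carry_out(commands=[{"offset":[0.026,0.008,-0.006],"turn":[-0.112,0.085,-0.016],"fingers":0.06},{"offset":[0.026,0.008,-0.003],"turn":[-0.112,0.085,-0.016],"fingers":0.06},{"offset":[0.022,0.009,0],"turn":[-0.112,0.085,-0.016],"fingers":0.06},{"offset":[0,0,0],"turn":[0,0,0],"fingers":0.06},{"offset":[0,0,0],"turn":[0,0,0],"fingers":0.06}])

```text
t: 30.5
position: [0.4944, 0.3277, 0.1147]
orientation: [-3.123, 1.36, -2.714]
contact_force: [-0.1, -0.1, 0.5]
width: 0.0596
```

```bash
python3 - <<'E'
from h import *
st()
Q=down(114.4,12)
t=tcp_for([.479,.3233,.057],Q,.037);print(t)
rows((t-.04*Q[:,0],Q),(t,Q))
s=env.sense();f=env.grab_frame("wrist");save(f,"w34")
E
```

```text
t 30.5 p [0.4944 0.3277 0.1147] w 0.0596 F [-0.1 -0.1  0.5]
x [-0.191 -0.087 -0.978] y [-0.399  0.917 -0.004]
q [-0.05  0.93 -1.07  1.53  0.69  1.35  0.76]
[0.47199435 0.3201221  0.02080854]
[0.028, 0.001, -0.002] [-0.008, -0.001, 0.0]
[0.028, 0.001, -0.002] [-0.008, -0.001, 0.0]
-- 2
[0.04, 0.0, -0.0] [-0.0, 0.0, 0.0]
-- 1
```

carry_out(commands=[{"offset":[0.028,0.001,-0.002],"turn":[-0.008,0,0],"fingers":0.06},{"offset":[0.028,0.001,-0.002],"turn":[-0.008,0,0],"fingers":0.06},{"offset":[0.028,0,0],"turn":[0,0,0],"fingers":0.06},{"offset":[0.01,0,0],"turn":[0,0,0],"fingers":0.06},{"offset":[0,0,0],"turn":[0,0,0],"fingers":0.06}])

```text
t: 31.05
position: [0.4764, 0.3186, 0.0293]
orientation: [-3.118, 1.377, -2.709]
contact_force: [-0.4, 0.5, 0.1]
width: 0.0599
```

```bash
python3 - <<'E'
from h import *
st()
Q=down(114.4,12)
t=tcp_for([.479,.3233,.057],Q,.037)
rows((t,Q))
s=env.sense();f=env.grab_frame("wrist");save(f,"w35")
E
```

```text
t 31.05 p [0.4764 0.3186 0.0293] w 0.0599 F [-0.4  0.5  0.1]
x [-0.175 -0.081 -0.981] y [-0.398  0.917 -0.005]
q [-0.06  1.   -1.01  1.64  0.79  1.19  0.68]
[0.009, 0.003, -0.002] [-0.017, 0.016, 0.001]
-- 1
```

carry_out(commands=[{"offset":[0.009,0.003,-0.002],"turn":[-0.017,0.016,0],"fingers":0.05},{"offset":[0,0,0],"turn":[0,0,0],"fingers":0.03},{"offset":[0,0,0],"turn":[0,0,0],"fingers":0.01},{"offset":[0,0,0],"turn":[0,0,0],"fingers":0.01},{"offset":[0,0,0],"turn":[0,0,0],"fingers":0.01}], newtons=80)

```text
t: 31.6
position: [0.4741, 0.3216, 0.0249]
orientation: [-3.141, 1.366, -2.715]
contact_force: [0.4, -0.1, -1.1]
width: 0.0202
```

```bash
python3 - <<'E'
from h import *
st();gp(.037)
s=env.sense();f=env.grab_frame("wrist");save(f,"w36")
E
```

```text
t 31.6 p [0.4741 0.3216 0.0249] w 0.0202 F [ 0.4 -0.1 -1.1]
x [-0.185 -0.084 -0.979] y [-0.413  0.911 -0.   ]
q [-0.07  1.01 -1.01  1.63  0.78  1.2   0.7 ]
grasp [0.481  0.3247 0.0612] tilt/az 11.7 jaw yaw 114.4
```

```bash
cat >> h.py <<'E'
BC=np.array([.567,-.170,.058]);BY=3.2
def bench(x,y,z=0):
    a=np.radians(BY);return BC+np.array([x*np.cos(a)-y*np.sin(a),x*np.sin(a)+y*np.cos(a),z])
def rolled(yaw,phi):
    return down(yaw)@R.from_rotvec([0,0,np.radians(phi)]).as_matrix()
E
python3 - <<'E'
from h import *
p=T_of(env.sense())[:3,3]
Qf=rolled(BY,55)
gf=bench(.0395,-.07,.0383+.005)
rows((p+[0,0,.06],None),(p+[0.02,-.03,.20],down(100)),(tcp_for(gf+[0,0,.10],down(BY),.037),down(BY)))
print(gf,tcp_for(gf,Qf,.037))
E
```

```text
[-0.029, -0.0, -0.006] [0.0, 0.0, 0.0]
[-0.029, -0.0, -0.006] [0.0, 0.0, 0.0]
-- 2
[-0.035, -0.009, -0.006] [0.062, -0.051, 0.006]
[-0.035, -0.009, -0.003] [0.062, -0.051, 0.006]
[-0.035, -0.009, -0.001] [0.062, -0.051, 0.006]
[-0.035, -0.009, 0.001] [0.062, -0.051, 0.006]
-- 4
[0.005, -0.045, 0.002] [0.141, -0.0, 0.0]
[0.005, -0.044, 0.008] [0.141, -0.0, 0.0]
[0.005, -0.043, 0.014] [0.141, -0.0, 0.0]
[0.005, -0.04, 0.02] [0.141, -0.0, 0.0]
[0.005, -0.037, 0.026] [0.141, -0.0, 0.0]
[0.005, -0.033, 0.031] [0.141, -0.0, 0.0]
[0.005, -0.029, 0.035] [0.141, -0.0, 0.0]
[0.005, -0.023, 0.039] [0.141, -0.0, 0.0]
[0.005, -0.018, 0.042] [0.141, -0.0, 0.0]
[0.005, -0.012, 0.044] [0.141, -0.0, 0.0]
[0.005, -0.005, 0.045] [0.141, -0.0, 0.0]
[0.005, 0.001, 0.045] [0.141, -0.0, 0.0]
-- 12
[ 0.61034592 -0.2376859   0.1013    ] [ 0.64060728 -0.23599403  0.08007767]
```

carry_out(commands=[{"offset":[-0.029,0,-0.006],"turn":[0,0,0],"fingers":0.01},{"offset":[-0.029,0,-0.006],"turn":[0,0,0],"fingers":0.01},{"offset":[-0.035,-0.009,-0.006],"turn":[0.062,-0.051,0.006],"fingers":0.01},{"offset":[-0.035,-0.009,-0.003],"turn":[0.062,-0.051,0.006],"fingers":0.01},{"offset":[-0.035,-0.009,-0.001],"turn":[0.062,-0.051,0.006],"fingers":0.01}])

```text
t: 32.15
position: [0.4878, 0.2984, 0.1898]
orientation: [-3.024, 1.515, -2.789]
contact_force: [1.7, -0.3, -1.1]
width: 0.0203
```

carry_out(commands=[{"offset":[-0.035,-0.009,0.001],"turn":[0.062,-0.051,0.006],"fingers":0.01},{"offset":[0.005,-0.045,0.002],"turn":[0.141,0,0],"fingers":0.01},{"offset":[0.005,-0.044,0.008],"turn":[0.141,0,0],"fingers":0.01},{"offset":[0.005,-0.043,0.014],"turn":[0.141,0,0],"fingers":0.01},{"offset":[0.005,-0.04,0.02],"turn":[0.141,0,0],"fingers":0.01}])

```text
t: 32.65
position: [0.5298, 0.1149, 0.2126]
orientation: [0.627, 1.561, 0.222]
contact_force: [1.3, -0.1, -1.2]
width: 0.0202
```

carry_out(commands=[{"offset":[0.005,-0.037,0.026],"turn":[0.141,0,0],"fingers":0.01},{"offset":[0.005,-0.033,0.031],"turn":[0.141,0,0],"fingers":0.01},{"offset":[0.005,-0.029,0.035],"turn":[0.141,0,0],"fingers":0.01},{"offset":[0.005,-0.023,0.039],"turn":[0.141,0,0],"fingers":0.01},{"offset":[0.005,-0.018,0.042],"turn":[0.141,0,0],"fingers":0.01}])

```text
t: 33.15
position: [0.573, -0.1179, 0.1879]
orientation: [1.216, 1.559, 0.076]
contact_force: [0.6, 0.8, -1.7]
width: 0.0205
```

```bash
python3 - <<'E'
from h import *
st();gp(.037)
gf=bench(.0395,-.07,.0383+.005)
rows((tcp_for(gf+[0,0,.09],down(BY),.037),down(BY)),(tcp_for(gf+[0,0,.03],rolled(BY,55),.037),rolled(BY,55)))
s=env.sense();f=env.grab_frame("wrist");save(f,"w37");f=env.grab_frame("scene");save(f,"s37")
E
```

```text
t 33.15 p [ 0.573  -0.1179  0.1879] w 0.0205 F [ 0.6  0.8 -1.7]
x [ 0.012  0.001 -1.   ] y [0.909 0.417 0.011]
q [ 0.66  0.58 -0.81  1.71  0.48  1.05  0.12]
grasp [ 0.5725 -0.118   0.2249] tilt/az 0.7 jaw yaw 24.7
[0.011, -0.005, 0.041] [0.125, 0.001, -0.004]
[0.011, -0.0, 0.042] [0.125, 0.001, -0.004]
[0.011, 0.005, 0.042] [0.125, 0.001, -0.004]
-- 3
[0.006, 0.004, 0.0] [-0.0, 0.0, 0.137]
[0.007, 0.003, 0.0] [-0.0, 0.0, 0.137]
[0.007, 0.002, 0.0] [-0.0, 0.0, 0.137]
[0.008, 0.001, 0.0] [-0.0, 0.0, 0.137]
[0.008, 0.0, 0.0] [-0.0, 0.0, 0.137]
[0.008, -0.001, 0.0] [-0.0, 0.0, 0.137]
[0.007, -0.002, 0.0] [-0.0, 0.0, 0.137]
-- 7
```

carry_out(commands=[{"offset":[0.011,-0.005,0.041],"turn":[0.125,0,-0.004],"fingers":0.01},{"offset":[0.011,0,0.042],"turn":[0.125,0,-0.004],"fingers":0.01},{"offset":[0.011,0.005,0.042],"turn":[0.125,0,-0.004],"fingers":0.01},{"offset":[0.003,0.004,0],"turn":[0,0,0.137],"fingers":0.01},{"offset":[0.003,0.003,0],"turn":[0,0,0.137],"fingers":0.01}])

```text
t: 33.75
position: [0.6223, -0.2476, 0.1479]
orientation: [1.565, 1.291, 0.028]
contact_force: [1.8, -0.3, -2.0]
width: 0.0201
```

carry_out(commands=[{"offset":[0.004,0.002,0],"turn":[0,0,0.137],"fingers":0.01},{"offset":[0.004,0.001,0],"turn":[0,0,0.137],"fingers":0.01},{"offset":[0.004,0,0],"turn":[0,0,0.137],"fingers":0.01},{"offset":[0.004,0,0],"turn":[0,0,0.137],"fingers":0.01},{"offset":[0,0,0],"turn":[0,0,0.13],"fingers":0.01}])

```text
t: 34.25
position: [0.6153, -0.2599, 0.1234]
orientation: [1.517, 1.003, -0.026]
contact_force: [-0.6, -0.6, -1.9]
width: 0.0206
```

```bash
python3 - <<'E'
from h import *
st();gp(.037)
gf=bench(.0395,-.07,.0383+.005)
rows((tcp_for(gf+[0,0,.02],rolled(BY,55),.037),rolled(BY,55)))
f=env.grab_frame("scene");save(f,"s38",(180,30,420,230),3)
E
```

```text
t 34.25 p [ 0.6153 -0.2599  0.1234] w 0.0206 F [-0.6 -0.6 -1.9]
x [ 0.537 -0.014 -0.843] y [0.843 0.032 0.537]
q [ 1.02  0.65 -0.81  2.02  1.24  0.24 -0.68]
grasp [ 0.5954 -0.2593  0.1546] tilt/az 32.5 jaw yaw 2.2
[0.011, 0.003, -0.008] [-0.002, 0.015, 0.131]
[0.011, 0.002, -0.008] [-0.002, 0.015, 0.131]
[0.012, 0.0, -0.008] [-0.002, 0.015, 0.131]
-- 3
```

```bash
python3 - <<'E'
from h import *
gf=bench(.0564,-.07,.0488);print(gf)
rows((tcp_for(gf+[0,0,.008],rolled(BY,33),.037),rolled(BY,33)))
E
```

```text
[ 0.62721956 -0.23674252  0.1068    ]
[0.025, 0.004, -0.013] [-0.006, 0.023, 0.005]
[0.025, 0.004, -0.012] [-0.006, 0.023, 0.005]
-- 2
```

carry_out(commands=[{"offset":[0.016,0.003,-0.008],"turn":[-0.004,0.015,0.003],"fingers":0.01},{"offset":[0.016,0.003,-0.008],"turn":[-0.004,0.015,0.003],"fingers":0.01},{"offset":[0.016,0.003,-0.008],"turn":[-0.004,0.015,0.003],"fingers":0.01},{"offset":[0,0,0],"turn":[0,0,0],"fingers":0.01},{"offset":[0,0,0],"turn":[0,0,0],"fingers":0.01}])

```text
t: 34.8
position: [0.6468, -0.2367, 0.0848]
orientation: [1.574, 0.998, 0.057]
contact_force: [-0.3, -0.3, -1.9]
width: 0.0203
```

```bash
python3 - <<'E'
from h import *
st();gp(.037)
gf=bench(.0564,-.07,.0488);print(gf)
rows((tcp_for(gf+[0,0,.0],rolled(BY,36),.037),rolled(BY,36)))
f=env.grab_frame("scene");save(f,"s39",(180,30,420,230),3)
f=env.grab_frame("wrist");save(f,"w39")
E
```

```text
t 34.8 p [ 0.6468 -0.2367  0.0848] w 0.0203 F [-0.3 -0.3 -1.9]
x [ 0.541  0.031 -0.841] y [0.839 0.044 0.542]
q [ 0.92  0.73 -0.74  1.98  1.4   0.21 -0.84]
grasp [ 0.6267 -0.2379  0.1159] tilt/az 32.8 jaw yaw 3.0
[ 0.62721956 -0.23674252  0.1068    ]
[0.008, -0.002, -0.001] [-0.003, -0.0, 0.056]
-- 1
```

carry_out(commands=[{"offset":[0.006,-0.004,0],"turn":[0,0,0.02],"fingers":0.01},{"offset":[0.004,-0.002,0],"turn":[0,0,0.02],"fingers":0.01},{"offset":[0.003,-0.002,0],"turn":[0,0,0.02],"fingers":0.01},{"offset":[0,0,0],"turn":[0,0,0],"fingers":0.01},{"offset":[0,0,0],"turn":[0,0,0],"fingers":0.01}])

```text
t: 35.4
position: [0.6483, -0.2387, 0.0758]
orientation: [1.566, 0.93, 0.048]
contact_force: [-0.5, -1.1, -0.9]
width: 0.0204
```

```bash
python3 - <<'E'
from h import *
st();gp(.037)
f=env.grab_frame("wrist");save(f,"w40")
E
```

```text
t 35.4 p [ 0.6483 -0.2387  0.0758] w 0.0204 F [-0.5 -1.1 -0.9]
x [ 0.597  0.029 -0.802] y [0.801 0.043 0.598]
q [ 1.03  0.82 -0.87  2.02  1.89  0.28 -1.24]
grasp [ 0.6262 -0.2397  0.1055] tilt/az 36.7 jaw yaw 3.1
```

```bash
python3 - <<'E'
from h import *
def gb(phi,P):
    a=np.radians(phi);return P[0]-.051*np.sin(a)+.011*np.cos(a),P[1],.051*np.cos(a)+.011*np.sin(a)+P[2]
for phi in (45,55):
    g=bench(*gb(phi,(.075,-.072,.002)));Q=rolled(BY,phi);print(phi,g)
P=(.075,-.072,.002)
w=lambda phi:(tcp_for(bench(*gb(phi,P)),rolled(BY,phi),.037),rolled(BY,phi))
rows(w(45),w(55),w(62))
E
```

```text
45 [ 0.61766204 -0.23927999  0.10384062]
55 [ 0.61049009 -0.23968097  0.09826307]
[-0.002, -0.001, -0.001] [-0.0, 0.003, 0.073]
[-0.002, -0.001, -0.001] [-0.0, 0.003, 0.073]
-- 2
[-0.001, -0.001, -0.0] [-0.0, 0.0, 0.087]
[-0.001, -0.001, -0.0] [-0.0, 0.0, 0.087]
-- 2
[-0.001, -0.002, 0.0] [0.0, -0.0, 0.122]
-- 1
```

carry_out(commands=[{"offset":[-0.002,0,-0.001],"turn":[0,0.003,0.073],"fingers":0.01},{"offset":[-0.002,0,-0.001],"turn":[0,0.003,0.073],"fingers":0.01},{"offset":[-0.001,0,0],"turn":[0,0,0.087],"fingers":0.01},{"offset":[-0.001,0,0],"turn":[0,0,0.087],"fingers":0.01},{"offset":[-0.001,0,0],"turn":[0,0,0.1],"fingers":0.01}])

```text
t: 35.95
position: [0.6457, -0.24, 0.0876]
orientation: [1.558, 0.5, 0.045]
contact_force: [0.3, -0.5, -3.6]
width: 0.0205
```

```bash
python3 - <<'E'
from h import *
st();gp(.037)
f=env.grab_frame("scene");save(f,"s41",(180,30,420,230),3)
E
```

```text
t 35.95 p [ 0.6457 -0.24    0.0876] w 0.0205 F [ 0.3 -0.5 -3.6]
x [ 0.877  0.04  -0.479] y [0.478 0.035 0.878]
q [ 1.42  1.35 -1.3   2.21  2.75  0.66 -1.49]
grasp [ 0.6132 -0.2415  0.1053] tilt/az 61.4 jaw yaw 4.2
```

carry_out(commands=[{"offset":[0.002,-0.005,0],"turn":[0,0,0],"fingers":0.01},{"offset":[0.002,-0.004,0],"turn":[0,0,0],"fingers":0.01},{"offset":[0,0,0],"turn":[0,0,0],"fingers":0.01},{"offset":[0,0,0],"turn":[0,0,0],"fingers":0.01},{"offset":[0,0,0],"turn":[0,0,0],"fingers":0.01}])

```text
t: 36.5
position: [0.6427, -0.2378, 0.0736]
orientation: [1.57, 0.498, 0.053]
contact_force: [0.8, 0.5, -0.7]
width: 0.0203
```

```bash
python3 - <<'E'
from h import *
st();gp(.037)
f=env.grab_frame("wrist");save(f,"w41")
E
```

```text
t 36.5 p [ 0.6427 -0.2378  0.0736] w 0.0203 F [ 0.8  0.5 -0.7]
x [ 0.877  0.046 -0.478] y [0.477 0.026 0.878]
q [ 1.43  1.38 -1.28  2.21  2.78  0.66 -1.49]
grasp [ 0.6102 -0.2395  0.0913] tilt/az 61.4 jaw yaw 3.1
```

carry_out(commands=[{"offset":[0,0,0],"turn":[0,0,0],"fingers":0.03},{"offset":[0,0,0],"turn":[0,0,0],"fingers":0.034},{"offset":[-0.02,0.002,0],"turn":[0,0,0],"fingers":0.034},{"offset":[-0.035,0.005,0],"turn":[0,0,0],"fingers":0.034},{"offset":[-0.04,0.01,0],"turn":[0,0,0],"fingers":0.034}])

```text
t: 37.05
position: [0.5678, -0.2404, 0.1324]
orientation: [1.573, 0.504, 0.056]
contact_force: [0.4, -0.5, 0.8]
width: 0.034
```

```bash
python3 - <<'E'
from h import *
st();gp(.037)
f=env.grab_frame("wrist");save(f,"w42")
f=env.grab_frame("scene");save(f,"s42",(180,30,420,230),3)
E
```

```text
t 37.05 p [ 0.5678 -0.2404  0.1324] w 0.034 F [ 0.4 -0.5  0.8]
x [ 0.874  0.049 -0.483] y [0.482 0.025 0.876]
q [ 1.59  1.23 -1.36  2.35  2.7   0.6  -1.52]
grasp [ 0.5354 -0.2422  0.1502] tilt/az 61.1 jaw yaw 3.0
```

```bash
python3 - <<'E'
from h import *
f=env.grab_frame("top")
for b in blocks(f):
    if 60<b[2]<130 and b[0]>.3: print(b)
p=T_of(env.sense())[:3,3]
rows((p+[-.03,.05,.12],down(3)),([.56,.12,.25],down(-33)))
E
```

```text
(0.3932, 0.337, 110, 58, -73.1, [212.0, 263.0])
(0.5217, -0.3039, 128, 67, 3.2, [410.0, 220.0])
(0.6091, 0.15, 110, 59, 56.1, [270.0, 197.0])
[-0.01, 0.012, -0.006] [0.0, 0.0, -0.134]
[-0.012, 0.01, -0.006] [0.0, 0.0, -0.134]
[-0.013, 0.008, -0.006] [0.0, 0.0, -0.134]
[-0.014, 0.007, -0.006] [0.0, 0.0, -0.134]
[-0.015, 0.005, -0.006] [0.0, 0.0, -0.134]
[-0.015, 0.003, -0.006] [0.0, 0.0, -0.134]
[-0.015, 0.001, -0.006] [0.0, 0.0, -0.134]
[-0.015, -0.001, -0.006] [0.0, 0.0, -0.134]
-- 8
[0.001, 0.006, -0.044] [0.09, 0.0, 0.0]
[0.001, 0.002, -0.045] [0.09, 0.0, 0.0]
[0.001, -0.002, -0.045] [0.09, 0.0, 0.0]
[0.001, -0.006, -0.044] [0.09, 0.0, 0.0]
[0.001, -0.01, -0.043] [0.09, 0.0, 0.0]
[0.001, -0.014, -0.042] [0.09, 0.0, 0.0]
[0.001, -0.018, -0.041] [0.09, 0.0, 0.0]
-- 7
```

carry_out(commands=[{"offset":[-0.02,0.02,0],"turn":[0,0,-0.06],"fingers":0.034},{"offset":[-0.018,0.014,-0.006],"turn":[0,0,-0.134],"fingers":0.05},{"offset":[-0.016,0.01,-0.006],"turn":[0,0,-0.134],"fingers":0.085},{"offset":[-0.014,0.007,-0.006],"turn":[0,0,-0.134],"fingers":0.085},{"offset":[-0.015,0.005,-0.01],"turn":[0,0,-0.134],"fingers":0.085}])

```text
t: 37.7
position: [0.5377, -0.2347, 0.1579]
orientation: [1.565, 0.845, 0.068]
contact_force: [-1.7, -0.7, -0.3]
width: 0.0851
```

carry_out(commands=[{"offset":[-0.015,0.003,-0.02],"turn":[0,0,-0.134],"fingers":0.085},{"offset":[-0.01,0.001,-0.03],"turn":[0,0,-0.134],"fingers":0.085},{"offset":[-0.01,0,-0.04],"turn":[0,0,-0.134],"fingers":0.085},{"offset":[0,0,-0.045],"turn":[0.06,0,-0.05],"fingers":0.085},{"offset":[0,0,-0.045],"turn":[0.09,0,0],"fingers":0.085}])

```text
t: 38.2
position: [0.526, -0.1335, 0.1579]
orientation: [1.651, 1.059, 0.019]
contact_force: [0.9, 0.4, -0.4]
width: 0.0853
```

```bash
python3 - <<'E'
from h import *
st();gp()
Q=down(-33.5,-32);t=tcp_for([.609,.150,.019],Q);print(t)
rows((t-.16*Q[:,0],Q))
E
```

```text
t 38.2 p [ 0.526  -0.1335  0.1579] w 0.0853 F [ 0.9  0.4 -0.4]
x [ 0.49   0.01  -0.872] y [ 0.871 -0.063  0.488]
q [ 1.1   0.5  -1.11  2.26  1.31  0.36 -1.09]
grasp [ 0.5064 -0.1339  0.1927] tilt/az 29.3 jaw yaw -4.1
[ 0.59730072  0.13232431 -0.01492192]
[0.012, 0.008, -0.043] [0.046, -0.089, -0.078]
[0.007, 0.007, -0.044] [0.046, -0.089, -0.078]
[0.003, 0.005, -0.044] [0.046, -0.089, -0.078]
[-0.001, 0.003, -0.045] [0.046, -0.089, -0.078]
[-0.005, 0.001, -0.044] [0.046, -0.089, -0.078]
[-0.009, -0.002, -0.044] [0.046, -0.089, -0.078]
[-0.013, -0.005, -0.043] [0.046, -0.089, -0.078]
[-0.016, -0.008, -0.041] [0.046, -0.089, -0.078]
-- 8
```

```bash
python3 - <<'E'
from h import *
Q=down(-33.5,-32);t=tcp_for([.609,.150,.019],Q)
rows(([.53,-.05,.23],down(-10)),([.62,.16,.26],Q),(t-.10*Q[:,0],Q))
E
```

```text
[-0.015, 0.008, -0.022] [0.028, -0.017, -0.127]
[-0.016, 0.006, -0.022] [0.028, -0.017, -0.127]
[-0.017, 0.003, -0.021] [0.028, -0.017, -0.127]
[-0.018, 0.0, -0.021] [0.028, -0.017, -0.127]
-- 4
[-0.006, 0.01, -0.044] [0.08, -0.11, -0.023]
[-0.011, 0.007, -0.044] [0.08, -0.11, -0.023]
[-0.016, 0.003, -0.043] [0.08, -0.11, -0.023]
[-0.021, -0.001, -0.041] [0.08, -0.11, -0.023]
[-0.025, -0.005, -0.038] [0.08, -0.11, -0.023]
-- 5
[0.038, -0.001, -0.029] [-0.0, 0.0, 0.0]
[0.038, -0.001, -0.029] [-0.0, 0.0, 0.0]
[0.038, -0.001, -0.029] [-0.0, 0.0, 0.0]
[0.038, -0.001, -0.029] [-0.0, 0.0, 0.0]
-- 4
```

carry_out(commands=[{"offset":[-0.015,0.008,-0.022],"turn":[0.028,-0.017,-0.127],"fingers":0.085},{"offset":[-0.016,0.006,-0.022],"turn":[0.028,-0.017,-0.127],"fingers":0.085},{"offset":[-0.017,0.003,-0.021],"turn":[0.028,-0.017,-0.127],"fingers":0.085},{"offset":[-0.018,0,-0.021],"turn":[0.028,-0.017,-0.127],"fingers":0.085},{"offset":[-0.006,0.01,-0.044],"turn":[0.08,-0.1,-0.02],"fingers":0.085}])

```text
t: 38.7
position: [0.5395, -0.0432, 0.2208]
orientation: [0.897, 1.492, -0.911]
contact_force: [0.7, -1.9, -1.4]
width: 0.0849
```

carry_out(commands=[{"offset":[-0.011,0.007,-0.044],"turn":[0.08,-0.11,-0.023],"fingers":0.085},{"offset":[-0.016,0.003,-0.043],"turn":[0.08,-0.11,-0.023],"fingers":0.085},{"offset":[-0.021,-0.001,-0.041],"turn":[0.08,-0.11,-0.023],"fingers":0.085},{"offset":[-0.025,-0.005,-0.038],"turn":[0.08,-0.11,-0.023],"fingers":0.085},{"offset":[0,0,0],"turn":[0,0,0],"fingers":0.085}])

```text
t: 39.2
position: [0.5799, 0.0747, 0.25]
orientation: [0.084, 1.242, -1.937]
contact_force: [-0.7, -0.3, -0.4]
width: 0.0852
```

```bash
python3 - <<'E'
from h import *
st();gp()
Q=down(-33.5,-32);t=tcp_for([.609,.150,.019],Q);print(t)
rows((t-.08*Q[:,0],Q))
s=env.sense();f=env.grab_frame("wrist");save(f,"w43")
for b in blocks(f,s): 
    if 60<b[2]<140:print(b)
E
```

```text
t 39.2 p [0.5799 0.0747 0.25  ] w 0.0852 F [-0.7 -0.3 -0.4]
x [-0.115 -0.301 -0.946] y [ 0.902 -0.431  0.027]
q [ 0.19  0.69 -0.95  1.48  0.69  1.58 -1.29]
grasp [0.5845 0.0867 0.2878] tilt/az 18.8 jaw yaw -25.5
[ 0.59730072  0.13232431 -0.01492192]
[0.031, -0.002, -0.032] [0.023, -0.046, -0.017]
[0.029, -0.002, -0.033] [0.023, -0.046, -0.017]
[0.028, -0.002, -0.035] [0.023, -0.046, -0.017]
[0.026, -0.003, -0.036] [0.023, -0.046, -0.017]
[0.024, -0.003, -0.037] [0.023, -0.046, -0.017]
-- 5
(0.4995, -0.5226, 121, 78, 76.8, [392.0, 349.0])
(0.6022, 0.1376, 81, 60, 57.4, [301.0, 39.0])
```

carry_out(commands=[{"offset":[0.022,-0.002,-0.038],"turn":[0.023,-0.046,-0.017],"fingers":0.085},{"offset":[0.022,-0.002,-0.038],"turn":[0.023,-0.046,-0.017],"fingers":0.085},{"offset":[0.022,-0.002,-0.038],"turn":[0.023,-0.046,-0.017],"fingers":0.085},{"offset":[0.022,-0.003,-0.036],"turn":[0.023,-0.046,-0.017],"fingers":0.085},{"offset":[0,0,0],"turn":[0.023,-0.046,-0.017],"fingers":0.085}])

```text
t: 39.75
position: [0.6261, 0.1651, 0.1042]
orientation: [0.007, 1.005, -2.16]
contact_force: [-0.1, -0.3, -0.2]
width: 0.085
```

```bash
python3 - <<'E'
from h import *
st();gp()
Q=down(-33.5,-32);t=tcp_for([.609,.150,.019],Q);print(t)
rows((t-.08*Q[:,0],Q))
s=env.sense();f=env.grab_frame("wrist");save(f,"w44")
for b in blocks(f,s): 
    if 60<b[2]<140:print(b)
E
```

```text
t 39.75 p [0.6261 0.1651 0.1042] w 0.085 F [-0.1 -0.3 -0.2]
x [-0.298 -0.445 -0.844] y [ 0.828 -0.561  0.004]
q [-0.15  1.07 -0.76  1.11  0.77  1.77 -1.48]
grasp [0.638  0.1829 0.138 ] tilt/az 32.4 jaw yaw -34.1
[ 0.59730072  0.13232431 -0.01492192]
[0.022, -0.003, -0.013] [-0.006, 0.003, 0.001]
[0.022, -0.003, -0.013] [-0.006, 0.003, 0.001]
-- 2
(0.4195, 0.287, 83, 13, 18.6, [6.0, 153.0])
(0.6121, 0.1536, 121, 61, 57.1, [305.0, 148.0])
```

carry_out(commands=[{"offset":[0.031,-0.003,-0.01],"turn":[-0.006,0,0],"fingers":0.085},{"offset":[0.031,-0.003,-0.009],"turn":[-0.006,0,0],"fingers":0.085},{"offset":[0.031,0,-0.007],"turn":[0,0,0],"fingers":0.085},{"offset":[0.01,0,0],"turn":[0,0,0],"fingers":0.085},{"offset":[0,0,0],"turn":[0,0,0],"fingers":0.085}])

```text
t: 40.3
position: [0.6037, 0.1369, 0.0017]
orientation: [-0.006, 1.009, -2.164]
contact_force: [-0.4, -0.2, 0.7]
width: 0.0853
```

```bash
python3 - <<'E'
from h import *
st();gp()
Q=down(-33.5,-32);t=tcp_for([.609,.150,.019],Q);print(t)
rows((t,Q))
s=env.sense();f=env.grab_frame("wrist");save(f,"w45")
E
```

```text
t 40.3 p [0.6037 0.1369 0.0017] w 0.0853 F [-0.4 -0.2  0.7]
x [-0.298 -0.442 -0.846] y [ 0.832 -0.555 -0.003]
q [-0.1   1.15 -0.75  1.25  0.82  1.6  -1.53]
grasp [0.6156 0.1546 0.0355] tilt/az 32.2 jaw yaw -33.7
[ 0.59730072  0.13232431 -0.01492192]
[0.018, -0.003, -0.003] [-0.001, 0.004, 0.005]
-- 1
```

carry_out(commands=[{"offset":[0.009,-0.004,-0.002],"turn":[0,0.004,0.005],"fingers":0.085},{"offset":[0.009,0,-0.001],"turn":[0,0,0],"fingers":0.085},{"offset":[0,0,0],"turn":[0,0,0],"fingers":0.06},{"offset":[0,0,0],"turn":[0,0,0],"fingers":0.05},{"offset":[0,0,0],"turn":[0,0,0],"fingers":0.04}], newtons=80)

```text
t: 40.85
position: [0.599, 0.1354, -0.0111]
orientation: [0.01, 1.02, -2.148]
contact_force: [-0.5, 0.1, -1.0]
width: 0.0576
```

carry_out(commands=[{"offset":[0,0,0],"turn":[0,0,0],"fingers":0.04},{"offset":[0,0,0],"turn":[0,0,0],"fingers":0.04},{"offset":[-0.025,0,0.015],"turn":[0,0,0],"fingers":0.04},{"offset":[-0.034,0,0.02],"turn":[0,0,0],"fingers":0.04},{"offset":[-0.034,0,0.02],"turn":[0,0,0],"fingers":0.04}])

```text
t: 41.35
position: [0.5973, 0.1363, 0.0948]
orientation: [0.0, 1.014, -2.155]
contact_force: [0.6, -0.1, -1.2]
width: 0.058
```

```bash
python3 - <<'E'
from h import *
st();gp()
s=env.sense();f=env.grab_frame("wrist");save(f,"w46")
E
```

```text
t 41.35 p [0.5973 0.1363 0.0948] w 0.058 F [ 0.6 -0.1 -1.2]
x [-0.292 -0.441 -0.849] y [ 0.834 -0.552  0.   ]
q [-0.08  1.02 -0.78  1.27  0.76  1.69 -1.51]
grasp [0.609  0.154  0.1288] tilt/az 31.9 jaw yaw -33.5
```

```bash
python3 - <<'E'
from h import *
w=lambda y,t,z:(tcp_for([.57,.18,z],down(y,t)),down(y,t))
rows(w(-20,0,.17),w(3,40,.15),w(3,58,.10))
E
```

```text
[-0.007, -0.01, -0.0] [-0.046, 0.11, 0.012]
[-0.007, -0.009, -0.001] [-0.046, 0.11, 0.012]
[-0.007, -0.009, -0.003] [-0.046, 0.11, 0.012]
[-0.007, -0.009, -0.004] [-0.046, 0.11, 0.012]
[-0.006, -0.009, -0.005] [-0.046, 0.11, 0.012]
-- 5
[0.002, -0.002, -0.004] [-0.064, 0.115, -0.023]
[0.002, -0.001, -0.004] [-0.064, 0.115, -0.023]
[0.003, -0.001, -0.004] [-0.064, 0.115, -0.023]
[0.003, -0.001, -0.003] [-0.064, 0.115, -0.023]
[0.004, -0.001, -0.003] [-0.064, 0.115, -0.023]
[0.004, -0.0, -0.003] [-0.064, 0.115, -0.023]
-- 6
[0.012, 0.0, 0.007] [-0.0, 0.105, 0.0]
[0.011, 0.0, 0.008] [-0.0, 0.105, 0.0]
[0.01, 0.0, 0.009] [-0.0, 0.105, 0.0]
-- 3
```

carry_out(commands=[{"offset":[-0.007,-0.01,0],"turn":[-0.046,0.11,0.012],"fingers":0.04},{"offset":[-0.007,-0.009,-0.001],"turn":[-0.046,0.11,0.012],"fingers":0.04},{"offset":[-0.007,-0.009,-0.003],"turn":[-0.046,0.11,0.012],"fingers":0.04},{"offset":[-0.007,-0.009,-0.004],"turn":[-0.046,0.11,0.012],"fingers":0.04},{"offset":[-0.006,-0.009,-0.005],"turn":[-0.046,0.11,0.012],"fingers":0.04}])

```text
t: 41.9
position: [0.5693, 0.1857, 0.1328]
orientation: [2.916, 1.551, 1.006]
contact_force: [0.7, -1.3, -1.8]
width: 0.0573
```

carry_out(commands=[{"offset":[0.002,-0.002,-0.004],"turn":[-0.064,0.115,-0.023],"fingers":0.04},{"offset":[0.002,-0.001,-0.004],"turn":[-0.064,0.115,-0.023],"fingers":0.04},{"offset":[0.003,-0.001,-0.004],"turn":[-0.064,0.115,-0.023],"fingers":0.04},{"offset":[0.003,-0.001,-0.003],"turn":[-0.064,0.115,-0.023],"fingers":0.04},{"offset":[0.004,-0.001,-0.003],"turn":[-0.064,0.115,-0.023],"fingers":0.04}])

```text
t: 42.4
position: [0.5678, 0.2092, 0.1301]
orientation: [3.119, 0.952, 1.563]
contact_force: [0.5, 0.3, -2.7]
width: 0.0578
```

```bash
python3 - <<'E'
from h import *
st();gp()
w=lambda y,t,z:(tcp_for([.57,.18,z],down(y,t)),down(y,t))
rows(w(3,58,.09))
E
```

```text
t 42.4 p [0.5678 0.2092 0.1301] w 0.0578 F [ 0.5  0.3 -2.7]
x [ 0.005  0.58  -0.815] y [1.    0.011 0.013]
q [ 0.71  1.09 -1.39  1.83  0.7   0.8  -0.77]
grasp [0.5677 0.186  0.1627] tilt/az 35.4 jaw yaw 0.6
[0.018, -0.0, 0.011] [-0.006, 0.131, -0.013]
[0.016, 0.0, 0.013] [-0.006, 0.131, -0.013]
[0.014, 0.0, 0.015] [-0.006, 0.131, -0.013]
-- 3
```

carry_out(commands=[{"offset":[0.018,0,0.011],"turn":[0,0.131,-0.013],"fingers":0.04},{"offset":[0.016,0,0.013],"turn":[0,0.131,-0.013],"fingers":0.04},{"offset":[0.014,0,0.015],"turn":[0,0.131,-0.013],"fingers":0.04},{"offset":[0,0,0],"turn":[0,0,0],"fingers":0.04},{"offset":[0,0,0],"turn":[0,0,0],"fingers":0.04}])

```text
t: 42.9
position: [0.5699, 0.2109, 0.0659]
orientation: [-3.12, 0.559, 1.612]
contact_force: [-0.3, 0.5, -0.2]
width: 0.0577
```

```bash
python3 - <<'E'
from h import *
st();gp()
w=lambda y,t,z:(tcp_for([.57,.18,z],down(y,t)),down(y,t))
rows(w(3,58,.063))
f=env.grab_frame("scene");save(f,"s47",(240,130,480,330),3)
E
```

```text
t 42.9 p [0.5699 0.2109 0.0659] w 0.0577 F [-0.3  0.5 -0.2]
x [-0.035  0.847 -0.53 ] y [ 0.999  0.03  -0.018]
q [ 0.86  1.51 -1.43  1.78  0.63  0.77 -0.43]
grasp [0.5713 0.177  0.0871] tilt/az 58.0 jaw yaw 1.7
[0.015, -0.001, 0.019] [-0.027, 0.0, -0.009]
-- 1
```

```bash
python3 - <<'E'
from h import *
f=env.grab_frame("wrist");save(f,"w47");f=env.grab_frame("scene");save(f,"s48",(330,230,400,300),8)
E
```

carry_out(commands=[{"offset":[0.006,0,0.01],"turn":[-0.02,0,0],"fingers":0.04},{"offset":[0.006,0,0.01],"turn":[0,0,0],"fingers":0.04},{"offset":[0.003,0,0.004],"turn":[0,0,0],"fingers":0.04},{"offset":[0,0,0],"turn":[0,0,0],"fingers":0.04},{"offset":[0,0,0],"turn":[0,0,0],"fingers":0.04}])

```text
t: 43.55
position: [0.5719, 0.21, 0.0407]
orientation: [3.123, 0.577, 1.61]
contact_force: [0.2, 0.0, -1.0]
width: 0.0575
```

```bash
python3 - <<'E'
from h import *
st();gp()
E
```

```text
t 43.55 p [0.5719 0.21   0.0407] w 0.0575 F [ 0.2  0.  -1. ]
x [-0.033  0.837 -0.546] y [0.999 0.049 0.015]
q [ 0.85  1.53 -1.41  1.77  0.67  0.76 -0.39]
grasp [0.5732 0.1765 0.0626] tilt/az 56.9 jaw yaw 2.8
```

carry_out(commands=[{"offset":[0.003,0,0.003],"turn":[0,0.012,0],"fingers":0.04},{"offset":[0.002,0,0.003],"turn":[0,0.01,0],"fingers":0.04},{"offset":[0.002,0,0.003],"turn":[0,0,0],"fingers":0.04},{"offset":[0,0,0],"turn":[0,0,0],"fingers":0.04},{"offset":[0,0,0],"turn":[0,0,0],"fingers":0.04}])

```text
t: 44.05
position: [0.5728, 0.2133, 0.0379]
orientation: [3.122, 0.54, 1.608]
contact_force: [0.7, -0.4, -1.3]
width: 0.0576
```

```bash
python3 - <<'E'
from h import *
st();gp()
E
```

```text
t 44.05 p [0.5728 0.2133 0.0379] w 0.0576 F [ 0.7 -0.4 -1.3]
x [-0.032  0.857 -0.514] y [0.999 0.047 0.017]
q [ 0.85  1.57 -1.41  1.76  0.66  0.76 -0.36]
grasp [0.5741 0.179  0.0585] tilt/az 59.0 jaw yaw 2.7
```

carry_out(commands=[{"offset":[0,0,0],"turn":[0,-0.01,0],"fingers":0.065},{"offset":[0,0,0],"turn":[0,0,0],"fingers":0.075},{"offset":[0,0,0],"turn":[0,0,0],"fingers":0.085},{"offset":[0,0,0],"turn":[0,0,0],"fingers":0.085},{"offset":[0,0,0],"turn":[0,0,0],"fingers":0.085}])

```text
t: 44.55
position: [0.5728, 0.2132, 0.037]
orientation: [3.123, 0.551, 1.607]
contact_force: [-0.1, -0.2, 0.7]
width: 0.0851
```

carry_out(commands=[{"offset":[-0.03,0,0],"turn":[0,0,0],"fingers":0.085},{"offset":[-0.035,0,0],"turn":[0,0,0],"fingers":0.085},{"offset":[-0.035,0,0],"turn":[0,0,0],"fingers":0.085},{"offset":[-0.01,0,0],"turn":[0,0,0],"fingers":0.085},{"offset":[0,0,0],"turn":[0,0,0],"fingers":0.085}])

```text
t: 45.05
position: [0.5756, 0.1174, 0.0961]
orientation: [3.124, 0.55, 1.61]
contact_force: [-0.2, 0.6, -0.8]
width: 0.0848
```

```bash
python3 - <<'E'
from h import *
st();gp()
f=env.grab_frame("wrist");save(f,"w49");f=env.grab_frame("scene");save(f,"s49",(240,130,480,330),3)
E
```

```text
t 45.05 p [0.5756 0.1174 0.0961] w 0.0848 F [-0.2  0.6 -0.8]
x [-0.034  0.852 -0.523] y [0.999 0.049 0.015]
q [ 0.99  1.47 -1.46  1.71  0.52  0.94 -0.25]
grasp [0.5769 0.0834 0.117 ] tilt/az 58.5 jaw yaw 2.8
```

```bash
python3 - <<'E'
from h import *
Q=down(2.7,-35);t=tcp_for([.574,.198,.088],Q);p=T_of(env.sense())[:3,3]
rows((p+[0,-.02,.06],down(2.7,40)),(p+[0,.03,.16],down(2.7,0)),([.575,.24,.24],Q),(t-.07*Q[:,0],Q))
f=env.grab_frame("top");save(f,"t49",(180,160,340,280),5)
E
```

```text
[-0.016, -0.0, -0.014] [0.004, -0.108, -0.002]
[-0.017, -0.0, -0.012] [0.004, -0.108, -0.002]
[-0.019, -0.0, -0.01] [0.004, -0.108, -0.002]
-- 3
[-0.009, 0.0, -0.021] [-0.0, -0.14, 0.0]
[-0.012, 0.0, -0.019] [-0.0, -0.14, 0.0]
[-0.014, 0.0, -0.017] [-0.0, -0.14, 0.0]
[-0.016, 0.0, -0.015] [-0.0, -0.14, 0.0]
[-0.018, 0.0, -0.013] [-0.0, -0.14, 0.0]
-- 5
[0.003, 0.001, -0.018] [-0.0, -0.122, 0.0]
[0.001, 0.001, -0.018] [-0.0, -0.122, 0.0]
[-0.001, 0.001, -0.018] [-0.0, -0.122, 0.0]
[-0.004, 0.001, -0.018] [-0.0, -0.122, 0.0]
[-0.006, 0.001, -0.018] [-0.0, -0.122, 0.0]
-- 5
[0.04, -0.001, -0.018] [-0.0, -0.0, 0.0]
[0.04, -0.001, -0.018] [-0.0, -0.0, 0.0]
[0.04, -0.001, -0.018] [-0.0, -0.0, 0.0]
-- 3
```

```bash
python3 - <<'E'
from h import *
f=env.grab_frame("top")
for p in ((349,180),(385,180),(386,276),(350,275),(367.5,227.7)):print(back(f,(p[0]/5+180,p[1]/5+160),.11).round(4))
E
```

```text
[0.6033 0.199  0.11  ]
[0.6031 0.1767 0.11  ]
[0.5436 0.1756 0.11  ]
[0.5444 0.1978 0.11  ]
[0.5735 0.1873 0.11  ]
```

carry_out(commands=[{"offset":[-0.016,0,-0.014],"turn":[0.004,-0.108,0],"fingers":0.085},{"offset":[-0.017,0,-0.012],"turn":[0.004,-0.108,0],"fingers":0.085},{"offset":[-0.019,0,-0.01],"turn":[0.004,-0.108,0],"fingers":0.085},{"offset":[-0.009,0,-0.021],"turn":[0,-0.14,0],"fingers":0.085},{"offset":[-0.012,0,-0.019],"turn":[0,-0.14,0],"fingers":0.085}])

```text
t: 45.75
position: [0.5717, 0.121, 0.1887]
orientation: [-3.113, 1.156, 1.635]
contact_force: [-0.2, 0.5, 0.0]
width: 0.085
```

carry_out(commands=[{"offset":[-0.014,0,-0.017],"turn":[0,-0.14,0],"fingers":0.085},{"offset":[-0.016,0,-0.015],"turn":[0,-0.14,0],"fingers":0.085},{"offset":[-0.018,0,-0.013],"turn":[0,-0.14,0],"fingers":0.085},{"offset":[-0.005,0.001,-0.018],"turn":[0,-0.122,0],"fingers":0.085},{"offset":[-0.005,0.001,-0.018],"turn":[0,-0.122,0],"fingers":0.085}])

```text
t: 46.25
position: [0.5712, 0.1891, 0.2594]
orientation: [-0.004, 1.333, -1.534]
contact_force: [1.1, -1.1, -0.9]
width: 0.0849
```

```bash
python3 - <<'E'
from h import *
st();gp()
Q=down(2.7,-35)
rows(([.575,.24,.25],Q))
f=env.grab_frame("wrist");save(f,"w50")
E
```

```text
t 46.25 p [0.5712 0.1891 0.2594] w 0.0849 F [ 1.1 -1.1 -0.9]
x [ 0.009 -0.236 -0.972] y [ 0.999  0.041 -0.001]
q [ 0.12  0.7  -1.1   1.5   0.76  1.54 -1.02]
grasp [0.5708 0.1985 0.2983] tilt/az 13.6 jaw yaw 2.3
[-0.001, 0.002, -0.017] [-0.002, -0.124, 0.001]
[-0.003, 0.002, -0.017] [-0.002, -0.124, 0.001]
[-0.005, 0.002, -0.016] [-0.002, -0.124, 0.001]
-- 3
```

```bash
python3 - <<'E'
from h import *
Q=down(2,-28);t=tcp_for([.5735,.194,.088],Q);print(t)
rows((t-.08*Q[:,0],Q),(t,Q))
E
```

```text
[0.57415537 0.17523258 0.0526821 ]
[0.043, 0.002, -0.016] [0.006, -0.082, -0.002]
[0.041, 0.002, -0.019] [0.006, -0.082, -0.002]
[0.04, 0.002, -0.022] [0.006, -0.082, -0.002]
-- 3
[0.04, -0.0, -0.0] [-0.0, -0.0, -0.0]
[0.04, -0.0, -0.0] [-0.0, -0.0, -0.0]
-- 2
```

carry_out(commands=[{"offset":[0.028,0.002,-0.022],"turn":[0.006,-0.09,0],"fingers":0.085},{"offset":[0.028,0.002,-0.022],"turn":[0.006,-0.09,0],"fingers":0.085},{"offset":[0.03,0.002,-0.018],"turn":[0.006,-0.08,0],"fingers":0.085},{"offset":[0,0,0],"turn":[0,0,0],"fingers":0.085},{"offset":[0,0,0],"turn":[0,0,0],"fingers":0.085}])

```text
t: 46.8
position: [0.5698, 0.237, 0.1527]
orientation: [0.011, 1.059, -1.51]
contact_force: [0.4, -0.3, 1.5]
width: 0.085
```

```bash
python3 - <<'E'
from h import *
st();gp()
Q=down(2,-28);t=tcp_for([.5735,.194,.088],Q);print(t)
rows((t-.06*Q[:,0],Q),(t,Q))
f=env.grab_frame("wrist");save(f,"w51")
E
```

```text
t 46.8 p [0.5698 0.237  0.1527] w 0.085 F [ 0.4 -0.3  1.5]
x [ 0.03  -0.489 -0.872] y [0.999 0.051 0.006]
q [-0.2   0.9  -0.92  1.45  0.93  1.64 -1.22]
grasp [0.5686 0.2566 0.1876] tilt/az 29.3 jaw yaw 2.9
[0.57415537 0.17523258 0.0526821 ]
[0.029, 0.001, 0.003] [0.006, 0.012, -0.006]
[0.029, 0.001, 0.004] [0.006, 0.012, -0.006]
-- 2
[0.03, -0.0, 0.0] [-0.0, -0.0, 0.0]
[0.03, -0.0, 0.0] [-0.0, -0.0, 0.0]
-- 2
```

carry_out(commands=[{"offset":[0.029,0.001,0.003],"turn":[0.006,0.012,-0.006],"fingers":0.085},{"offset":[0.029,0.001,0.003],"turn":[0.006,0.01,-0.006],"fingers":0.085},{"offset":[0.029,0,0],"turn":[0,0,0],"fingers":0.085},{"offset":[0.02,0,0],"turn":[0,0,0],"fingers":0.085},{"offset":[0,0,0],"turn":[0,0,0],"fingers":0.085}])

```text
t: 47.35
position: [0.5777, 0.1771, 0.0655]
orientation: [0.019, 1.091, -1.525]
contact_force: [0.6, 0.7, 0.5]
width: 0.0849
```

```bash
python3 - <<'E'
from h import *
st();gp()
Q=down(2,-28);t=tcp_for([.5735,.194,.088],Q);print(t)
rows((t,Q))
f=env.grab_frame("wrist");save(f,"w52")
E
```

```text
t 47.35 p [0.5777 0.1771 0.0655] w 0.0849 F [0.6 0.7 0.5]
x [ 0.021 -0.461 -0.887] y [1.    0.029 0.009]
q [-0.1   0.96 -0.89  1.58  1.01  1.48 -1.27]
grasp [0.5769 0.1956 0.101 ] tilt/az 27.5 jaw yaw 1.6
[0.57415537 0.17523258 0.0526821 ]
[0.012, -0.004, -0.004] [-0.01, -0.009, -0.005]
-- 1
```

carry_out(commands=[{"offset":[0.012,-0.003,-0.004],"turn":[-0.01,-0.009,0],"fingers":0.085},{"offset":[0,0,0],"turn":[0,0,0],"fingers":0.065},{"offset":[0,0,0],"turn":[0,0,0],"fingers":0.05},{"offset":[0,0,0],"turn":[0,0,0],"fingers":0.04},{"offset":[0,0,0],"turn":[0,0,0],"fingers":0.04}], newtons=80)

```text
t: 47.9
position: [0.5761, 0.1802, 0.0579]
orientation: [0.021, 1.087, -1.511]
contact_force: [-0.7, -0.1, -1.4]
width: 0.0582
```

```bash
python3 - <<'E'
from h import *
st();gp()
f=env.grab_frame("wrist");save(f,"w53")
E
```

```text
t 47.9 p [0.5761 0.1802 0.0579] w 0.0582 F [-0.7 -0.1 -1.4]
x [ 0.028 -0.465 -0.885] y [0.999 0.041 0.01 ]
q [-0.11  0.97 -0.89  1.58  1.03  1.47 -1.28]
grasp [0.575  0.1988 0.0933] tilt/az 27.7 jaw yaw 2.3
```

```bash
python3 - <<'E'
from h import *
w=lambda y,t,z:(tcp_for([.54,.24,z],down(y,t)),down(y,t))
rows(w(2.3,-28,.13),w(2.5,0,.16),w(3,40,.14))
E
```

```text
[-0.026, -0.017, -0.01] [-0.002, -0.002, -0.005]
[-0.026, -0.017, -0.01] [-0.002, -0.002, -0.005]
-- 2
[-0.008, 0.0, -0.001] [-0.001, 0.122, 0.0]
[-0.008, 0.0, -0.002] [-0.001, 0.122, 0.0]
[-0.007, 0.0, -0.003] [-0.001, 0.122, 0.0]
[-0.007, 0.0, -0.004] [-0.001, 0.122, 0.0]
-- 4
[0.002, -0.0, -0.005] [-0.002, 0.14, -0.001]
[0.003, -0.0, -0.005] [-0.002, 0.14, -0.001]
[0.003, -0.0, -0.004] [-0.002, 0.14, -0.001]
[0.004, -0.0, -0.004] [-0.002, 0.14, -0.001]
[0.005, -0.0, -0.003] [-0.002, 0.14, -0.001]
-- 5
```

carry_out(commands=[{"offset":[-0.026,-0.017,-0.01],"turn":[0,0,0],"fingers":0.04},{"offset":[-0.026,-0.017,-0.01],"turn":[0,0,0],"fingers":0.04},{"offset":[-0.008,0,-0.001],"turn":[0,0.122,0],"fingers":0.04},{"offset":[-0.008,0,-0.002],"turn":[0,0.122,0],"fingers":0.04},{"offset":[-0.007,0,-0.003],"turn":[0,0.122,0],"fingers":0.04}])

```text
t: 48.45
position: [0.5348, 0.2437, 0.1152]
orientation: [0.082, 1.463, -1.438]
contact_force: [-0.7, 0.4, -2.8]
width: 0.0583
```

carry_out(commands=[{"offset":[-0.007,0,-0.004],"turn":[0,0.122,0],"fingers":0.04},{"offset":[0.002,0,-0.005],"turn":[0,0.14,0],"fingers":0.04},{"offset":[0.003,0,-0.005],"turn":[0,0.14,0],"fingers":0.04},{"offset":[0.003,0,-0.004],"turn":[0,0.14,0],"fingers":0.04},{"offset":[0.004,0,-0.004],"turn":[0,0.14,0],"fingers":0.04}])

```text
t: 48.95
position: [0.5366, 0.2713, 0.1222]
orientation: [3.098, 0.971, 1.587]
contact_force: [0.4, 1.1, -3.0]
width: 0.0584
```

```bash
python3 - <<'E'
from h import *
st();gp()
w=lambda y,t,z:(tcp_for([.54,.24,z],down(y,t)),down(y,t))
rows(w(3,62,.14))
f=env.grab_frame("wrist");save(f,"w54")
E
```

```text
t 48.95 p [0.5366 0.2713 0.1222] w 0.0584 F [ 0.4  1.1 -3. ]
x [-0.009  0.564 -0.826] y [0.998 0.052 0.025]
q [ 0.6   1.08 -1.39  1.89  0.79  0.74 -0.92]
grasp [0.5369 0.2487 0.1552] tilt/az 34.4 jaw yaw 3.0
[0.001, 0.0, -0.001] [0.005, 0.121, -0.004]
[0.001, 0.0, -0.001] [0.005, 0.121, -0.004]
[0.001, 0.0, -0.0] [0.005, 0.121, -0.004]
[0.001, 0.0, -0.0] [0.005, 0.121, -0.004]
-- 4
```

```bash
python3 - <<'E'
from h import *
Q=down(BY,36);g=bench(-.058,.027,.12);print(g)
rows((tcp_for(g,Q),Q))
E
```

```text
[ 0.50758326 -0.14627975  0.178     ]
[-0.027, -0.005, 0.034] [0.0, 0.002, -0.002]
[-0.027, -0.005, 0.034] [0.0, 0.002, -0.002]
[-0.027, -0.005, 0.034] [0.0, 0.002, -0.002]
[-0.028, -0.005, 0.033] [0.0, 0.002, -0.002]
[-0.028, -0.006, 0.033] [0.0, 0.002, -0.002]
[-0.028, -0.006, 0.033] [0.0, 0.002, -0.002]
[-0.028, -0.006, 0.033] [0.0, 0.002, -0.002]
[-0.028, -0.006, 0.033] [0.0, 0.002, -0.002]
[-0.028, -0.006, 0.033] [0.0, 0.002, -0.002]
-- 9
```

```bash
cat h.py | head -120; python3 - <<'E'
from h import *
print(st()); print(gp(.04))
E
```

```text
import numpy as np, cv2
from plant import env
from scipy.spatial.transform import Rotation as R
def save(f,n,crop=None,sc=1):
    p=f["pixels"]
    if crop: p=p[crop[1]:crop[3],crop[0]:crop[2]]
    p=cv2.cvtColor(np.ascontiguousarray(p),cv2.COLOR_RGB2BGR)
    if sc!=1: p=cv2.resize(p,None,fx=sc,fy=sc,interpolation=cv2.INTER_CUBIC)
    cv2.imwrite("pics/"+n+".png",p)
def T_of(s):
    T=np.eye(4);T[:3,:3]=R.from_euler('xyz',s["orientation"]).as_matrix();T[:3,3]=s["position"];return T
def cam(f,s=None):
    if "cam_to_world" in f: return np.array(f["cam_to_world"])
    return T_of(s)@np.array(f["tool_from_camera"])
def back(f,uv,z,s=None):
    C=cam(f,s);K=np.array(f["camera_matrix"])
    d=np.linalg.solve(K,[uv[0],uv[1],1]);d=C[:3,:3]@np.array([d[0],-d[1],-d[2]])
    o=C[:3,3];return o+d*(z-o[2])/d[2]
def proj(f,p,s=None):
    C=cam(f,s);K=np.array(f["camera_matrix"])
    q=C[:3,:3].T@(np.array(p)-C[:3,3]);q=K@np.array([q[0],-q[1],-q[2]]);return q[:2]/q[2]
def down(yaw,tilt=0):
    "tool x down; tool y at world yaw (deg); tilt: rotation about tool y (deg)"
    a=np.radians(yaw);y=np.ar
[... 2221 characters left out ...]
.04): return np.array(g)+o*Q[:,0]
def gp(o=.04):
    T=T_of(env.sense());print('grasp',np.round(T[:3,3]-o*T[:3,0],4),'tilt/az',np.round(np.degrees(np.arcsin(np.hypot(*T[:2,0]))),1),'jaw yaw',np.round(np.degrees(np.arctan2(T[1,1],T[0,1])),1))
BC=np.array([.567,-.170,.058]);BY=3.2
def bench(x,y,z=0):
    a=np.radians(BY);return BC+np.array([x*np.cos(a)-y*np.sin(a),x*np.sin(a)+y*np.cos(a),z])
def rolled(yaw,phi):
    return down(yaw)@R.from_rotvec([0,0,np.radians(phi)]).as_matrix()
t 49.0 p [0.5367 0.2679 0.1177] w 0.0582 F [ 4.6 -6.1 -6.8]
x [-0.012  0.571 -0.821] y [0.999 0.046 0.017]
q [ 0.61  1.09 -1.39  1.89  0.79  0.74 -0.91]
None
grasp [0.5371 0.2451 0.1505] tilt/az 34.9 jaw yaw 2.6
None
```

carry_out(commands=[{"offset":[-0.028,-0.0055,0.033],"turn":[0,0.002,-0.002],"fingers":0.04},{"offset":[-0.028,-0.0055,0.033],"turn":[0,0.002,-0.002],"fingers":0.04},{"offset":[-0.028,-0.0055,0.033],"turn":[0,0.002,-0.002],"fingers":0.04},{"offset":[-0.028,-0.0055,0.033],"turn":[0,0.002,-0.002],"fingers":0.04},{"offset":[-0.028,-0.0055,0.033],"turn":[0,0.002,-0.002],"fingers":0.04}])

```text
t: 49.5
position: [0.5164, 0.0479, 0.1353]
orientation: [3.135, 0.948, 1.625]
contact_force: [1.3, 0.0, -2.4]
width: 0.0582
```

```bash
python3 - <<'E'
from h import *
st();gp(.04)
Q=down(3.2,40); rows((tcp_for(bench(-.058,.027,.11),Q),Q))
E
```

```text
t 49.5 p [0.5164 0.0479 0.1353] w 0.0582 F [ 1.3  0.  -2.4]
x [-0.031  0.583 -0.812] y [0.998 0.059 0.004]
q [ 1.04  1.12 -1.46  1.86  0.6   0.99 -0.46]
grasp [0.5177 0.0246 0.1677] tilt/az 35.7 jaw yaw 3.4
[-0.025, -0.005, 0.034] [0.001, 0.019, -0.0]
[-0.026, -0.005, 0.033] [0.001, 0.019, -0.0]
[-0.026, -0.005, 0.033] [0.001, 0.019, -0.0]
[-0.027, -0.005, 0.032] [0.001, 0.019, -0.0]
-- 4
```

carry_out(commands=[{"offset":[-0.028,-0.005,0.033],"turn":[0,0.015,0],"fingers":0.04},{"offset":[-0.028,-0.005,0.033],"turn":[0,0.015,0],"fingers":0.04},{"offset":[-0.028,-0.005,0.033],"turn":[0,0.015,0],"fingers":0.04},{"offset":[-0.028,-0.005,0.033],"turn":[0,0.02,0],"fingers":0.04},{"offset":[0,0,0],"turn":[0,0.1,0],"fingers":0.04}])

```text
t: 50.0
position: [0.5055, -0.1386, 0.1472]
orientation: [3.136, 0.787, 1.623]
contact_force: [0.3, 1.2, -1.4]
width: 0.0582
```

```bash
python3 - <<'E'
from h import *
st();gp(.04)
Q=down(3.2,62); rows((tcp_for(bench(-.058,.027,.11),Q),Q))
E
```

```text
t 50.0 p [ 0.5055 -0.1386  0.1472] w 0.0582 F [ 0.3  1.2 -1.4]
x [-0.037  0.705 -0.708] y [0.998 0.056 0.004]
q [ 1.29  1.26 -1.46  1.61  0.47  1.33 -0.07]
grasp [ 0.507  -0.1668  0.1755] tilt/az 44.9 jaw yaw 3.2
[0.006, 0.001, -0.007] [0.001, 0.099, -0.001]
[0.007, 0.001, -0.006] [0.001, 0.099, -0.001]
[0.007, 0.001, -0.006] [0.001, 0.099, -0.001]
-- 3
```

Tilt is progressing well here.

carry_out(commands=[{"offset":[0.007,0.001,-0.007],"turn":[0,0.1,0],"fingers":0.04},{"offset":[0.007,0.001,-0.007],"turn":[0,0.1,0],"fingers":0.04},{"offset":[0.007,0.001,-0.007],"turn":[0,0.1,0],"fingers":0.04},{"offset":[0,0,0],"turn":[0,0.02,0],"fingers":0.04},{"offset":[0,0,0],"turn":[0,0,0],"fingers":0.04}])

```text
t: 50.5
position: [0.5075, -0.1127, 0.1479]
orientation: [-3.141, 0.456, 1.621]
contact_force: [-0.5, 0.5, -0.5]
width: 0.0582
```

```bash
python3 - <<'E'
from h import *
st();gp(.04)
Q=down(3.2,62); rows((tcp_for(bench(-.058,.027,.028),Q),Q))
f=env.grab_frame("scene");save(f,"s55")
E
```

```text
t 50.5 p [ 0.5075 -0.1127  0.1479] w 0.0582 F [-0.5  0.5 -0.5]
x [-0.045  0.897 -0.44 ] y [ 0.999  0.05  -0.001]
q [ 1.31  1.45 -1.46  1.53  0.31  1.38  0.03]
grasp [ 0.5093 -0.1486  0.1655] tilt/az 63.9 jaw yaw 2.8
[0.019, -0.001, 0.036] [-0.002, -0.017, -0.003]
[0.019, -0.001, 0.036] [-0.002, -0.017, -0.003]
-- 2
```

View pics/s55.png

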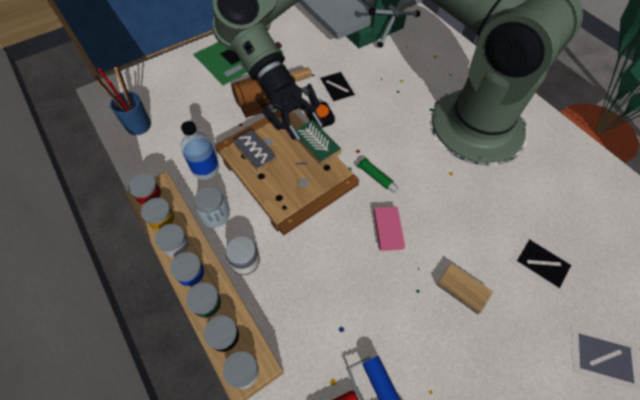

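carry_out(commands=[{"offset":[0.013,0,0.024],"turn":[0,-0.017,0],"fingers":0.04},{"offset":[0.012,0,0.022],"turn":[0,-0.01,0],"fingers":0.04},{"offset":[0.007,0,0.013],"turn":[0,0,0],"fingers":0.04},{"offset":[0.003,0,0.006],"turn":[0,0,0],"fingers":0.04},{"offset":[0,0,0],"turn":[0,0,0],"fingers":0.04}])

```text
t: 51.05
position: [0.5083, -0.1119, 0.0732]
orientation: [3.138, 0.496, 1.622]
contact_force: [0.6, 0.4, -0.7]
width: 0.0587
```

```bash
python3 - <<'E'
from h import *
st();gp(.04)
print(bench(-.058,.027,.023))
Q=down(3.2,62); rows((tcp_for(bench(-.058,.027,.022),Q),Q))
E
```

```text
t 51.05 p [ 0.5083 -0.1119  0.0732] w 0.0587 F [ 0.6  0.4 -0.7]
x [-0.045  0.878 -0.476] y [0.999 0.053 0.003]
q [ 1.29  1.51 -1.39  1.53  0.4   1.33  0.08]
grasp [ 0.5101 -0.147   0.0923] tilt/az 61.6 jaw yaw 3.0
[ 0.50758326 -0.14627975  0.081     ]
[0.007, -0.003, 0.01] [0.001, 0.007, -0.004]
-- 1
```

carry_out(commands=[{"offset":[0.004,-0.002,0.006],"turn":[0,0.007,0],"fingers":0.04},{"offset":[0.003,0,0.005],"turn":[0,0,0],"fingers":0.04},{"offset":[0.002,0,0.004],"turn":[0,0,0],"fingers":0.04},{"offset":[0.002,0,0.003],"turn":[0,0,0],"fingers":0.04},{"offset":[0,0,0],"turn":[0,0,0],"fingers":0.04}])

```text
t: 51.55
position: [0.5075, -0.1109, 0.0587]
orientation: [3.131, 0.481, 1.618]
contact_force: [-0.7, 0.7, -2.4]
width: 0.0583
```

```bash
python3 - <<'E'
from h import *
st();gp(.04)
f=env.grab_frame("scene");save(f,"s56",(190,60,390,240),4)
E
```

```text
t 51.55 p [ 0.5075 -0.1109  0.0587] w 0.0583 F [-0.7  0.7 -2.4]
x [-0.042  0.885 -0.463] y [0.999 0.052 0.009]
q [ 1.29  1.54 -1.38  1.53  0.41  1.32  0.1 ]
grasp [ 0.5091 -0.1463  0.0772] tilt/az 62.4 jaw yaw 3.0
```

View pics/s56.png

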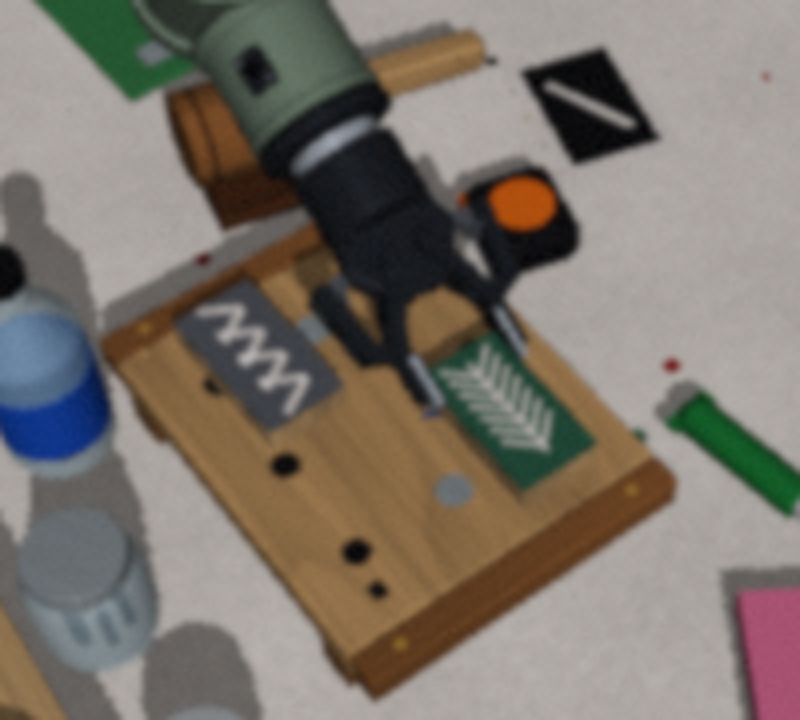

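carry_out(commands=[{"offset":[0.001,0,0.002],"turn":[0,0,0],"fingers":0.04},{"offset":[0.001,0,0.002],"turn":[0,0,0],"fingers":0.04},{"offset":[0,0,0],"turn":[0,0,0],"fingers":0.04},{"offset":[0,0,0],"turn":[0,0,0],"fingers":0.04},{"offset":[0,0,0],"turn":[0,0,0],"fingers":0.04}])

```text
t: 52.1
position: [0.5076, -0.1111, 0.0582]
orientation: [3.129, 0.477, 1.617]
contact_force: [-1.1, -0.9, 3.2]
width: 0.0581
```

```bash
python3 - <<'E'
from h import *
st();gp(.04)
E
```

```text
t 52.1 p [ 0.5076 -0.1111  0.0582] w 0.0581 F [-1.1 -0.9  3.2]
x [-0.041  0.887 -0.459] y [0.999 0.052 0.011]
q [ 1.29  1.54 -1.38  1.52  0.41  1.33  0.1 ]
grasp [ 0.5093 -0.1466  0.0765] tilt/az 62.7 jaw yaw 3.0
```

Contact (force +3). Release and retreat along −tool x.

carry_out(commands=[{"offset":[0,0,0],"turn":[0,0,0],"fingers":0.08},{"offset":[0,0,0],"turn":[0,0,0],"fingers":0.08},{"offset":[0,0,0],"turn":[0,0,0],"fingers":0.08},{"offset":[-0.02,0,-0.005],"turn":[0,0,0],"fingers":0.08},{"offset":[-0.03,0,-0.02],"turn":[0,0,0],"fingers":0.08}])

```text
t: 52.6
position: [0.5073, -0.1422, 0.1004]
orientation: [3.134, 0.474, 1.623]
contact_force: [-0.6, -0.7, 1.0]
width: 0.0798
```

```bash
python3 - <<'E'
from h import *
st();gp(.04)
f=env.grab_frame("top");save(f,"t56");print(blocks(f))
E
```

```text
t 52.6 p [ 0.5073 -0.1422  0.1004] w 0.0798 F [-0.6 -0.7  1. ]
x [-0.047  0.888 -0.457] y [0.998 0.056 0.007]
q [ 1.3   1.49 -1.4   1.47  0.36  1.41  0.1 ]
grasp [ 0.5091 -0.1777  0.1186] tilt/az 62.8 jaw yaw 3.2
[(0.2067, 0.7425, 60, 50, -11.8, [87.0, 321.0]), (0.2945, 0.7424, 58, 50, -0.3, [89.0, 294.0]), (0.3931, 0.3369, 110, 59, -73.1, [212.0, 263.0]), (0.5681, -0.1575, 301, 247, -86.8, [354.0, 209.0]), (0.8756, -0.0194, 579, 56, 89.4, [318.0, 122.0])]
```

View pics/t56.png

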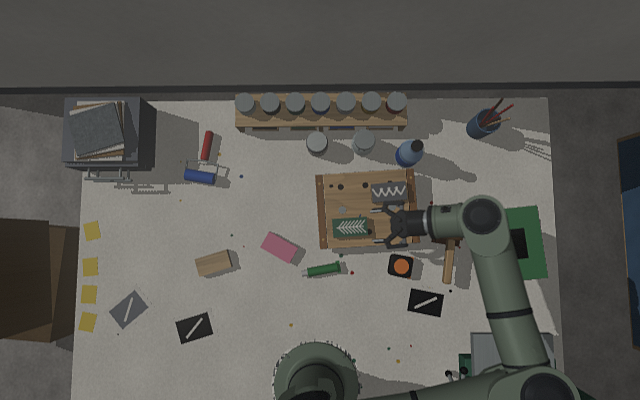

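```bash
python3 - <<'E'
from h import *
s=env.sense();T=T_of(s)
Q1=down(3.2,45);Q2=down(10,0);Q3=down(16.9,-30)
g=np.array([.393,.337,.02]);
rows(((.505,-.15,.2),Q1),((.47,.08,.24),Q2),(tcp_for(g,Q3)-.12*Q3[:,0],Q3))
E
```

```text
[-0.016, -0.001, -0.027] [0.003, -0.103, -0.003]
[-0.018, -0.001, -0.025] [0.003, -0.103, -0.003]
[-0.021, -0.001, -0.023] [0.003, -0.103, -0.003]
-- 3
[0.023, -0.004, -0.032] [-0.019, -0.131, -0.008]
[0.018, -0.003, -0.035] [-0.019, -0.131, -0.008]
[0.014, -0.002, -0.037] [-0.019, -0.131, -0.008]
[0.009, -0.001, -0.038] [-0.019, -0.131, -0.008]
[0.004, -0.001, -0.039] [-0.019, -0.131, -0.008]
[-0.002, 0.0, -0.039] [-0.019, -0.131, -0.008]
-- 6
[0.019, -0.005, -0.038] [-0.015, -0.065, 0.004]
[0.016, -0.004, -0.039] [-0.015, -0.065, 0.004]
[0.014, -0.003, -0.041] [-0.015, -0.065, 0.004]
[0.011, -0.003, -0.041] [-0.015, -0.065, 0.004]
[0.008, -0.002, -0.042] [-0.015, -0.065, 0.004]
[0.005, -0.002, -0.043] [-0.015, -0.065, 0.004]
[0.003, -0.001, -0.043] [-0.015, -0.065, 0.004]
[-0.0, -0.001, -0.043] [-0.015, -0.065, 0.004]
-- 8
```

carry_out(commands=[{"offset":[-0.02,0,-0.027],"turn":[0,-0.1,0],"fingers":0.08},{"offset":[-0.02,0,-0.025],"turn":[0,-0.1,0],"fingers":0.08},{"offset":[-0.02,0,-0.023],"turn":[0,-0.1,0],"fingers":0.08},{"offset":[0.02,-0.004,-0.032],"turn":[-0.02,-0.13,-0.01],"fingers":0.08},{"offset":[0.016,-0.003,-0.035],"turn":[-0.02,-0.13,-0.01],"fingers":0.08}])

```text
t: 53.15
position: [0.4994, -0.0857, 0.2179]
orientation: [3.104, 1.04, 1.618]
contact_force: [2.3, 0.9, 1.7]
width: 0.0801
```

```bash
python3 - <<'E'
from h import *
st();gp()
Q2=down(10,0);Q3=down(16.9,-30)
g=np.array([.393,.337,.02]);
rows(((.47,.08,.24),Q2),(tcp_for(g,Q3)-.12*Q3[:,0],Q3))
E
```

```text
t 53.15 p [ 0.4994 -0.0857  0.2179] w 0.0801 F [2.3 0.9 1.7]
x [-0.024  0.506 -0.862] y [0.997 0.08  0.019]
q [ 1.22  0.93 -1.45  1.74  0.42  1.22 -0.18]
grasp [ 0.5004 -0.106   0.2524] tilt/az 30.4 jaw yaw 4.6
[0.016, -0.004, -0.039] [-0.022, -0.132, -0.011]
[0.011, -0.003, -0.041] [-0.022, -0.132, -0.011]
[0.006, -0.002, -0.042] [-0.022, -0.132, -0.011]
[0.0, -0.001, -0.042] [-0.022, -0.132, -0.011]
-- 4
[0.019, -0.005, -0.038] [-0.015, -0.065, 0.004]
[0.016, -0.004, -0.039] [-0.015, -0.065, 0.004]
[0.014, -0.003, -0.041] [-0.015, -0.065, 0.004]
[0.011, -0.003, -0.041] [-0.015, -0.065, 0.004]
[0.008, -0.002, -0.042] [-0.015, -0.065, 0.004]
[0.005, -0.002, -0.043] [-0.015, -0.065, 0.004]
[0.003, -0.001, -0.043] [-0.015, -0.065, 0.004]
[-0.0, -0.001, -0.043] [-0.015, -0.065, 0.004]
-- 8
```

carry_out(commands=[{"offset":[0.015,-0.004,-0.039],"turn":[-0.022,-0.13,-0.01],"fingers":0.08},{"offset":[0.011,-0.003,-0.041],"turn":[-0.022,-0.13,-0.01],"fingers":0.08},{"offset":[0.006,-0.002,-0.042],"turn":[-0.022,-0.13,-0.01],"fingers":0.08},{"offset":[0,-0.001,-0.042],"turn":[-0.022,-0.13,-0.01],"fingers":0.08},{"offset":[0.018,-0.005,-0.038],"turn":[-0.015,-0.065,0],"fingers":0.08}])

```text
t: 53.65
position: [0.4644, 0.098, 0.2291]
orientation: [1.059, 1.554, -0.332]
contact_force: [1.2, -0.3, -1.1]
width: 0.0799
```

```bash
python3 - <<'E'
from h import *
st();gp()
Q3=down(16.9,-30)
g=np.array([.393,.337,.02]);
rows((tcp_for(g,Q3)-.12*Q3[:,0],Q3))
E
```

```text
t 53.65 p [0.4644 0.098  0.2291] w 0.0799 F [ 1.2 -0.3 -1.1]
x [ 0.016 -0.005 -1.   ] y [0.984 0.179 0.014]
q [ 0.63  0.53 -1.32  1.92  0.59  1.14 -0.74]
grasp [0.4638 0.0983 0.269 ] tilt/az 0.9 jaw yaw 10.3
[0.02, -0.005, -0.041] [-0.017, -0.073, 0.002]
[0.016, -0.004, -0.043] [-0.017, -0.073, 0.002]
[0.013, -0.004, -0.044] [-0.017, -0.073, 0.002]
[0.01, -0.003, -0.045] [-0.017, -0.073, 0.002]
[0.007, -0.002, -0.045] [-0.017, -0.073, 0.002]
[0.003, -0.001, -0.046] [-0.017, -0.073, 0.002]
[-0.0, -0.001, -0.046] [-0.017, -0.073, 0.002]
-- 7
```

carry_out(commands=[{"offset":[0.015,-0.005,-0.044],"turn":[-0.018,-0.075,0],"fingers":0.08},{"offset":[0.013,-0.004,-0.044],"turn":[-0.018,-0.075,0],"fingers":0.08},{"offset":[0.011,-0.004,-0.045],"turn":[-0.018,-0.075,0],"fingers":0.08},{"offset":[0.009,-0.003,-0.045],"turn":[-0.018,-0.075,0],"fingers":0.08},{"offset":[0.007,-0.002,-0.045],"turn":[-0.018,-0.075,0],"fingers":0.08}])

```text
t: 54.15
position: [0.4236, 0.2413, 0.1744]
orientation: [-0.01, 1.306, -1.339]
contact_force: [1.3, -0.7, 0.2]
width: 0.0799
```

```bash
python3 - <<'E'
from h import *
st();gp()
f=env.grab_frame("top");B=blocks(f);print([b for b in B if .3<b[0]<.5 and .2<b[1]<.5])
Q3=down(16.9,-30)
g=np.array([.393,.337,.02]);
rows((tcp_for(g,Q3)-.08*Q3[:,0],Q3),(tcp_for(g,Q3),Q3))
E
```

```text
t 54.15 p [0.4236 0.2413 0.1744] w 0.0799 F [ 1.3 -0.7  0.2]
x [ 0.06  -0.255 -0.965] y [ 0.971  0.239 -0.002]
q [-0.03  0.64 -1.1   1.88  0.76  1.29 -1.21]
grasp [0.4212 0.2515 0.213 ] tilt/az 15.2 jaw yaw 13.8
[]
[0.021, -0.001, -0.035] [-0.009, -0.065, 0.005]
[0.019, -0.001, -0.036] [-0.009, -0.065, 0.005]
[0.017, -0.001, -0.037] [-0.009, -0.065, 0.005]
[0.014, -0.0, -0.038] [-0.009, -0.065, 0.005]
-- 4
[0.04, -0.0, 0.0] [-0.0, 0.0, 0.0]
[0.04, -0.0, 0.0] [-0.0, 0.0, 0.0]
-- 2
```

carry_out(commands=[{"offset":[0.018,-0.001,-0.037],"turn":[-0.012,-0.07,0.003],"fingers":0.083},{"offset":[0.016,-0.001,-0.037],"turn":[-0.012,-0.07,0.003],"fingers":0.083},{"offset":[0.014,-0.001,-0.038],"turn":[-0.012,-0.07,0.003],"fingers":0.083},{"offset":[0.012,0,-0.038],"turn":[-0.01,-0.065,0.005],"fingers":0.083},{"offset":[0,0,0],"turn":[0,0,0],"fingers":0.083}])

```text
t: 54.7
position: [0.385, 0.3598, 0.0659]
orientation: [-0.017, 1.039, -1.285]
contact_force: [-1.2, -1.4, -1.1]
width: 0.0828
```

```bash
python3 - <<'E'
from h import *
st();gp();s=env.sense()
f=env.grab_frame("wrist");save(f,"w57");print([b for b in blocks(f,s)])
Q3=down(16.9,-30)
g=np.array([.393,.337,.02]);
rows((tcp_for(g,Q3)-.04*Q3[:,0],Q3),(tcp_for(g,Q3),Q3))
E
```

```text
t 54.7 p [0.385  0.3598 0.0659] w 0.0828 F [-1.2 -1.4 -1.1]
x [ 0.143 -0.486 -0.862] y [ 0.955  0.296 -0.009]
q [-0.55  0.94 -0.9   1.68  0.91  1.5  -1.48]
grasp [0.3793 0.3792 0.1004] tilt/az 30.5 jaw yaw 17.2
[(0.3922, 0.3413, 123, 61, -73.0, [316.0, 187.0])]
[0.026, 0.0, -0.002] [0.003, 0.003, 0.002]
[0.026, 0.0, -0.002] [0.003, 0.003, 0.002]
-- 2
[0.04, -0.0, 0.0] [-0.0, -0.0, -0.0]
-- 1
```

View pics/w57.png

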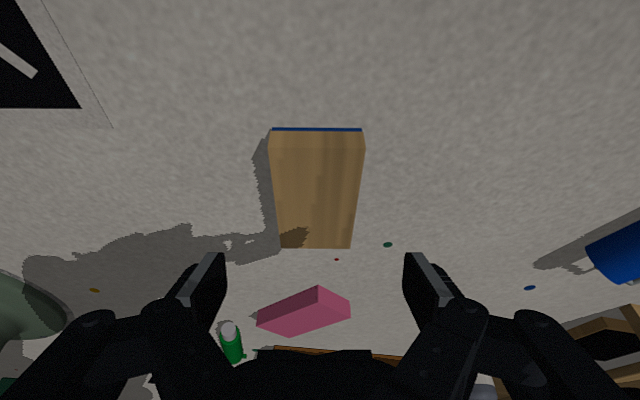

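carry_out(commands=[{"offset":[0.028,0,-0.002],"turn":[0,0,0],"fingers":0.083},{"offset":[0.028,0,-0.002],"turn":[0,0,0],"fingers":0.083},{"offset":[0.02,0,0],"turn":[0,0,0],"fingers":0.083},{"offset":[0.014,0,0],"turn":[0,0,0],"fingers":0.083},{"offset":[0,0,0],"turn":[0,0,0],"fingers":0.083}])

```text
t: 55.25
position: [0.4006, 0.3157, -0.0126]
orientation: [-0.009, 1.044, -1.282]
contact_force: [0.5, 0.3, 0.7]
width: 0.083
```

```bash
python3 - <<'E'
from h import *
st();gp();s=env.sense()
Q3=down(16.9,-30)
g=np.array([.393,.337,.02]);
rows((tcp_for(g,Q3),Q3))
E
```

```text
t 55.25 p [ 0.4006  0.3157 -0.0126] w 0.083 F [0.5 0.3 0.7]
x [ 0.143 -0.482 -0.864] y [ 0.956  0.292 -0.004]
q [-0.5   1.02 -0.84  1.77  1.02  1.37 -1.54]
grasp [0.3949 0.335  0.022 ] tilt/az 30.2 jaw yaw 17.0
[0.0, -0.001, -0.003] [0.003, 0.003, 0.003]
-- 1
```

carry_out(commands=[{"offset":[0.005,0,-0.002],"turn":[0,0,0],"fingers":0.083},{"offset":[0.002,0,0],"turn":[0,0,0],"fingers":0.083},{"offset":[0,0,0],"turn":[0,0,0],"fingers":0.04},{"offset":[0,0,0],"turn":[0,0,0],"fingers":0.04},{"offset":[0,0,0],"turn":[0,0,0],"fingers":0.04}], newtons=80)

```text
t: 55.75
position: [0.4019, 0.3163, -0.017]
orientation: [-0.002, 1.047, -1.276]
contact_force: [-0.6, 0.4, -1.2]
width: 0.0581
```

```bash
python3 - <<'E'
from h import *
st();gp();s=env.sense()
f=env.grab_frame("wrist");save(f,"w58")
E
```

```text
t 55.75 p [ 0.4019  0.3163 -0.017 ] w 0.0581 F [-0.6  0.4 -1.2]
x [ 0.145 -0.478 -0.866] y [ 0.956  0.292 -0.001]
q [-0.5   1.03 -0.83  1.77  1.03  1.36 -1.55]
grasp [0.3961 0.3354 0.0176] tilt/az 30.0 jaw yaw 17.0
```

View pics/w58.png

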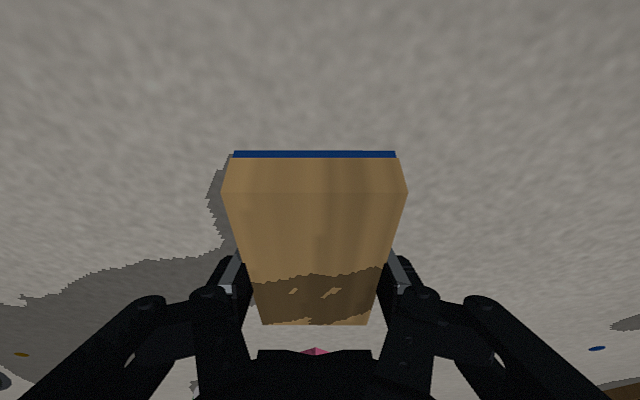

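```bash
python3 - <<'E'
from h import *
Qa=down(14,-30);Qb=down(3.2,60)
rows((tcp_for((.42,.335,.12),Qa),Qa),(tcp_for((.53,.34,.12),Qb),Qb))
E
```

```text
[-0.028, 0.007, 0.019] [0.015, -0.0, -0.008]
[-0.028, 0.007, 0.019] [0.015, -0.0, -0.008]
[-0.028, 0.007, 0.019] [0.015, -0.0, -0.008]
-- 3
[-0.003, 0.01, -0.002] [0.018, 0.142, 0.005]
[-0.002, 0.01, -0.002] [0.018, 0.142, 0.005]
[-0.002, 0.01, -0.003] [0.018, 0.142, 0.005]
[-0.001, 0.01, -0.003] [0.018, 0.142, 0.005]
[-0.001, 0.01, -0.004] [0.018, 0.142, 0.005]
[-0.0, 0.01, -0.004] [0.018, 0.142, 0.005]
[0.0, 0.01, -0.004] [0.018, 0.142, 0.005]
[0.001, 0.01, -0.004] [0.018, 0.142, 0.005]
[0.002, 0.01, -0.004] [0.018, 0.142, 0.005]
[0.002, 0.01, -0.004] [0.018, 0.142, 0.005]
[0.003, 0.01, -0.004] [0.018, 0.142, 0.005]
-- 11
```

carry_out(commands=[{"offset":[-0.03,0.007,0.017],"turn":[0.015,0,-0.008],"fingers":0.04},{"offset":[-0.03,0.007,0.017],"turn":[0.015,0,-0.008],"fingers":0.04},{"offset":[-0.03,0.007,0.017],"turn":[0.015,0,-0.008],"fingers":0.04},{"offset":[-0.005,0.01,-0.002],"turn":[0.018,0.14,0.005],"fingers":0.04},{"offset":[-0.004,0.01,-0.002],"turn":[0.018,0.14,0.005],"fingers":0.04}])

```text
t: 56.3
position: [0.4365, 0.34, 0.0959]
orientation: [0.088, 1.332, -1.262]
contact_force: [1.5, 0.0, -1.9]
width: 0.0581
```

carry_out(commands=[{"offset":[-0.002,0.01,-0.003],"turn":[0.018,0.14,0.005],"fingers":0.04},{"offset":[-0.001,0.01,-0.003],"turn":[0.018,0.14,0.005],"fingers":0.04},{"offset":[-0.001,0.01,-0.004],"turn":[0.018,0.14,0.005],"fingers":0.04},{"offset":[0,0.01,-0.004],"turn":[0.018,0.14,0.005],"fingers":0.04},{"offset":[0,0.01,-0.004],"turn":[0.018,0.14,0.005],"fingers":0.04}])

```text
t: 56.8
position: [0.4864, 0.3707, 0.1111]
orientation: [3.036, 1.074, 1.608]
contact_force: [-0.1, 1.6, -3.4]
width: 0.0585
```

```bash
python3 - <<'E'
from h import *
st();gp()
Qb=down(3.2,60)
rows((tcp_for((.53,.34,.11),Qb),Qb))
E
```

```text
t 56.8 p [0.4864 0.3707 0.1111] w 0.0585 F [-0.1  1.6 -3.4]
x [-0.018  0.476 -0.879] y [0.99 0.13 0.05]
q [ 0.32  0.94 -1.27  1.91  0.84  0.65 -1.11]
grasp [0.4871 0.3517 0.1463] tilt/az 28.5 jaw yaw 7.5
[0.005, 0.01, 0.003] [0.022, 0.138, 0.004]
[0.004, 0.01, 0.004] [0.022, 0.138, 0.004]
[0.004, 0.01, 0.004] [0.022, 0.138, 0.004]
[0.004, 0.01, 0.004] [0.022, 0.138, 0.004]
-- 4
```

carry_out(commands=[{"offset":[0.002,0.01,0],"turn":[0.022,0.138,0.004],"fingers":0.04},{"offset":[0.003,0.01,0],"turn":[0.022,0.138,0.004],"fingers":0.04},{"offset":[0.003,0.01,0],"turn":[0.022,0.138,0.004],"fingers":0.04},{"offset":[0.003,0.01,0],"turn":[0.022,0.138,0.004],"fingers":0.04},{"offset":[0,0,0],"turn":[0,0.04,0],"fingers":0.04}])

```text
t: 57.3
position: [0.5316, 0.3773, 0.1055]
orientation: [3.135, 0.482, 1.613]
contact_force: [-0.4, -0.5, -1.8]
width: 0.058
```

```bash
python3 - <<'E'
from h import *
st();gp()
Qb=down(3.2,60)
rows((tcp_for((.53,.34,.075),Qb),Qb))
f=env.grab_frame("scene");save(f,"s58",(380,180,640,400),3)
E
```

```text
t 57.3 p [0.5316 0.3773 0.1055] w 0.058 F [-0.4 -0.5 -1.8]
x [-0.038  0.885 -0.463] y [0.999 0.046 0.006]
q [ 0.62  1.48 -1.44  1.89  0.77  0.47 -0.7 ]
grasp [0.5331 0.3419 0.124 ] tilt/az 62.4 jaw yaw 2.6
[0.011, -0.002, 0.023] [0.0, -0.021, -0.006]
[0.011, -0.002, 0.023] [0.0, -0.021, -0.006]
-- 2
```

View pics/s58.png

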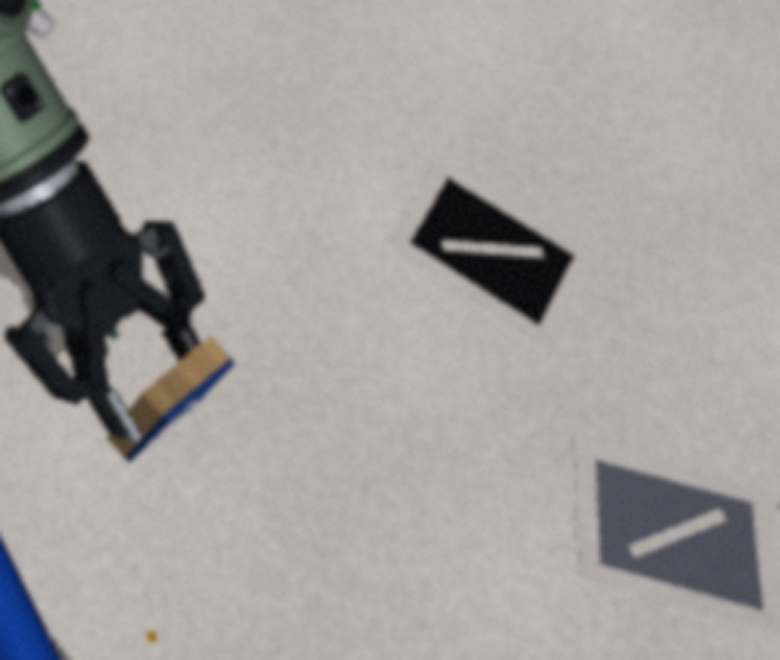

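carry_out(commands=[{"offset":[0.011,-0.002,0.023],"turn":[0,-0.021,0],"fingers":0.04},{"offset":[0.009,-0.001,0.015],"turn":[0,-0.021,0],"fingers":0.04},{"offset":[0.004,0,0.007],"turn":[0,0,0],"fingers":0.04},{"offset":[0.003,0,0.005],"turn":[0,0,0],"fingers":0.04},{"offset":[0,0,0],"turn":[0,0,0],"fingers":0.04}])

```text
t: 57.85
position: [0.5287, 0.3774, 0.0472]
orientation: [3.133, 0.528, 1.614]
contact_force: [0.1, -0.1, -0.6]
width: 0.0581
```

```bash
python3 - <<'E'
from h import *
st();gp()
E
```

```text
t 57.85 p [0.5287 0.3774 0.0472] w 0.0581 F [ 0.1 -0.1 -0.6]
x [-0.037  0.863 -0.504] y [0.999 0.048 0.008]
q [ 0.59  1.5  -1.36  1.88  0.83  0.43 -0.69]
grasp [0.5302 0.3429 0.0674] tilt/az 59.7 jaw yaw 2.7
```

carry_out(commands=[{"offset":[0.003,0,0.005],"turn":[0,0,0],"fingers":0.04},{"offset":[0.002,0,0.004],"turn":[0,0.006,0],"fingers":0.04},{"offset":[0.002,0,0.003],"turn":[0,0,0],"fingers":0.04},{"offset":[0,0,0],"turn":[0,0,0],"fingers":0.04},{"offset":[0,0,0],"turn":[0,0,0],"fingers":0.04}])

```text
t: 58.35
position: [0.5295, 0.3778, 0.034]
orientation: [3.13, 0.521, 1.613]
contact_force: [0.4, -0.0, -1.7]
width: 0.058
```

```bash
python3 - <<'E'
from h import *
st();gp()
E
```

```text
t 58.35 p [0.5295 0.3778 0.034 ] w 0.058 F [ 0.4 -0.  -1.7]
x [-0.037  0.866 -0.498] y [0.999 0.048 0.01 ]
q [ 0.59  1.53 -1.35  1.87  0.84  0.43 -0.67]
grasp [0.531  0.3431 0.0539] tilt/az 60.1 jaw yaw 2.7
```

carry_out(commands=[{"offset":[0.001,0,0.003],"turn":[0,0,0],"fingers":0.04},{"offset":[0.001,0,0.003],"turn":[0,0,0],"fingers":0.04},{"offset":[0,0,0],"turn":[0,0,0],"fingers":0.04},{"offset":[0,0,0],"turn":[0,0,0],"fingers":0.04},{"offset":[0,0,0],"turn":[0,0,0],"fingers":0.04}])

```text
t: 58.85
position: [0.5301, 0.3784, 0.0336]
orientation: [3.128, 0.513, 1.611]
contact_force: [-0.5, -0.1, -0.6]
width: 0.0581
```

```bash
python3 - <<'E'
from h import *
st();gp()
f=env.grab_frame("scene");save(f,"s59",(380,250,520,360),5)
E
```

```text
t 58.85 p [0.5301 0.3784 0.0336] w 0.0581 F [-0.5 -0.1 -0.6]
x [-0.035  0.871 -0.491] y [0.999 0.047 0.012]
q [ 0.6   1.54 -1.35  1.87  0.84  0.43 -0.67]
grasp [0.5314 0.3436 0.0532] tilt/az 60.6 jaw yaw 2.7
```

View pics/s59.png

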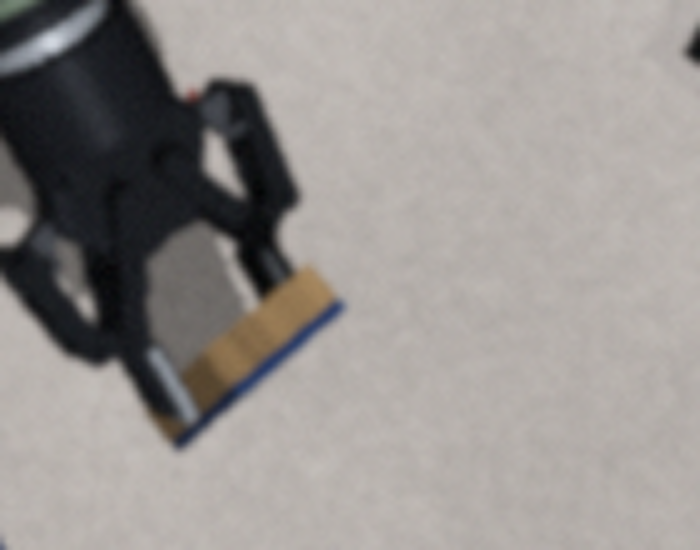

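carry_out(commands=[{"offset":[0,0,0],"turn":[0,0,0],"fingers":0.08},{"offset":[0,0,0],"turn":[0,0,0],"fingers":0.08},{"offset":[0,0,0],"turn":[0,0,0],"fingers":0.08},{"offset":[-0.03,0,0],"turn":[0,0,0],"fingers":0.08},{"offset":[-0.04,0,0],"turn":[0,0,0],"fingers":0.08}])

```text
t: 59.4
position: [0.5296, 0.3198, 0.0671]
orientation: [3.13, 0.514, 1.618]
contact_force: [0.2, -0.9, -0.1]
width: 0.0799
```

carry_out(commands=[{"offset":[-0.04,0,0],"turn":[0,0,0],"fingers":0.08},{"offset":[-0.035,0,-0.02],"turn":[0,-0.05,0],"fingers":0.08},{"offset":[-0.03,0,-0.03],"turn":[0,-0.13,0],"fingers":0.08},{"offset":[-0.03,0,-0.03],"turn":[0,-0.13,0],"fingers":0.08},{"offset":[-0.03,0,-0.03],"turn":[0,-0.13,0],"fingers":0.08}])

```text
t: 59.9
position: [0.5347, 0.2436, 0.2141]
orientation: [-3.139, 0.858, 1.62]
contact_force: [1.8, -1.3, 0.3]
width: 0.08
```

```bash
python3 - <<'E'
from h import *
st();gp()
f=env.grab_frame("top");save(f,"t60");print([b for b in blocks(f,z=.11)])
save(f,"t60c",(130,200,330,350),4)
E
```

```text
t 59.9 p [0.5347 0.2436 0.2141] w 0.08 F [ 1.8 -1.3  0.3]
x [-0.032  0.653 -0.757] y [ 0.999  0.047 -0.002]
q [ 0.74  1.   -1.47  1.84  0.48  0.81 -0.68]
grasp [0.536  0.2175 0.2444] tilt/az 40.8 jaw yaw 2.7
[(0.2258, 0.6886, 56, 46, -11.8, [87.0, 321.0]), (0.3075, 0.6885, 54, 46, -0.3, [89.0, 294.0]), (0.5174, -0.4119, 65, 46, -8.3, [449.0, 223.0]), (0.5662, -0.1787, 270, 226, -86.6, [386.0, 195.0]), (0.8564, -0.0205, 539, 68, 89.4, [316.0, 120.0])]
```

View pics/t60c.png

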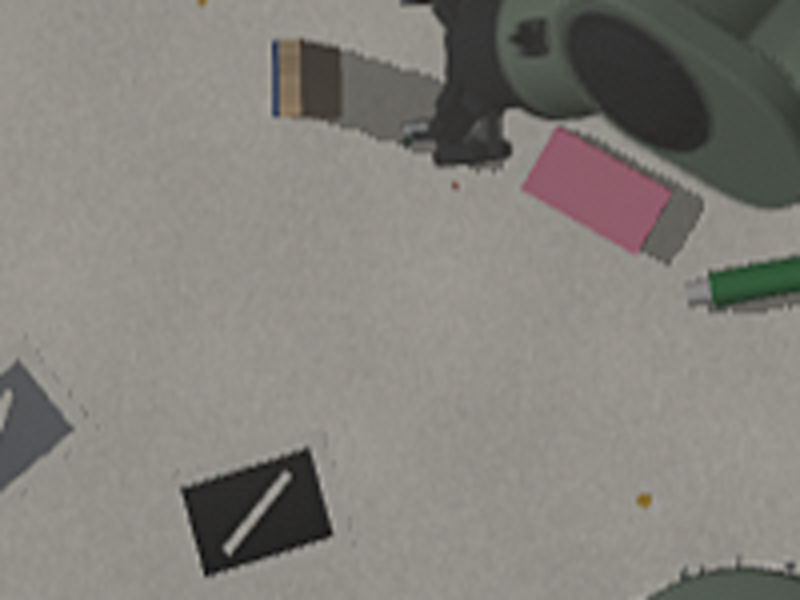

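```bash
python3 - <<'E'
from h import *
import glob
f=env.grab_frame("top")
for uv in [(198.5,210),(198.5,229),(205.6,210),(205.6,229.2)]: print(back(f,uv,.11).round(4))
c=np.mean([back(f,uv,.11) for uv in [(198.5,210),(198.5,229),(205.6,210),(205.6,229.2)]],0);print(c)
Q0=down(3.,0);Q=down(3.,-28)
g=np.array([c[0],c[1]+.009,.092])
rows(((c[0]-.0,c[1]-.05,.30),Q0),(tcp_for(g,Q)-.11*Q[:,0],Q),(tcp_for(g,Q),Q))
E
```

```text
[0.5611 0.3576 0.11  ]
[0.5024 0.3564 0.11  ]
[0.5609 0.3356 0.11  ]
[0.5017 0.3344 0.11  ]
[0.53151341 0.34600535 0.11      ]
[-0.006, -0.0, -0.018] [0.001, -0.142, -0.002]
[-0.008, -0.0, -0.017] [0.001, -0.142, -0.002]
[-0.01, -0.0, -0.015] [0.001, -0.142, -0.002]
[-0.013, -0.0, -0.014] [0.001, -0.142, -0.002]
[-0.014, -0.0, -0.012] [0.001, -0.142, -0.002]
-- 5
[0.037, 0.001, -0.023] [0.0, -0.122, -0.0]
[0.033, 0.001, -0.027] [0.0, -0.122, -0.0]
[0.03, 0.001, -0.031] [0.0, -0.122, -0.0]
[0.026, 0.001, -0.035] [0.0, -0.122, -0.0]
-- 4
[0.037, 0.0, -0.0] [-0.0, 0.0, 0.0]
[0.037, 0.0, -0.0] [-0.0, 0.0, 0.0]
[0.037, 0.0, -0.0] [-0.0, 0.0, 0.0]
-- 3
```

carry_out(commands=[{"offset":[-0.006,0,-0.018],"turn":[0,-0.14,0],"fingers":0.083},{"offset":[-0.01,0,-0.017],"turn":[0,-0.14,0],"fingers":0.083},{"offset":[-0.011,0,-0.015],"turn":[0,-0.14,0],"fingers":0.083},{"offset":[-0.013,0,-0.014],"turn":[0,-0.14,0],"fingers":0.083},{"offset":[-0.014,0,-0.014],"turn":[0,-0.14,0],"fingers":0.083}])

```text
t: 60.5
position: [0.535, 0.288, 0.2953]
orientation: [-3.123, 1.535, 1.63]
contact_force: [0.0, -0.9, -1.9]
width: 0.0829
```

```bash
python3 - <<'E'
from h import *
st();gp()
c=np.array([.5315,.346]);Q=down(3.,-28)
g=np.array([c[0],c[1]+.009,.092])
rows((tcp_for(g,Q)-.12*Q[:,0],Q))
E
```

```text
t 60.5 p [0.535  0.288  0.2953] w 0.0829 F [ 0.  -0.9 -1.9]
x [-0.002  0.036 -0.999] y [ 0.999  0.041 -0.001]
q [ 0.16  0.65 -1.2   1.51  0.59  1.37 -1.03]
grasp [0.5351 0.2866 0.3352] tilt/az 2.1 jaw yaw 2.3
[0.034, -0.0, -0.025] [-0.003, -0.131, 0.001]
[0.031, -0.0, -0.029] [-0.003, -0.131, 0.001]
[0.026, -0.0, -0.033] [-0.003, -0.131, 0.001]
[0.022, -0.0, -0.036] [-0.003, -0.131, 0.001]
-- 4
```

carry_out(commands=[{"offset":[0.02,0,-0.028],"turn":[0,-0.13,0],"fingers":0.083},{"offset":[0.027,0,-0.031],"turn":[0,-0.13,0],"fingers":0.083},{"offset":[0.028,0,-0.033],"turn":[0,-0.13,0],"fingers":0.083},{"offset":[0.028,0,-0.033],"turn":[0,-0.13,0],"fingers":0.083},{"offset":[0,0,0],"turn":[0,0,0],"fingers":0.083}])

```text
t: 61.0
position: [0.5288, 0.3826, 0.2]
orientation: [-0.019, 1.193, -1.537]
contact_force: [-0.6, 1.1, -0.8]
width: 0.0832
```

```bash
python3 - <<'E'
from h import *
st();gp();s=env.sense()
c=np.array([.5315,.346]);Q=down(3.,-28)
g=np.array([c[0],c[1]+.009,.092])
rows((tcp_for(g,Q)-.03*Q[:,0],Q),(tcp_for(g,Q),Q))
f=env.grab_frame("wrist");save(f,"w61")
for dx in(-.03,.03):
  for dy in (-.011,.011): print(proj(f,[c[0]+dx,c[1]+dy,.11],s).round())
E
```

```text
t 61.0 p [0.5288 0.3826 0.2   ] w 0.0832 F [-0.6  1.1 -0.8]
x [ 0.013 -0.369 -0.93 ] y [ 0.999  0.052 -0.007]
q [-0.39  0.88 -0.93  1.26  0.81  1.68 -1.25]
grasp [0.5283 0.3973 0.2372] tilt/az 21.6 jaw yaw 3.0
[0.04, 0.001, -0.004] [0.001, -0.037, 0.002]
[0.04, 0.001, -0.006] [0.001, -0.037, 0.002]
[0.04, 0.001, -0.007] [0.001, -0.037, 0.002]
-- 3
[0.03, 0.0, 0.0] [0.0, -0.0, 0.0]
-- 1
[281. 199.]
[280. 179.]
[347. 202.]
[350. 182.]
```

View pics/w61.png

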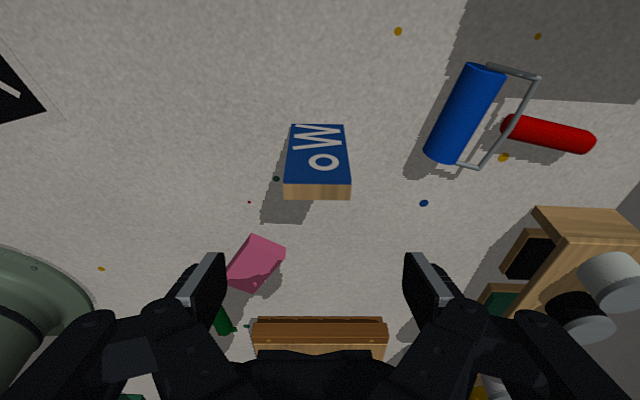

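carry_out(commands=[{"offset":[0.038,0.001,-0.006],"turn":[0,-0.037,0],"fingers":0.083},{"offset":[0.038,0.001,-0.007],"turn":[0,-0.037,0],"fingers":0.083},{"offset":[0.038,0.001,-0.008],"turn":[0,-0.037,0],"fingers":0.083},{"offset":[0.02,0,0],"turn":[0,0,0],"fingers":0.083},{"offset":[0,0,0],"turn":[0,0,0],"fingers":0.083}])

```text
t: 61.55
position: [0.5372, 0.343, 0.0692]
orientation: [-0.005, 1.088, -1.53]
contact_force: [0.0, -0.5, -0.4]
width: 0.0833
```

```bash
python3 - <<'E'
from h import *
st();gp();s=env.sense()
c=np.array([.5315,.346]);Q=down(3.,-28)
g=np.array([c[0],c[1]+.009,.092])
rows((tcp_for(g,Q),Q))
E
```

```text
t 61.55 p [0.5372 0.343  0.0692] w 0.0833 F [ 0.  -0.5 -0.4]
x [ 0.019 -0.464 -0.886] y [ 0.999  0.046 -0.002]
q [-0.4   1.03 -0.84  1.36  0.91  1.58 -1.33]
grasp [0.5365 0.3615 0.1046] tilt/az 27.6 jaw yaw 2.6
[0.014, -0.005, -0.0] [-0.005, -0.006, 0.005]
-- 1
```

carry_out(commands=[{"offset":[0.009,-0.005,0],"turn":[0,0,0],"fingers":0.083},{"offset":[0.007,-0.001,0],"turn":[0,0,0],"fingers":0.083},{"offset":[0,0,0],"turn":[0,0,0],"fingers":0.04},{"offset":[0,0,0],"turn":[0,0,0],"fingers":0.04},{"offset":[0,0,0],"turn":[0,0,0],"fingers":0.04}])

```text
t: 62.05
position: [0.533, 0.3356, 0.0592]
orientation: [0.003, 1.094, -1.525]
contact_force: [0.4, 0.1, -0.6]
width: 0.0589
```

```bash
python3 - <<'E'
from h import *
st();gp();s=env.sense()
f=env.grab_frame("wrist");save(f,"w62")
E
```

```text
t 62.05 p [0.533  0.3356 0.0592] w 0.0589 F [ 0.4  0.1 -0.6]
x [ 0.021 -0.458 -0.889] y [0.999 0.043 0.002]
q [-0.39  1.03 -0.84  1.39  0.92  1.55 -1.36]
grasp [0.5322 0.3539 0.0948] tilt/az 27.3 jaw yaw 2.5
```

View pics/w62.png

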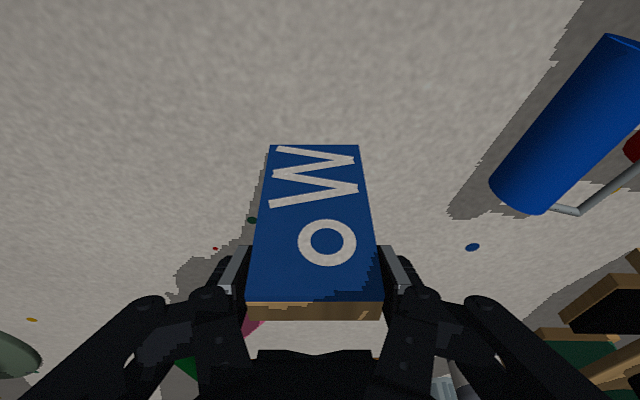

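```bash
python3 - <<'E'
from h import *
st();gp()
Qa=down(2.7,-27);Qb=down(3.2,36)
g=bench(.048,.05,.12);print(g)
rows((tcp_for((.535,.34,.17),Qa),Qa),(tcp_for((.537,.26,.18),Qb),Qb),(tcp_for(g,Qb),Qb))
E
```

```text
t 62.1 p [0.5331 0.3356 0.0593] w 0.0584 F [ 0.6  1.6 -0.8]
x [ 0.021 -0.458 -0.889] y [0.999 0.043 0.002]
q [-0.39  1.03 -0.84  1.39  0.92  1.55 -1.36]
grasp [0.5322 0.354  0.0948] tilt/az 27.3 jaw yaw 2.5
[ 0.61213408 -0.11739853  0.178     ]
[-0.03, 0.001, 0.023] [-0.002, 0.003, 0.0]
[-0.03, 0.001, 0.023] [-0.002, 0.003, 0.0]
-- 2
[0.001, -0.0, 0.005] [-0.001, 0.137, -0.0]
[0.0, -0.0, 0.005] [-0.001, 0.137, -0.0]
[-0.001, -0.0, 0.005] [-0.001, 0.137, -0.0]
[-0.001, -0.0, 0.005] [-0.001, 0.137, -0.0]
[-0.002, -0.0, 0.005] [-0.001, 0.137, -0.0]
[-0.003, -0.0, 0.004] [-0.001, 0.137, -0.0]
[-0.003, -0.0, 0.004] [-0.001, 0.137, -0.0]
[-0.004, -0.0, 0.003] [-0.001, 0.137, -0.0]
-- 8
[-0.025, 0.006, 0.034] [-0.0, 0.0, -0.0]
[-0.025, 0.006, 0.034] [-0.0, 0.0, -0.0]
[-0.025, 0.006, 0.034] [-0.0, 0.0, -0.0]
[-0.025, 0.006, 0.034] [-0.0, 0.0, -0.0]
[-0.025, 0.006, 0.034] [-0.0, 0.0, -0.0]
[-0.025, 0.006, 0.034] [-0.0, 0.0, -0.0]
[-0.025, 0.006, 0.034] [-0.0, 0.0, -0.0]
[-0.025, 0.006, 0.034] [-0.0, 0.0, -0.0]
[-0.025, 0.006, 0.034] [-0.0, 0.0, -0.0]
-- 9
```

carry_out(commands=[{"offset":[-0.035,0.001,0.018],"turn":[0,0,0],"fingers":0.04},{"offset":[-0.035,0.001,0.018],"turn":[0,0,0],"fingers":0.04},{"offset":[-0.01,0,0.005],"turn":[0,0.13,0],"fingers":0.04},{"offset":[0,0,0.005],"turn":[0,0.137,0],"fingers":0.04},{"offset":[0,0,0.005],"turn":[0,0.137,0],"fingers":0.04}])

```text
t: 62.6
position: [0.5319, 0.3342, 0.156]
orientation: [0.038, 1.51, -1.478]
contact_force: [1.1, -0.5, -1.8]
width: 0.0583
```

carry_out(commands=[{"offset":[0,0,0.005],"turn":[0,0.137,0],"fingers":0.04},{"offset":[0,0,0.005],"turn":[0,0.137,0],"fingers":0.04},{"offset":[-0.002,0,0.005],"turn":[0,0.137,0],"fingers":0.04},{"offset":[-0.004,0,0.005],"turn":[0,0.137,0],"fingers":0.04},{"offset":[-0.004,0,0.005],"turn":[0,0.13,0],"fingers":0.04}])

```text
t: 63.1
position: [0.5365, 0.3066, 0.1686]
orientation: [3.106, 0.927, 1.595]
contact_force: [0.8, 0.4, -3.3]
width: 0.0584
```

```bash
python3 - <<'E'
from h import *
st();gp()
Qb=down(3.2,36)
g=bench(.048,.05,.12)
rows((tcp_for(g,Qb),Qb))
f=env.grab_frame("wrist");save(f,"w63")
E
```

```text
t 63.1 p [0.5365 0.3066 0.1686] w 0.0584 F [ 0.8  0.4 -3.3]
x [-0.014  0.6   -0.8  ] y [0.998 0.052 0.021]
q [ 0.57  1.01 -1.4   1.85  0.66  0.72 -0.87]
grasp [0.5371 0.2826 0.2006] tilt/az 36.9 jaw yaw 3.0
[-0.025, 0.006, 0.038] [0.001, -0.002, -0.002]
[-0.025, 0.006, 0.038] [0.001, -0.002, -0.002]
[-0.025, 0.006, 0.038] [0.001, -0.002, -0.002]
[-0.025, 0.006, 0.038] [0.001, -0.002, -0.002]
[-0.025, 0.006, 0.038] [0.001, -0.002, -0.002]
[-0.025, 0.006, 0.038] [0.001, -0.002, -0.002]
[-0.024, 0.006, 0.038] [0.001, -0.002, -0.002]
[-0.024, 0.006, 0.038] [0.001, -0.002, -0.002]
[-0.024, 0.006, 0.038] [0.001, -0.002, -0.002]
-- 9
```

View pics/w63.png

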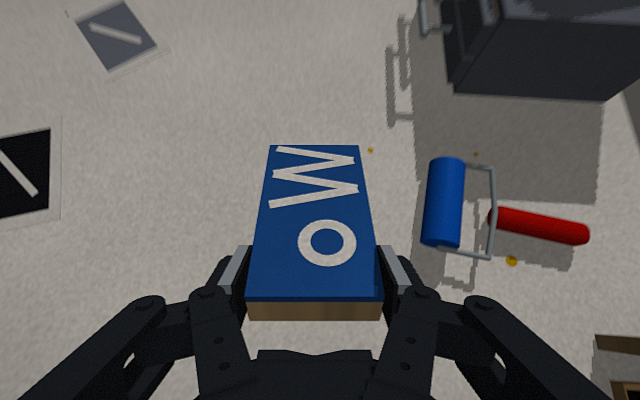

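Held firmly, no slip. Move to the bench.

carry_out(commands=[{"offset":[-0.029,0.006,0.036],"turn":[0,0,0],"fingers":0.04},{"offset":[-0.029,0.006,0.036],"turn":[0,0,0],"fingers":0.04},{"offset":[-0.029,0.006,0.036],"turn":[0,0,0],"fingers":0.04},{"offset":[-0.029,0.006,0.036],"turn":[0,0,0],"fingers":0.04},{"offset":[-0.029,0.006,0.036],"turn":[0,0,0],"fingers":0.04}])

```text
t: 63.65
position: [0.5768, 0.0693, 0.1708]
orientation: [3.121, 0.918, 1.603]
contact_force: [1.4, -0.6, -0.6]
width: 0.0586
```

```bash
python3 - <<'E'
from h import *
st();gp()
Qb=down(3.2,45)
g=bench(.048,.05,.11)
rows((tcp_for(g,Qb),Qb))
E
```

```text
t 63.65 p [0.5768 0.0693 0.1708] w 0.0586 F [ 1.4 -0.6 -0.6]
x [-0.02   0.607 -0.794] y [0.999 0.049 0.012]
q [ 0.94  1.11 -1.45  1.71  0.53  1.04 -0.44]
grasp [0.5776 0.045  0.2025] tilt/az 37.4 jaw yaw 2.8
[-0.018, 0.006, 0.037] [0.001, 0.033, -0.003]
[-0.019, 0.006, 0.036] [0.001, 0.033, -0.003]
[-0.02, 0.006, 0.035] [0.001, 0.033, -0.003]
[-0.022, 0.006, 0.035] [0.001, 0.033, -0.003]
-- 4
```

carry_out(commands=[{"offset":[-0.022,0.006,0.035],"turn":[0,0.03,0],"fingers":0.04},{"offset":[-0.023,0.006,0.035],"turn":[0,0.03,0],"fingers":0.04},{"offset":[-0.024,0.006,0.034],"turn":[0,0.03,0],"fingers":0.04},{"offset":[-0.025,0.006,0.034],"turn":[0,0.04,0],"fingers":0.04},{"offset":[0,0,0],"turn":[0,0.06,0],"fingers":0.04}])

```text
t: 64.15
position: [0.612, -0.1098, 0.1551]
orientation: [3.122, 0.73, 1.6]
contact_force: [-1.2, 0.2, -0.5]
width: 0.0581
```

```bash
python3 - <<'E'
from h import *
st();gp()
Qb=down(3.2,56)
g=bench(.048,.05,.07)
rows((tcp_for(g,Qb),Qb))
E
```

```text
t 64.15 p [ 0.612  -0.1098  0.1551] w 0.0581 F [-1.2  0.2 -0.5]
x [-0.022  0.745 -0.667] y [0.999 0.042 0.014]
q [ 1.1   1.31 -1.44  1.38  0.45  1.36 -0.08]
grasp [ 0.6128 -0.1396  0.1817] tilt/az 48.2 jaw yaw 2.4
[0.026, -0.001, 0.01] [0.001, 0.068, -0.01]
[0.025, -0.0, 0.012] [0.001, 0.068, -0.01]
-- 2
```

carry_out(commands=[{"offset":[0.013,0,0],"turn":[0,0.068,-0.01],"fingers":0.04},{"offset":[0.013,0,0.002],"turn":[0,0.068,-0.01],"fingers":0.04},{"offset":[0.01,0,0.006],"turn":[0,0,0],"fingers":0.04},{"offset":[0,0,0],"turn":[0,0,0],"fingers":0.04},{"offset":[0,0,0],"turn":[0,0,0],"fingers":0.04}])

```text
t: 64.65
position: [0.6124, -0.0885, 0.1239]
orientation: [-3.141, 0.593, 1.625]
contact_force: [-0.8, 0.2, -1.1]
width: 0.0584
```

```bash
python3 - <<'E'
from h import *
st();gp()
Qb=down(3.2,56)
g=bench(.048,.05,.04)
rows((tcp_for(g,Qb),Qb))
f=env.grab_frame("scene");save(f,"s64",(190,60,390,240),4)
E
```

```text
t 64.65 p [ 0.6124 -0.0885  0.1239] w 0.0584 F [-0.8  0.2 -1.1]
x [-0.045  0.828 -0.559] y [ 0.999  0.054 -0.   ]
q [ 1.09  1.42 -1.44  1.35  0.41  1.36 -0.03]
grasp [ 0.6142 -0.1216  0.1463] tilt/az 56.0 jaw yaw 3.1
[0.015, -0.001, 0.019] [-0.001, -0.0, -0.001]
[0.015, -0.001, 0.019] [-0.001, -0.0, -0.001]
-- 2
```

View pics/s64.png

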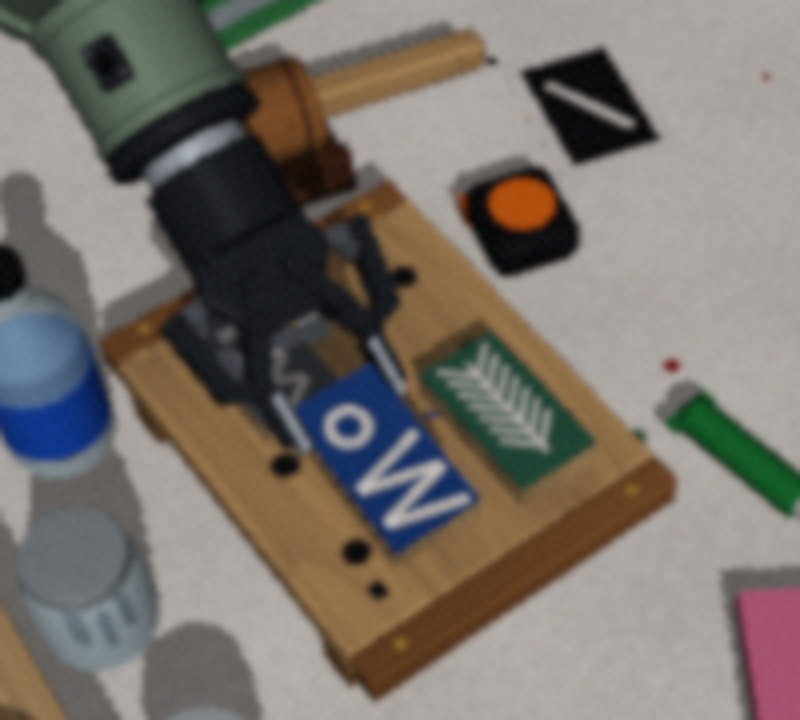

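carry_out(commands=[{"offset":[0.013,0,0.016],"turn":[0,0,0],"fingers":0.04},{"offset":[0.01,0,0.013],"turn":[0,0,0],"fingers":0.04},{"offset":[0.006,0,0.008],"turn":[0,0,0],"fingers":0.04},{"offset":[0.003,0,0.004],"turn":[0,0,0],"fingers":0.04},{"offset":[0,0,0],"turn":[0,0,0],"fingers":0.04}])

```text
t: 65.2
position: [0.6127, -0.085, 0.0706]
orientation: [3.139, 0.599, 1.624]
contact_force: [-0.8, -0.6, -0.6]
width: 0.0586
```

```bash
python3 - <<'E'
from h import *
st();gp()
g=bench(.048,.05,.032);print(g)
E
```

```text
t 65.2 p [ 0.6127 -0.085   0.0706] w 0.0586 F [-0.8 -0.6 -0.6]
x [-0.044  0.825 -0.564] y [0.998 0.055 0.002]
q [ 1.08  1.48 -1.4   1.35  0.46  1.32  0.01]
grasp [ 0.6145 -0.118   0.0932] tilt/az 55.7 jaw yaw 3.2
[ 0.61213408 -0.11739853  0.09      ]
```

carry_out(commands=[{"offset":[0.003,0,0.004],"turn":[0,0,0],"fingers":0.04},{"offset":[0.002,0,0.003],"turn":[0,0,0],"fingers":0.04},{"offset":[0.002,0,0.003],"turn":[0,0.02,0],"fingers":0.04},{"offset":[0,0,0],"turn":[0,0,0],"fingers":0.04},{"offset":[0,0,0],"turn":[0,0,0],"fingers":0.04}])

```text
t: 65.7
position: [0.6134, -0.0847, 0.0602]
orientation: [3.137, 0.573, 1.623]
contact_force: [-1.7, 0.2, 2.9]
width: 0.0583
```

```bash
python3 - <<'E'
from h import *
st();gp()
f=env.grab_frame("scene");save(f,"s65",(190,60,390,240),4)
E
```

```text
t 65.7 p [ 0.6134 -0.0847  0.0602] w 0.0583 F [-1.7  0.2  2.9]
x [-0.044  0.839 -0.542] y [0.999 0.055 0.004]
q [ 1.08  1.51 -1.4   1.34  0.45  1.33  0.03]
grasp [ 0.6151 -0.1183  0.0819] tilt/az 57.2 jaw yaw 3.1
```

View pics/s65.png

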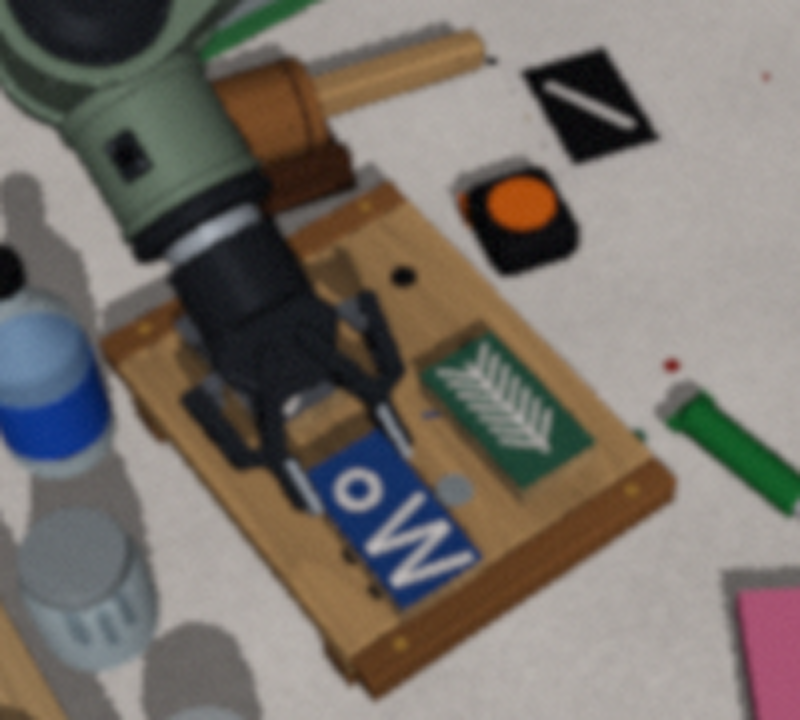

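carry_out(commands=[{"offset":[0,0,0],"turn":[0,0,0],"fingers":0.08},{"offset":[0,0,0],"turn":[0,0,0],"fingers":0.08},{"offset":[0,0,0],"turn":[0,0,0],"fingers":0.08},{"offset":[-0.02,0,-0.01],"turn":[0,0,0],"fingers":0.08},{"offset":[-0.025,0,-0.03],"turn":[0,0,0],"fingers":0.08}])

```text
t: 66.25
position: [0.6126, -0.1008, 0.1137]
orientation: [-3.139, 0.571, 1.627]
contact_force: [0.4, -0.7, 0.1]
width: 0.0799
```

carry_out(commands=[{"offset":[-0.025,0,-0.035],"turn":[0,-0.05,0],"fingers":0.08},{"offset":[-0.025,0,-0.035],"turn":[0,-0.1,0],"fingers":0.08},{"offset":[-0.025,0,-0.035],"turn":[0,-0.12,0],"fingers":0.08},{"offset":[-0.02,-0.01,-0.035],"turn":[0,-0.12,0],"fingers":0.08},{"offset":[-0.02,-0.01,-0.035],"turn":[0,-0.12,0],"fingers":0.08}])

```text
t: 66.75
position: [0.5926, -0.0742, 0.32]
orientation: [-3.129, 1.092, 1.622]
contact_force: [1.5, 0.4, 0.6]
width: 0.0799
```

```bash
python3 - <<'E'
from h import *
st();gp()
f=env.grab_frame("top");save(f,"t66",(230,130,470,300),3)
f=env.grab_frame("scene");save(f,"s66",(190,40,390,240),3)
E
```

```text
t 66.75 p [ 0.5926 -0.0742  0.32  ] w 0.0799 F [1.5 0.4 0.6]
x [-0.024  0.46  -0.887] y [ 0.999  0.04  -0.006]
q [ 1.01  0.87 -1.44  1.41  0.4   1.44 -0.28]
grasp [ 0.5935 -0.0926  0.3555] tilt/az 27.5 jaw yaw 2.3
```

View pics/t66.png

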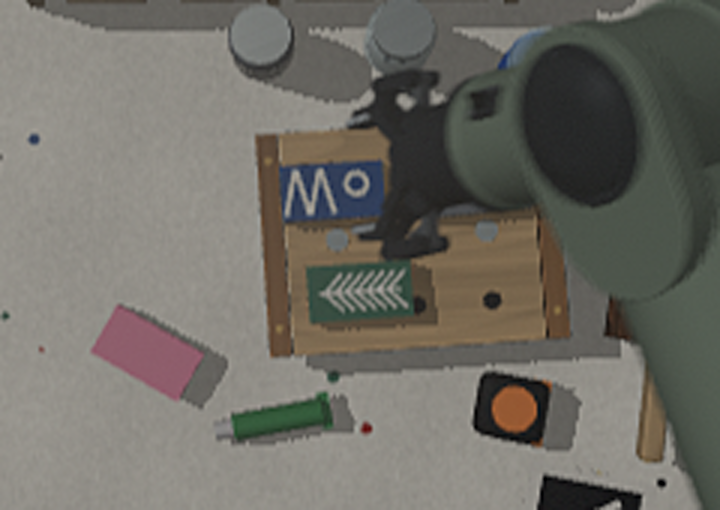

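View pics/s66.png

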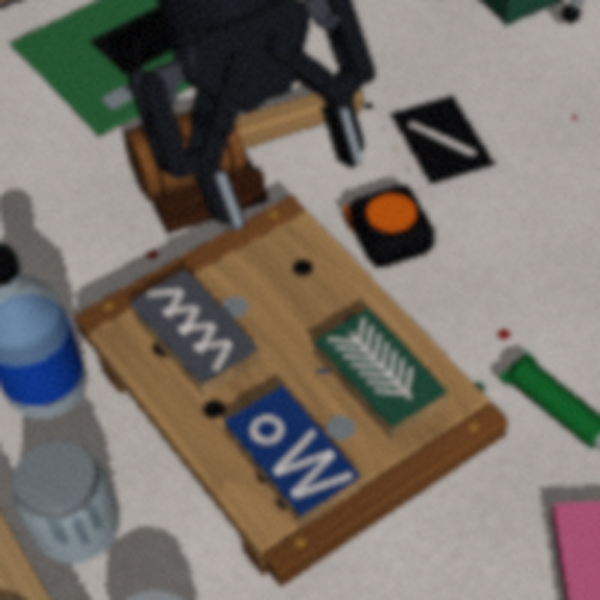

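carry_out(commands=[{"offset":[0,0,-0.045],"turn":[0,-0.13,0],"fingers":0.08},{"offset":[0,0,-0.045],"turn":[0,-0.13,0],"fingers":0.08},{"offset":[0,0,-0.045],"turn":[0,-0.13,0],"fingers":0.08},{"offset":[0,0,-0.045],"turn":[0,-0.05,0],"fingers":0.08},{"offset":[0,0,-0.045],"turn":[0,0,0],"fingers":0.08}])

```text
t: 67.35
position: [0.5849, 0.1356, 0.3729]
orientation: [3.103, 1.526, 1.57]
contact_force: [1.5, 0.3, -0.0]
width: 0.0804
```

carry_out(commands=[{"offset":[0,0,-0.045],"turn":[0,0,0],"fingers":0.08},{"offset":[0,0,-0.045],"turn":[0,0,0],"fingers":0.08},{"offset":[0,0,0],"turn":[0,0,0],"fingers":0.08},{"offset":[0,0,0],"turn":[0,0,0],"fingers":0.08},{"offset":[0,0,0],"turn":[0,0,0],"fingers":0.08}])

```text
t: 67.85
position: [0.5771, 0.2382, 0.3774]
orientation: [3.098, 1.524, 1.58]
contact_force: [0.2, -0.2, 0.6]
width: 0.0798
```

```bash
python3 - <<'E'
from h import *
st()
f=env.grab_frame("top");save(f,"t67",(300,130,500,300),4)
a=np.radians(BY);Ri=np.array([[np.cos(a),np.sin(a)],[-np.sin(a),np.cos(a)]])
hsv=cv2.cvtColor(f["pixels"],cv2.COLOR_RGB2HSV)
for n,m in (("blue",(hsv[...,0]>105)&(hsv[...,0]<125)&(hsv[...,1]>100)),("green",(hsv[...,0]>60)&(hsv[...,0]<95)&(hsv[...,1]>80))):
  m=m.astype(np.uint8)*255;m=cv2.morphologyEx(m,cv2.MORPH_CLOSE,np.ones((5,5)))
  for c in cv2.findContours(m,cv2.RETR_EXTERNAL,cv2.CHAIN_APPROX_NONE)[0]:
    if cv2.contourArea(c)<200:continue
    w=np.array([Ri@(back(f,p[0],.08)[:2]-BC[:2]) for p in c],np.float32)*1000
    if abs(w.mean(0)).max()<160: print(n,cv2.minAreaRect(w),w.min(0),w.max(0))
for nm in("block_green","block_blue","block_grey","dog_left_top","dog_right_top","mallet","bench_top"):
  r=env.spot_point(nm,f)
  for q in r[:2]: 
    p=back(f,q["uv"],.057 if nm in("mallet",) else .058 if "b"!=nm[0] or nm=="bench_top" else .069);print(nm,round(q["conf"],2),p.round(4),(Ri@(p[:2]-BC[:2])).round(3))
h=np.load("home.npy",allow_pickle=True);print(h)
E
```

```text
t 67.85 p [0.5771 0.2382 0.3774] w 0.0798 F [ 0.2 -0.2  0.6]
x [-0.     0.046 -0.999] y [0.999 0.053 0.002]
q [ 0.25  0.64 -1.26  1.33  0.58  1.55 -0.88]
blue ((50.85369873046875, 85.07969665527344), (106.64690399169922, 55.30097961425781), 89.513671875) [23.220531 31.724812] [ 78.73907 138.18158]
block_green 0.6 [ 0.5039 -0.1056  0.069 ] [-0.059  0.068]
block_blue 0.75 [ 0.6199 -0.0841  0.069 ] [0.058 0.083]
block_blue 0.66 [ 0.5247 -0.4324  0.069 ] [-0.057 -0.26 ]
block_grey 0.84 [ 0.6253 -0.2396  0.069 ] [ 0.054 -0.073]
dog_right_top 0.62 [ 0.5826 -0.2456  0.058 ] [ 0.011 -0.076]
mallet 0.57 [ 0.5213 -0.4279  0.057 ] [-0.06  -0.255]
bench_top 0.91 [ 0.5706 -0.1748  0.058 ] [ 0.003 -0.005]
[[ 0.00535814 -0.15132621 -0.98846936  0.42517361]
 [-0.00764341 -0.98846087  0.15128348 -0.42681559]
 [-0.99995643  0.00674468 -0.00645296  0.03658818]
 [ 0.          0.          0.          1.        ]]
```

View pics/t67.png

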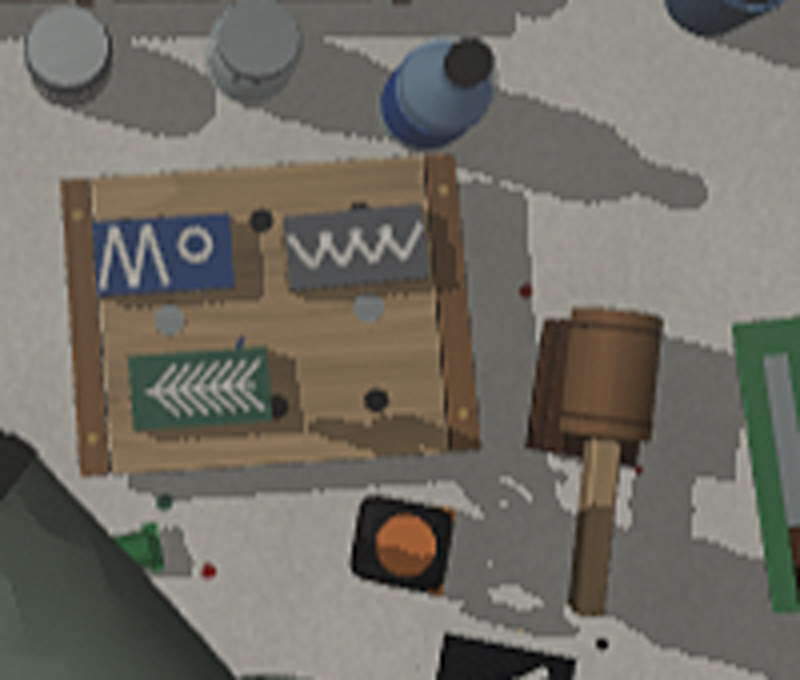

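```bash
python3 - <<'E'
from h import *
f=env.grab_frame("scene");save(f,"s68",(205,50,355,200),5)
E
```

```text
(no output)
```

View pics/s68.png

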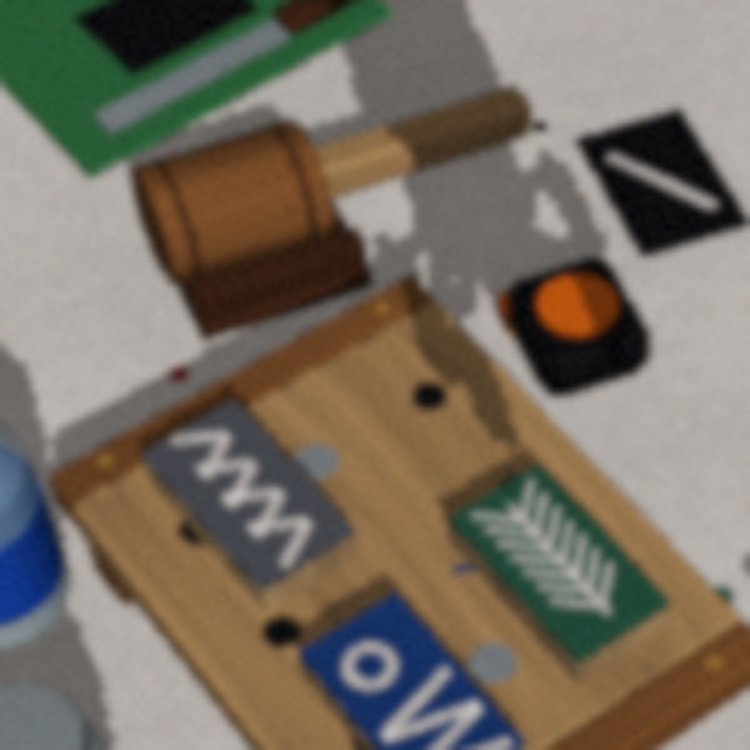

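```bash
python3 - <<'E'
from h import *
print(env.finish_job()); print(env.sense()['t'])
E
```

```text
the job is handed in; nothing more can be done
None
the job is handed in; nothing more can be done
```

The job is handed in, at about 68 s of the 210 s allowed. No verdict was reported.

**What I did:** I knocked both bench dogs down with the mallet and put the mallet back in its cradle. I then turned over the three lino blocks present (grey, green and blue; there is no red one) and laid them on the bench. The pink look-alike was left alone.

**Last checks**, from the top and scene pictures just before handing in:
- **Dogs:** both look flush with the bench top and cast no shadow.
- **Mallet:** it lies in its cradle, about 6 mm forward along its axis by an earlier arm-pose estimate (30 mm allowed). I judged its sideways position and height from the pictures only.
- **Blocks:** all three lie flat, carved face up, with their long side along the bench. Their centres in the bench frame, front-to-back then left-to-right, are:

| Block | Centre (mm) |
|---|---|
| Blue | about (51, 85) |
| Green | about (-59, 68) |
| Grey | about (54, -73) |

- **Disagreements:** the trained network put the blue block 7 mm farther back than my outline measurement, well inside the limit. It also reported a second "blue block" at the mallet, which is false, and returned nothing for the left dog.
- **Other things on the table:** none looked shifted, but I did not measure them again.
- **Arm:** open gripper at 0.38 m height, clear of everything.

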